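# Set the almond tasting pan and open the jar

### The arm

A 6-joint arm with a two-finger parallel gripper is mounted at the origin on the work surface. World frame = base frame: x ahead of the robot, y to its left, z up, the work surface at z = 0. Lengths are in m, angles in rad, forces in N, time in s.
With the tool pointing down it reaches from about 0.35 to 0.95 m from the base axis. Payload 17.4 kg.
Tool frame: the origin (TCP) lies at the centre of the arm's flange, where the gripper is bolted on; the fingertips stand 186 mm ahead of it and the grasp point (between the pads) lies 167 mm ahead of it; z points along the fingers, y is the direction in which the jaws open and shut (so a half turn about z gives the same grasp; the last joint's range is limited). The gripper opens to 93 mm and grips with 3 to 60 N. Pads are 15 mm wide; open, the fingers measure 128 mm over their backs; the gripper's body (75 mm by 188 mm) begins 65 mm behind the grasp point.
Start: joints at [-1.377, 0.116, 1.442, -0, 1.584, -0.038], TCP at [0.155, -0.657, 0.405] pointing down, gripper open.
Joint ranges: [-2.83, 2.83], [-0.83, 2.19], [0.07, 2.5], [-1.14, 4.28], [0.01, 3], [-2.97, 2.97]. Speed limits (rad/s): [1.89, 1.89, 2.22, 3.14, 3.14, 3.14].

### API

Orientations are given as a unit quaternion [w, x, y, z].
In Python, from cell import * gives the robot as it stands.
- The arm moves only by the tool carry_out, never from a script. Its argument "increments" is a list of rows, each an object of numbers: "dx", "dy", "dz": the shift along the tool's x, y, z in mm; "wx", "wy", "wz": the turn, a rotation vector about the tool's x, y, z in degrees; "claw": the opening, from -1 (shut) to 1 (fully open). A call has 1 to 10 rows; each row is the pose to reach, as a shift and turn from the pose commanded when the call began, along the tool's axes at that moment; what a row does not reach only later rows make up. A row lasts 1/12 s, in which the tool goes at most 41.7 mm and 7.16 degrees, less where a joint would pass 70% of its speed; a pose out of reach is approached as far as the arm can. A call with a gripper value outside its range is refused whole. The fingers move at their own pace and stop on an object; the grip force is fixed at half the most. Time passes only in rows, so rows that repeat a pose let the fingers close. It gives the time, the measured TCP pose, the force and the opening at its end, in the units of the state.
- get_obs(): the state, without advancing time (a new reading comes with each control period).
- get_image(name): name is "scene" or "side" or "wrist"; returns a dict with "color" (420x560x3 uint8, red, green, blue), "intrinsics" (3x3 intrinsics, pixels), "k1" (the pictures are not rectified: a ray, as slopes to the right and down, at radius r is drawn at 1 + k1 r^2 times it, then the intrinsics apply), "camera_from_world" (4x4, takes a point from world to camera coordinates). Camera axes: x right, y down, z forward; pixel columns grow to the right and rows downward; lengths in m; the calibration is good to about 2 mm. A picture is of the moment at which its call begins. There is no depth.
- job_done(): hands the job in, once; it reports no verdict.
The state is a dict: "time": time; "joints": joint angles; "qvel": joint speeds; "effort": joint torques, N m; "tcp_pos": TCP position; "orientation": TCP orientation; "contact_force": force on the tool from outside, world axes, zero at the start; "moment": the same for the moment, N m; "grip_width": opening from 0.0 (shut) to 1.0 (fully open).
Only numpy, scipy, OpenCV 4.12 (cv2) and the standard library are available. Lean on these libraries where they do the work, as an engineer would, in place of code of your own. Each camera call takes 0.05 s, during which the arm holds its last target.

### The job

Set up the almond tasting: lay every wooden coaster flat in the sheet pan, side by side, and then stand one ramekin upright and centred on each coaster (any ramekins left over stay on the counter). When the sets are complete, unscrew the lid of the almond jar and lay it flat, top side up, on the bare counter away from the jar and outside the pan. Leave the bottle, the carton and the spatula where they are.

Things in the scene. Friction and masses are not known exactly. Their poses are not given: they have to be found in the camera images.
- pan: Aluminium sheet pan, 330 x 240 mm over its walls, wall 22 mm high and 3 mm thick, fixed to the counter. Origin: centre of its underside; x along the long side, y along the short side, z up. Its flat inner floor is 3 mm above the origin.
- jar: Square jar of almonds, fixed: it sits tight in a square steel holder screwed to the counter, so it can neither turn nor lift. Glass body 80 mm square up to z = 53 mm, shoulder narrowing to a round neck 47 mm across (55 mm over the thread) from z = 60 to 79.5 mm; the holder's foot plate is 120 mm square, 3 mm thick. Origin: centre of the underside at counter height; z up.
- jar_mouth (a point): Centre of the jar's mouth at the rim, 79.5 mm above the counter. The neck has an ordinary right-hand thread with two starts, lead 12 mm a turn: the lid opens anticlockwise seen from above and lifts straight off once it has turned 150 to 185 degrees and risen 5 to 6 mm by itself. Turned on past about 320 degrees it drops into the next start.
- lid: Black ribbed plastic screw lid of the jar, loose, 64 mm across (66 over the ribs), 16 mm high, about 35 g. Origin: centre of its lower edge; z up through its top. Screwed on, its origin is 66 mm and its top 82 mm above the counter. The thread turns easily; there is no stop at the open end.
- coaster1: Round beech coaster, 68 mm across, 10 mm thick, 40 g, lying flat on the counter at the start. Origin: centre of its underside; z up. Two to four of the coasters are there; the others are absent.
- coaster2: Round beech coaster, 68 mm across, 10 mm thick, 40 g, lying flat on the counter at the start. Origin: centre of its underside; z up. Two to four of the coasters are there; the others are absent.
- coaster3: Round beech coaster, 68 mm across, 10 mm thick, 40 g, lying flat on the counter at the start. Origin: centre of its underside; z up. Two to four of the coasters are there; the others are absent.
- coaster4: Round beech coaster, 68 mm across, 10 mm thick, 40 g, lying flat on the counter at the start. Origin: centre of its underside; z up. Two to four of the coasters are there; the others are absent.
- ramekin1: White fluted ceramic ramekin, open at the top, 58 mm across (61 over the flutes), foot 51 mm across, 40 mm high, wall 4 mm, floor 5 mm, about 110 g, standing upright on the counter at the start. Origin: centre of its underside; z up.
- ramekin2: White fluted ceramic ramekin, open at the top, 58 mm across (61 over the flutes), foot 51 mm across, 40 mm high, wall 4 mm, floor 5 mm, about 110 g, standing upright on the counter at the start. Origin: centre of its underside; z up.
- ramekin3: White fluted ceramic ramekin, open at the top, 58 mm across (61 over the flutes), foot 51 mm across, 40 mm high, wall 4 mm, floor 5 mm, about 110 g, standing upright on the counter at the start. Origin: centre of its underside; z up.
- ramekin4: White fluted ceramic ramekin, open at the top, 58 mm across (61 over the flutes), foot 51 mm across, 40 mm high, wall 4 mm, floor 5 mm, about 110 g, standing upright on the counter at the start. Origin: centre of its underside; z up.
- bottle: Bystander: clear squeeze bottle, 52 mm across, 130 mm high, beyond the work. Origin: centre of its underside.
- carton: Bystander: small cardboard carton 70 x 110 x 60 mm, beyond the work. Origin: centre of its underside.
- spatula: Bystander: spatula lying on the counter left of the pan. Origin: on the counter under it.
Things that resemble listed ones, but are neither listed nor needed, are in the scene too. What is shaped like the ramekin1 but orange or pink is not meant.

How it is judged:
By the outcome, as a careful person would: the job done as asked, in the order asked, and still so for the second after the job is handed in, with the robot touching nothing.
Of coaster1, coaster2, coaster3, coaster4 only 2 to 4 are there at a start; the rules pass over those that are not, and their reading is None.
At some moment in a run one of coaster1, coaster2, coaster3, coaster4, ramekin1, ramekin2, ramekin3, ramekin4 may be knocked a few centimetres aside while the robot is not near it.
It also fails if it takes over 210 s, if anything falls off the work surface, if the arm or the gripper's body presses on something with over 40 N, if the wrist force passes 120 N, or if a joint passes its speed limit or range.

## Working session

There is one attempt and no reset: what is moved stays moved. The work goes in short steps, Python scripts to look and compute and a tool call to move; the robot and the scene stay as the last step left them, time stands still between calls to the robot, and variables do not carry over. Pictures are saved under pics/ and viewed, and the job is handed in when it is done.

Besides the shell and the picture viewer there is one more tool, called after "Emit:" by a JSON object that holds its "fn" and its "kwargs", one argument or row to a line. carry_out: Moves the arm, as the interface text tells. Its arguments: {"type":"object","properties":{"increments":{"type":"array"}},"required":["increments"]}

```bash
ls; mkdir -p pics
python3 - <<'E'
from cell import *
import cv2
o=get_obs(); print(o)
for n in ["scene","side","wrist"]:
    d=get_image(n); cv2.imwrite(f"pics/{n}0.png",d["color"][:,:,::-1]); print(n,d["intrinsics"],d["k1"],d["camera_from_world"])
E
```

```text
pics
{'time': 0.0, 'joints': array([-1.37679471e+00,  1.16481541e-01,  1.44230055e+00,  3.72018797e-06,
        1.58399887e+00, -3.78062381e-02]), 'qvel': array([ 0.00078259,  0.00130881,  0.00049858, -0.00137787,  0.00050497,
        0.00028301]), 'effort': array([ 2.08485005e-05, -7.21267819e+01, -6.22612166e+01,  7.80829880e-02,
        2.37786962e-02, -1.09262023e-04]), 'tcp_pos': array([ 0.15506085, -0.65695085,  0.40398614]), 'orientation': array([-5.92488549e-04,  9.93290478e-01,  1.15644603e-01, -4.45006598e-05]), 'contact_force': array([ 0.86064419,  0.74478101, -0.3001564 ]), 'moment': array([-0.02354782,  0.0194233 , -0.01707357]), 'grip_width': 1.000907692188765}
scene [[390.26055894   0.         282.56193162]
 [  0.         390.26055894 207.40233556]
 [  0.           0.           1.        ]] -0.030699246992601428 [[-7.63481762e-01  6.45829003e-01 -7.06132314e-04  3.73149303e-01]
 [ 5.42481996e-01  6.40713643e-01 -5.43322475e-01 -2.58301336e-01]
 [-3.50440983e-01 -4.15199864e-01 -8.39523788e-01  1.36811864e+00]
 [ 0.00000000e+00  0.00000000e+00  0.00000000e+00  1.00000000e+00]]
side [[396.41526      0.         278.82138846]
 [  0.         396.41526    222.2482483 ]
 [  0.           0.           1.        ]] -0.003701006052731672 [[ 0.97495411 -0.22137712 -0.02136948 -0.52410515]
 [-0.16150378 -0.63864394 -0.75236324  0.18511673]
 [ 0.15290852  0.73697089 -0.65840178  0.96431435]
 [ 0.          0.          0.          1.        ]]
wrist [[368.22322027   0.         277.07717767]
 [  0.         368.22322027 209.7632875 ]
 [  0.           0.           1.        ]] -0.03831318532065475 [[ 2.29746654e-01 -9.73250454e-01 -1.67861409e-04 -6.75262558e-01]
 [-9.36072172e-01 -2.21017513e-01  2.73715449e-01 -3.14749893e-02]
 [-2.66430785e-01 -6.27280780e-02 -9.61810701e-01  3.90072887e-01]
 [ 0.00000000e+00  0.00000000e+00  0.00000000e+00  1.00000000e+00]]
```

View pics/scene0.png

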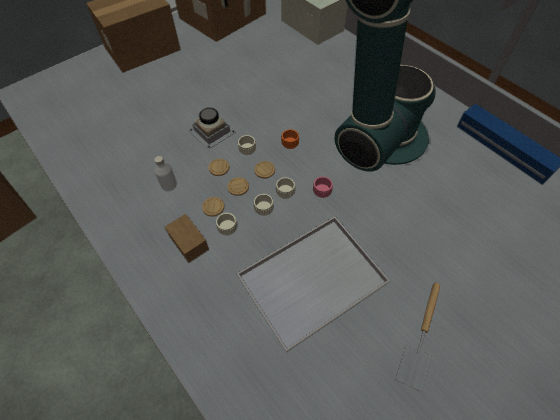

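View pics/side0.png

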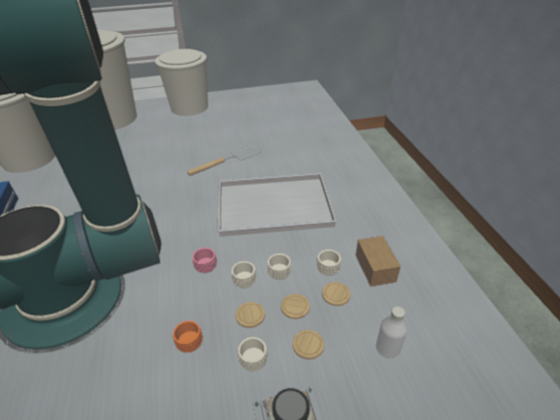

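View pics/wrist0.png

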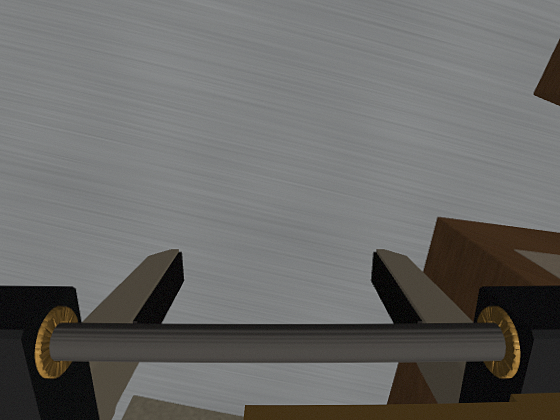

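The scene view shows four wooden coasters (scene px ~(219,167),(265,170),(238,186),(213,206)). It also shows four white ramekins (~(247,144),(286,187),(263,204),(226,223)); the orange (290,139) and pink (323,187) ones are not meant. The pan is at ~(313,280) and the jar at ~(210,120). The side view shows the same layout.

```bash
cat > h.py <<'E'
import numpy as np, cv2
from cell import *
from scipy.spatial.transform import Rotation as R
def ray(d,u,v):
    K=d["intrinsics"];dist=np.array([d["k1"],0,0,0.])
    p=cv2.undistortPoints(np.array([[[u,v]]],float),K,dist)[0,0]
    T=d["camera_from_world"];Rm=T[:3,:3];c=-Rm.T@T[:3,3]
    return c,Rm.T@np.array([p[0],p[1],1.])
def onplane(d,u,v,z):
    c,r=ray(d,u,v); return (c+r*(z-c[2])/r[2])[:2]
def plane_pts(d,pts,z): return np.array([onplane(d,u,v,z) for u,v in pts])
def proj(d,P):
    P=np.atleast_2d(np.array(P,float));T=d["camera_from_world"]
    return cv2.projectPoints(P,cv2.Rodrigues(T[:3,:3])[0],T[:3,3],d["intrinsics"],np.array([d["k1"],0,0,0.]))[0][:,0]
def circ(p):
    A=np.c_[2*p,np.ones(len(p))];s=np.linalg.lstsq(A,(p**2).sum(1),rcond=None)[0]
    return s[:2],np.sqrt(s[2]+s[0]**2+s[1]**2)
def crop(d,x0,y0,x1,y1,k,name):
    im=d["color"][y0:y1,x0:x1,::-1];im=cv2.resize(im,None,fx=k,fy=k,interpolation=cv2.INTER_CUBIC);cv2.imwrite(name,im)
def masks(d):
    hsv=cv2.cvtColor(d["color"],cv2.COLOR_RGB2HSV)
    return hsv
E
python3 - <<'E'
from h import *
for n,b in [("scene",(150,90,350,250,4)),("side",(160,220,420,420,3))]:
    d=get_image(n); x0,y0,x1,y1,k=b; crop(d,*b,f"pics/{n}1.png")
    hsv=masks(d)
    pts=dict(scene=[(219,167),(247,143),(247,138),(290,139),(323,187),(180,240),(280,180),(200,190)],side=[(295,307),(279,265),(279,272),(187,336),(205,260),(378,260),(320,320)])[n]
    for p in pts: print(n,p,hsv[p[1],p[0]],d["color"][p[1],p[0]])
E
```

```text
scene (219, 167) [ 19 110 130] [130 110  74]
scene (247, 143) [ 27  39 151] [151 149 128]
scene (247, 138) [24 48 75] [75 72 61]
scene (290, 139) [ 11 187 161] [161  85  43]
scene (323, 187) [175 109 159] [159  91 102]
scene (180, 240) [ 17 115 109] [109  88  60]
scene (280, 180) [17 51 80] [80 73 64]
scene (200, 190) [ 83   9 111] [107 111 110]
side (295, 307) [ 20  85 176] [176 156 117]
side (279, 265) [ 25  23 203] [203 200 185]
side (279, 272) [ 23  28 146] [146 142 130]
side (187, 336) [ 12 163 197] [197 121  71]
side (205, 260) [172  86 199] [199 132 149]
side (378, 260) [ 17  91 145] [145 123  93]
side (320, 320) [ 90   8 151] [146 151 151]
```

View pics/scene1.png

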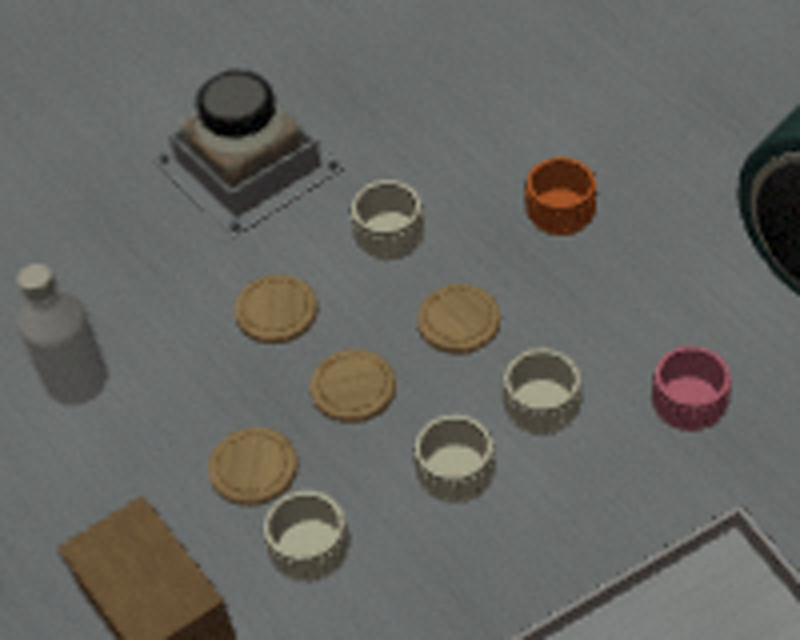

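View pics/side1.png

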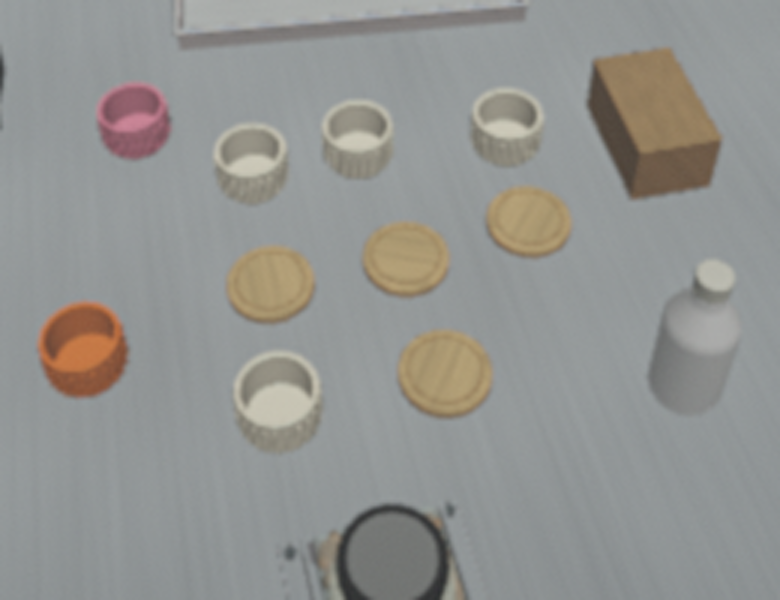

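```bash
cat >> h.py <<'E'
def blobs(d,n,kind):
    hsv=masks(d).astype(int);H,S,V=hsv[...,0],hsv[...,1],hsv[...,2]
    if kind=="coaster": m=(H>=13)&(H<=27)&(S>(58 if n=="side" else 75))&(V>60); z=.005
    elif kind=="ram": m=(H>=14)&(H<=45)&(S>(12 if n=="side" else 24))&(S<(58 if n=="side" else 75)); z=.020
    m=m.astype(np.uint8)
    m=cv2.morphologyEx(m,cv2.MORPH_OPEN,np.ones((2,2))) if kind=="coaster" else cv2.morphologyEx(m,cv2.MORPH_CLOSE,np.ones((3,3)))
    out=[]
    for c in cv2.findContours(m,cv2.RETR_EXTERNAL,cv2.CHAIN_APPROX_NONE)[0]:
        a=cv2.contourArea(c)
        if a<120 or a>1500: continue
        hull=cv2.convexHull(c);M=cv2.moments(hull);u,v=M["m10"]/M["m00"],M["m01"]/M["m00"]
        x,y,w,h=cv2.boundingRect(c);out.append((u,v,w,h,cv2.contourArea(hull),*onplane(d,u,v,z)))
    return out
def find(kind):
    r={}
    for n in ["scene","side"]: r[n]=(blobs(get_image(n),n,kind))
    res=[]
    for a in r["scene"]:
        for b in r["side"]:
            if np.hypot(a[5]-b[5],a[6]-b[6])<.015: res.append(((a[5]+b[5])/2,(a[6]+b[6])/2,1e3*(a[5]-b[5]),1e3*(a[6]-b[6])))
    return r,res
E
python3 - <<'E'
from h import *
np.set_printoptions(suppress=True,precision=4)
for k in ["coaster","ram"]:
    r,res=find(k)
    for n in r:
        for b in r[n]: print(k,n,np.round(b,3))
    for x in res: print("MATCH",k,np.round(x,4))
d=get_image("scene");crop(d,220,210,400,355,4,"pics/pan_sc.png");d=get_image("side");crop(d,200,165,350,240,5,"pics/pan_sd.png");crop(d,240,370,340,420,7,"pics/jar_sd.png");
d=get_image("scene");crop(d,180,95,245,150,10,"pics/jar_sc.png")
E
```

```text
coaster scene [431.253 308.069  19.     49.    352.5     0.39    0.491]
coaster scene [185.484 234.694  40.     39.    843.5     0.765  -0.115]
coaster scene [213.609 207.021  22.     19.    312.      0.646  -0.142]
coaster scene [238.92  187.029  21.     17.    273.5     0.542  -0.152]
coaster scene [265.358 170.13   20.     17.    252.5     0.435  -0.151]
coaster scene [219.504 167.909  20.     17.    253.5     0.544  -0.255]
coaster scene [ 122.889    9.947   81.      29.    1364.       0.346   -1.318]
coaster side [308.937 345.017  31.     29.    673.5     0.544  -0.265]
coaster side [250.789 315.233  29.     25.    542.5     0.435  -0.16 ]
coaster side [295.79  306.845  28.     25.    519.      0.542  -0.162]
coaster side [336.816 294.35   27.     23.    475.      0.646  -0.15 ]
coaster side [ 378.435  261.521   43.      50.    1490.       0.786   -0.074]
coaster side [ 506.984  252.935  112.     120.    1937.       1.124   -0.126]
coaster side [206.342 166.98   36.     17.    159.      0.389   0.487]
MATCH coaster [0.39   0.489  1.0012 4.7609]
MATCH coaster [ 0.6461 -0.1457 -0.
[... 1038 characters left out ...]
76.      0.421  -0.265]
ram side [  56.504  302.443   80.      41.    1551.      -0.004   -0.028]
ram side [243.279 273.832  25.     27.    513.      0.437  -0.045]
ram side [278.755 265.717  24.     26.    481.      0.529  -0.04 ]
ram side [328.437 261.67   24.     26.    483.      0.655  -0.057]
ram side [  31.504  230.02    65.      55.    2299.5     -0.124    0.263]
ram side [ 122.265  219.445   72.      42.    1764.       0.127    0.247]
ram side [ 437.061  195.994  203.     195.    3109.5      1.059    0.123]
MATCH ram [  0.6555  -0.0616   1.3496 -10.1557]
MATCH ram [ 0.5288 -0.0415 -0.0171 -3.7113]
MATCH ram [ 0.4375 -0.0467  0.5301 -3.4176]
MATCH ram [ 0.4212 -0.2668  0.0481 -3.3384]
```

View pics/pan_sc.png

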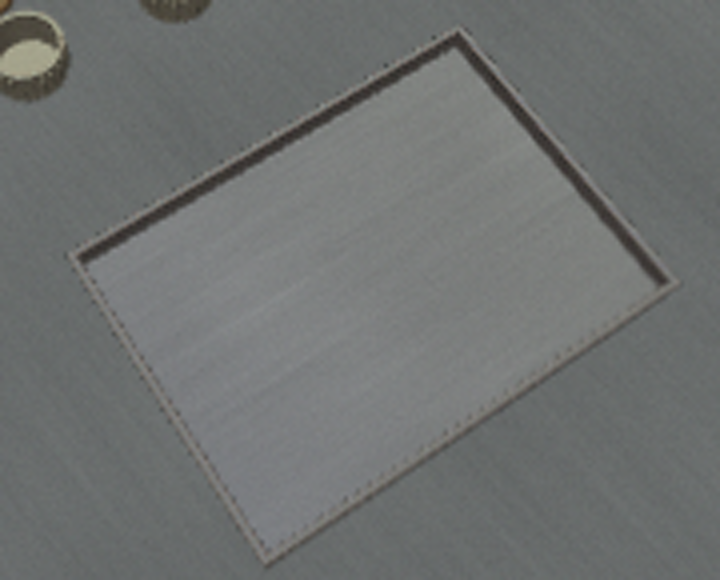

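View pics/pan_sd.png

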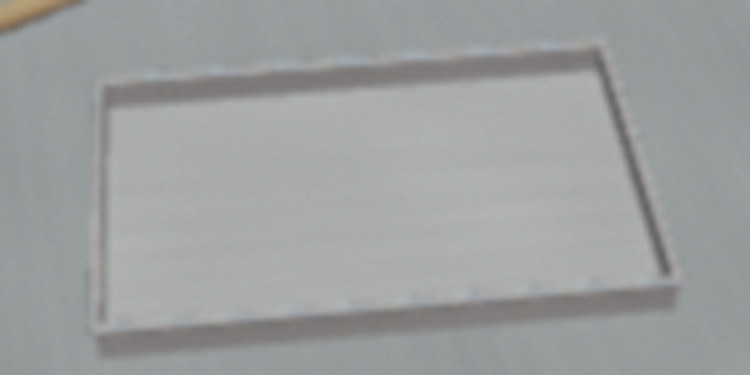

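View pics/jar_sd.png

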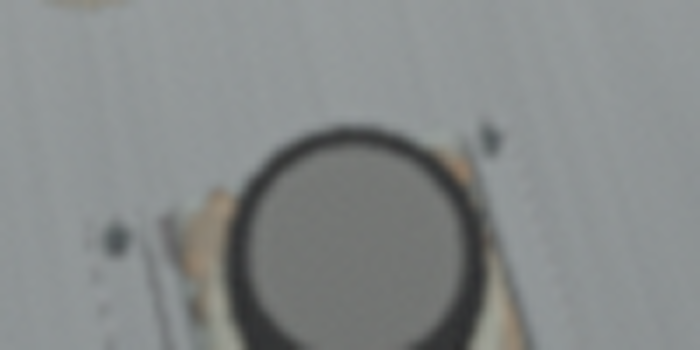

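View pics/jar_sc.png

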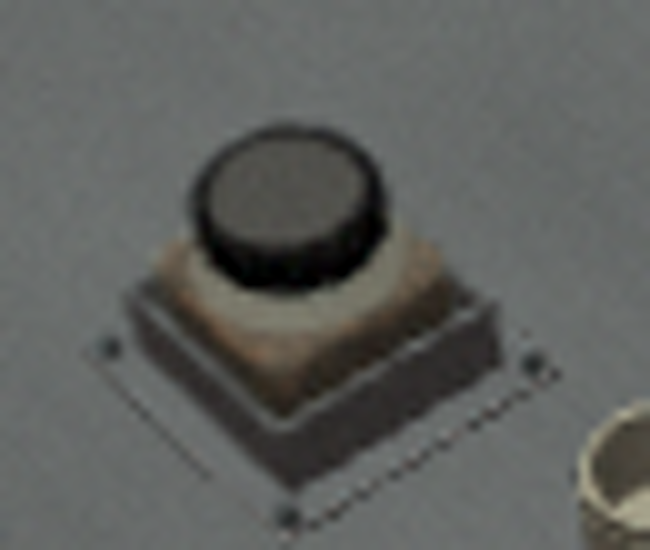

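Run:
```python
from h import *
np.set_printoptions(suppress=True,precision=4)
def U(x,y,k,x0,y0): return ((x+.5)/k-.5+x0,(y+.5)/k-.5+y0)
S=get_image("scene");D=get_image("side")
a=np.array([onplane(S,*U(x,y,4,220,210),.022) for x,y in [(458,28),(72,255),(267,565),(680,283)]])
b=np.array([onplane(D,*U(x,y,5,200,165),.022) for x,y in [(95,333),(682,283),(602,43),(98,84)]])
for n,p in (("scene",a),("side",b)):
    print(n,p.tolist(),"c",p.mean(0),"len",np.linalg.norm(p-np.roll(p,-1,0),axis=1)); (c,s,an)=cv2.minAreaRect(p.astype(np.float32));print(c,s,an)
for n,d in (("scene",S),("side",D)):
    T=d["camera_from_world"];print(n,-T[:3,:3].T@T[:3,3])
# lid: dark+grey top. lid top ellipse by eye; holder corners
ph=[(110,347),(288,518),(533,365)]
for x,y in ph: print("scene screws",onplane(S,*U(x,y,10,180,95),.003))
for x,y in [(117,240),(491,137)]: print("side screws",onplane(D,*U(x,y,7,240,370),.003))
# lid top outer circle
l=[(192,195),(287,122),(384,185),(212,245),(375,225)]
print("lid scene top", circ(plane_pts(S,[U(x,y,10,180,95) for x,y in [(192,195),(235,135),(287,122),(350,137),(386,185)]],.082)))
print("lid side top", circ(plane_pts(D,[U(x,y,7,240,370) for x,y in [(228,250),(250,180),(300,140),(352,127),(410,140),(460,185),(485,250)]],.082)))
print("grey top scene", onplane(S,*U(287,189,10,180,95),.082), "side", onplane(D,*U(356,250,7,240,370),.082))
```

```text
scene [[0.39696761635866307, 0.12840269746513538], [0.7237805136528205, 0.08879538440613627], [0.7549303203021887, 0.3291081294849599], [0.4237904884936946, 0.3697629845588531]] c [0.5749 0.229 ] len [0.3292 0.2423 0.3336 0.2428]
(0.574565052986145, 0.22892533242702484) (0.24283014237880707, 0.3336261510848999) 83.00067901611328
side [[0.39467836163487025, 0.12514978280081523], [0.7237197997365508, 0.08557591427110378], [0.7514025650222075, 0.3268992244713941], [0.42279874067592693, 0.36401674961207264]] c [0.5731 0.2254] len [0.3314 0.2429 0.3307 0.2405]
(0.5729369521141052, 0.22512200474739075) (0.24290591478347778, 0.33140766620635986) 83.45606994628906
scene [0.9045 0.4925 1.0085]
side [ 0.3934 -0.7085  0.763 ]
scene screws [ 0.5205 -0.4666]
scene screws [ 0.5178 -0.3589]
scene screws [ 0.4115 -0.3623]
side screws [ 0.4112 -0.3621]
side screws [ 0.5186 -0.3579]
lid scene top (array([ 0.4654, -0.4143]), np.float64(0.032435325487851496))
lid side top (array([ 0.4655, -0.4145]), np.float64(0.03130895505123283))
grey top scene [ 0.4654 -0.4144] side [ 0.4657 -0.414 ]
```

Run:
```python
from h import *
S=get_image("scene");D=get_image("side")
for n,d in (("scene",S),("side",D)):
    for b in blobs(d,n,"coaster"):
        if abs(b[6]+.2)<.08 and b[5]<.7:
            u,v=b[:2]; e=[]
            for dx,dy in ((1,0),(-1,0),(0,1),(0,-1)): e+=[proj(d,[[b[5]+dx*.034,b[6]+dy*.034,.005]])[0]]
            print(n,np.round(b,3))
# overlay predicted top circles at y avg
t=np.linspace(0,2*np.pi,100)
outs=[]
for d,box,k in ((S,(225,150,285,200),8),(D,(235,285,325,330),8)):
    im=d["color"][box[1]:box[3],box[0]:box[2],::-1];im=cv2.resize(im,None,fx=k,fy=k,interpolation=cv2.INTER_CUBIC)
    for c in ((.5415,-.1569),(.4351,-.1555)):
        for z,col in ((.010,(0,0,255)),(0,(255,0,0))):
            p=proj(d,np.c_[c[0]+.034*np.cos(t),c[1]+.034*np.sin(t),0*t+z]);p=((p-np.array(box[:2])+.5)*k-.5)
            cv2.polylines(im,[np.round(p).astype(int)],True,col,1)
    outs.append(cv2.resize(im,(720,400)) if im.shape[1]>480 else im)
cv2.imwrite("pics/ov_s.png",outs[0]);cv2.imwrite("pics/ov_d.png",outs[1])
```

```text
scene [ 2.13666e+02  2.07019e+02  2.20000e+01  1.90000e+01  3.11000e+02
  6.46000e-01 -1.41000e-01]
scene [ 2.38903e+02  1.87023e+02  2.10000e+01  1.70000e+01  2.73000e+02
  5.42000e-01 -1.52000e-01]
scene [ 2.65356e+02  1.70160e+02  2.00000e+01  1.70000e+01  2.53500e+02
  4.35000e-01 -1.51000e-01]
scene [219.583 167.855  20.     17.    250.      0.543  -0.255]
side [ 3.08942e+02  3.45027e+02  3.10000e+01  2.90000e+01  6.73000e+02
  5.44000e-01 -2.65000e-01]
side [ 2.50777e+02  3.15239e+02  2.90000e+01  2.50000e+01  5.42000e+02
  4.35000e-01 -1.60000e-01]
side [ 2.95803e+02  3.06793e+02  2.80000e+01  2.50000e+01  5.20500e+02
  5.42000e-01 -1.62000e-01]
side [ 3.36816e+02  2.94350e+02  2.70000e+01  2.30000e+01  4.75000e+02
  6.46000e-01 -1.50000e-01]
```

View pics/ov_s.png

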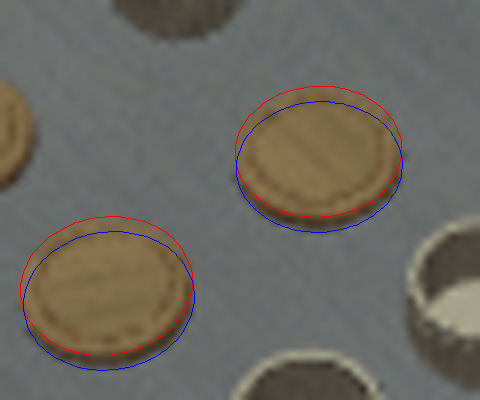

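View pics/ov_d.png

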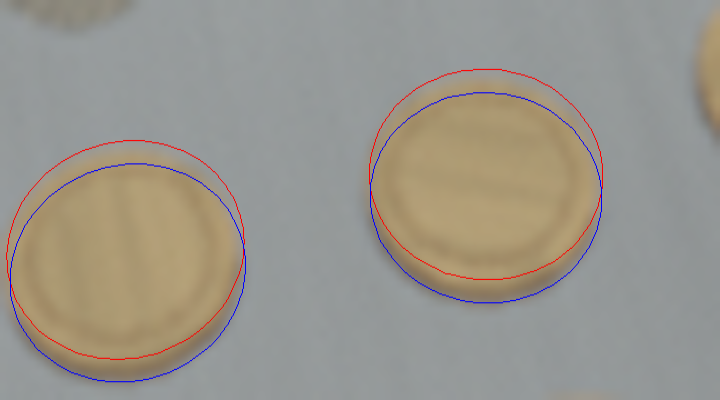

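```bash
cat >> h.py <<'E'
def plan(x,y,z,psi=None):
    o=get_obs();q=o["orientation"];Rm=R.from_quat([q[1],q[2],q[3],q[0]]).as_matrix()
    p=o["tcp_pos"];d=Rm.T@(np.array([x,y,z])-p)*1e3
    cur=np.degrees(np.arctan2(Rm[1,1],Rm[0,1]))
    if psi is None: psi=cur
    a=np.radians(psi);Rt=np.array([[-np.sin(a),np.cos(a),0],[np.cos(a),np.sin(a),0],[0,0,-1]]).T
    # tool y=(cos,sin,0), z=(0,0,-1), x=y x z
    yv=np.array([np.cos(a),np.sin(a),0]);zv=np.array([0,0,-1.]);xv=np.cross(yv,zv);Rt=np.c_[xv,yv,zv]
    w=np.degrees(R.from_matrix(Rm.T@Rt).as_rotvec())
    print("cur psi %.1f tcp %s q6 %.2f | d %s w %s rows>=%.1f"%(cur,np.round(p,4),o["joints"][5],np.round(d,1),np.round(w,2),max(np.linalg.norm(d)/41.7,np.linalg.norm(w)/7.16)))
def off(dx,dy,dz):
    q=get_obs()["orientation"];return R.from_quat([q[1],q[2],q[3],q[0]]).as_matrix()@np.array([dx,dy,dz])
E
python3 - <<'E'
from h import *
W=get_image("wrist");T=W["camera_from_world"];o=get_obs()
c=-T[:3,:3].T@T[:3,3];q=o["orientation"];Rm=R.from_quat([q[1],q[2],q[3],q[0]]).as_matrix()
print("cam in tool",Rm.T@(c-o["tcp_pos"]),"axes",Rm.T@T[:3,:3].T)
S=get_image("scene");D=get_image("side")
print("bottle base approx",onplane(S,169,189,0),onplane(D,389,354,0),"cap",onplane(S,159,159,.13),onplane(D,398,313,.13))
print("pink",onplane(S,323,183,.04),onplane(D,205,254,.04),"orange",onplane(S,290,134,.04),"carton",[onplane(S,u,v,.06) for u,v in [(166,228),(186,215),(205,239)]])
plan(.646,-.146,.34,-45)
E
```

```text
cam in tool [0.07650807 0.00033602 0.02040661] axes [[ 1.98024523e-05 -9.61801980e-01 -2.73746142e-01]
 [ 9.99999627e-01 -2.17447640e-04  8.36336959e-04]
 [-8.63915996e-04 -2.73746056e-01  9.61801617e-01]]
bottle base approx [ 0.71441312 -0.29320323] [ 0.70239504 -0.3222216 ] cap [ 0.70481817 -0.30453312] [ 0.70280833 -0.31219951]
pink [0.34722102 0.02570357] [0.35132568 0.02699995] orange [ 0.29076995 -0.19518815] carton [array([ 0.80279801, -0.13542654]), array([ 0.73640871, -0.13550687]), array([ 0.73858059, -0.03545242])]
cur psi -76.7 tcp [ 0.1551 -0.657   0.4047] q6 -0.04 | d [ 595.2 -384.5   64.8] w [  0.    -0.   -31.72] rows>=17.1
```

Emit:
{"fn": "carry_out", "kwargs": {
  "increments": [
    {"dx": 595,"dy": -384,"dz": 40,"wz": -32},
    {"dx": 595,"dy": -384,"dz": 40,"wz": -32},
    {"dx": 595,"dy": -384,"dz": 40,"wz": -32},
    {"dx": 595,"dy": -384,"dz": 40,"wz": -32},
    {"dx": 595,"dy": -384,"dz": 40,"wz": -32},
    {"dx": 595,"dy": -384,"dz": 40,"wz": -32},
    {"dx": 595,"dy": -384,"dz": 40,"wz": -32},
    {"dx": 595,"dy": -384,"dz": 40,"wz": -32},
    {"dx": 595,"dy": -384,"dz": 40,"wz": -32},
    {"dx": 595,"dy": -384,"dz": 40,"wz": -32}
  ]
}}

```text
validation failed for argument at $.in...
```

```bash
python3 -c "
from h import *
plan(.646,-.146,.30,-45)"
```

```text
cur psi -76.7 tcp [ 0.1551 -0.657   0.4047] q6 -0.04 | d [ 595.2 -384.5  104.8] w [  0.    -0.   -31.72] rows>=17.2
```

Emit:
{"fn": "carry_out", "kwargs": {
  "increments": [
    {"dx": 595,"dy": -384,"dz": 40,"wx": 0,"wy": 0,"wz": -32,"claw": 1},
    {"dx": 595,"dy": -384,"dz": 40,"wx": 0,"wy": 0,"wz": -32,"claw": 1}
  ]
}}

```text
time: 1.12
tcp_pos: [0.2123, -0.597, 0.3994]
orientation: [-0.0, 0.971, 0.24, -0.0]
contact_force: [0.7, -0.3, -0.2]
grip_width: 0.999
```

```bash
python3 -c "
from h import *
plan(.646,-.146,.34,-45)"
```

```text
cur psi -62.3 tcp [ 0.2123 -0.597   0.3994] q6 -0.18 | d [ 593.8 -197.2   59.6] w [-4.000e-02 -1.000e-02 -1.725e+01] rows>=15.1
```

Emit:
{"fn": "carry_out", "kwargs": {
  "increments": [
    {"dx": 594,"dy": -197,"dz": 59,"wx": 0,"wy": 0,"wz": -17.3,"claw": 0.85},
    {"dx": 594,"dy": -197,"dz": 59,"wx": 0,"wy": 0,"wz": -17.3,"claw": 0.85},
    {"dx": 594,"dy": -197,"dz": 59,"wx": 0,"wy": 0,"wz": -17.3,"claw": 0.85},
    {"dx": 594,"dy": -197,"dz": 59,"wx": 0,"wy": 0,"wz": -17.3,"claw": 0.85},
    {"dx": 594,"dy": -197,"dz": 59,"wx": 0,"wy": 0,"wz": -17.3,"claw": 0.85},
    {"dx": 594,"dy": -197,"dz": 59,"wx": 0,"wy": 0,"wz": -17.3,"claw": 0.85},
    {"dx": 594,"dy": -197,"dz": 59,"wx": 0,"wy": 0,"wz": -17.3,"claw": 0.85},
    {"dx": 594,"dy": -197,"dz": 59,"wx": 0,"wy": 0,"wz": -17.3,"claw": 0.85},
    {"dx": 594,"dy": -197,"dz": 59,"wx": 0,"wy": 0,"wz": -17.3,"claw": 0.85},
    {"dx": 594,"dy": -197,"dz": 59,"wx": 0,"wy": 0,"wz": -17.3,"claw": 0.85}
  ]
}}

```text
time: 1.95
tcp_pos: [0.5022, -0.297, 0.3611]
orientation: [0.0, 0.924, 0.382, 0.0]
contact_force: [0.7, -1.5, 0.4]
grip_width: 0.925
```

```bash
python3 -c "
from h import *
plan(.646,-.146,.32,-45)"
```

```text
cur psi -45.1 tcp [ 0.5022 -0.297   0.3611] q6 0.21 | d [208.4  -5.4  41.1] w [ 0.03 -0.01 -0.09] rows>=5.1
```

Emit:
{"fn": "carry_out", "kwargs": {
  "increments": [
    {"dx": 208,"dy": -5,"dz": 41,"wx": 0,"wy": 0,"wz": 0,"claw": 0.85},
    {"dx": 208,"dy": -5,"dz": 41,"wx": 0,"wy": 0,"wz": 0,"claw": 0.85},
    {"dx": 208,"dy": -5,"dz": 41,"wx": 0,"wy": 0,"wz": 0,"claw": 0.85},
    {"dx": 208,"dy": -5,"dz": 41,"wx": 0,"wy": 0,"wz": 0,"claw": 0.85},
    {"dx": 208,"dy": -5,"dz": 41,"wx": 0,"wy": 0,"wz": 0,"claw": 0.85},
    {"dx": 208,"dy": -5,"dz": 41,"wx": 0,"wy": 0,"wz": 0,"claw": 0.85},
    {"dx": 208,"dy": -5,"dz": 41,"wx": 0,"wy": 0,"wz": 0,"claw": 0.85},
    {"dx": 208,"dy": -5,"dz": 41,"wx": 0,"wy": 0,"wz": 0,"claw": 0.85}
  ]
}}

```text
time: 2.62
tcp_pos: [0.6448, -0.1485, 0.3198]
orientation: [-0.0, 0.924, 0.382, -0.0]
contact_force: [-0.1, 0.0, 0.2]
grip_width: 0.927
```

```bash
python3 -c "
from h import *
plan(.646,-.146,.20,-45)
W=get_image('wrist');cv2.imwrite('pics/w1.png',W['color'][:,:,::-1])
for p in [(.646,-.146),(.5415,-.157),(.655,-.055)]: print(proj(W,[[*p,.01]]))
"
```

```text
cur psi -45.1 tcp [ 0.6448 -0.1485  0.3198] q6 0.52 | d [  2.7  -0.9 119.8] w [-0.01  0.03 -0.06] rows>=2.9
[[275.08419743 199.10225186]]
[[199.72597492 289.75399661]]
[[198.7125835 109.1980409]]
```

View pics/w1.png

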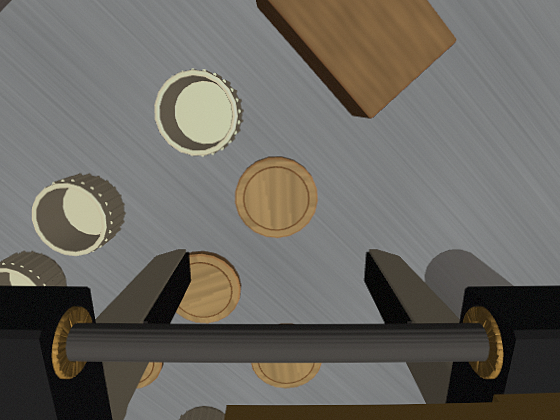

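Wrist view: coaster centre at px (276,197) against the predicted (275,199), so the measurement agrees within about 1.5 mm. Descending onto it.

Emit:
{"fn": "carry_out", "kwargs": {
  "increments": [
    {"dx": 3,"dy": -1,"dz": 40,"wx": 0,"wy": 0,"wz": 0,"claw": 0.85},
    {"dx": 3,"dy": -1,"dz": 80,"wx": 0,"wy": 0,"wz": 0,"claw": 0.85},
    {"dx": 3,"dy": -1,"dz": 110,"wx": 0,"wy": 0,"wz": 0,"claw": 0.85},
    {"dx": 3,"dy": -1,"dz": 125,"wx": 0,"wy": 0,"wz": 0,"claw": 0.85},
    {"dx": 3,"dy": -1,"dz": 130,"wx": 0,"wy": 0,"wz": 0,"claw": 0.85},
    {"dx": 3,"dy": -1,"dz": 130,"wx": 0,"wy": 0,"wz": 0,"claw": 0.85}
  ]
}}

```text
time: 3.17
tcp_pos: [0.6461, -0.1464, 0.1901]
orientation: [-0.0, 0.924, 0.381, -0.0]
contact_force: [0.3, -0.3, -0.1]
grip_width: 0.925
```

```bash
python3 -c "
from h import *
plan(.646,-.146,.189,-45)
W=get_image('wrist');cv2.imwrite('pics/w2.png',W['color'][:,:,::-1])
"
```

```text
cur psi -45.2 tcp [ 0.6461 -0.1464  0.1901] q6 0.53 | d [ 0.2 -0.4  1.1] w [-0.02  0.01 -0.15] rows>=0.0
```

View pics/w2.png

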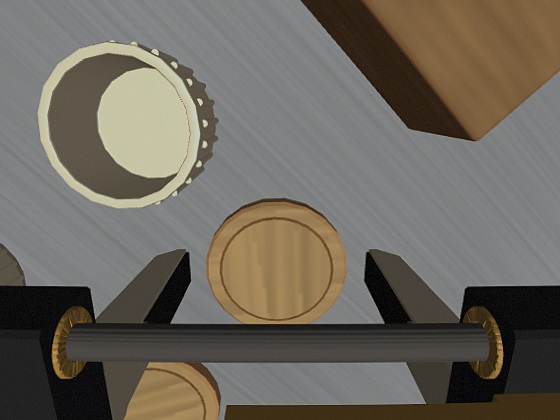

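The coaster sits centred between the fingers, at px (277,262) with the tips at 190 and 365. Closing and lifting.

Emit:
{"fn": "carry_out", "kwargs": {
  "increments": [
    {"dx": 0,"dy": 0,"dz": 1,"wx": 0,"wy": 0,"wz": 0,"claw": 0.3},
    {"dx": 0,"dy": 0,"dz": 1,"wx": 0,"wy": 0,"wz": 0,"claw": 0.3},
    {"dx": 0,"dy": 0,"dz": 1,"wx": 0,"wy": 0,"wz": 0,"claw": 0.3},
    {"dx": 0,"dy": 0,"dz": 1,"wx": 0,"wy": 0,"wz": 0,"claw": 0.3},
    {"dx": 0,"dy": 0,"dz": -3,"wx": 0,"wy": 0,"wz": 0,"claw": 0.3},
    {"dx": 0,"dy": 0,"dz": -30,"wx": 0,"wy": 0,"wz": 0,"claw": 0.3},
    {"dx": 0,"dy": 0,"dz": -70,"wx": 0,"wy": 0,"wz": 0,"claw": 0.3},
    {"dx": 0,"dy": 0,"dz": -90,"wx": 0,"wy": 0,"wz": 0,"claw": 0.3},
    {"dx": 0,"dy": 0,"dz": -90,"wx": 0,"wy": 0,"wz": 0,"claw": 0.3}
  ]
}}

```text
time: 3.97
tcp_pos: [0.6471, -0.1457, 0.2862]
orientation: [0.002, 0.924, 0.382, 0.003]
contact_force: [0.3, -0.3, -1.3]
grip_width: 0.718
```

```bash
cat >> h.py <<'E'
PC=np.array([.574,.2272]);PA=np.radians(-6.8)
def slot(i):
    sx,sy=[(1,-1),(-1,-1),(1,1),(-1,1)][i];a=sx*.075;b=sy*.047
    return PC+a*np.array([np.cos(PA),np.sin(PA)])+b*np.array([-np.sin(PA),np.cos(PA)])
E
python3 -c "
from h import *
W=get_image('wrist');cv2.imwrite('pics/w3.png',W['color'][:,:,::-1])
for i in range(4): print(slot(i))
plan(*slot(2),.28,-6.8)
"
```

```text
[0.64290743 0.17165032]
[0.4939626  0.18941092]
[0.6540374  0.26498908]
[0.50509257 0.28274968]
cur psi -45.1 tcp [ 0.6467 -0.1457  0.2831] q6 0.53 | d [ 295.1 -285.6    2.7] w [  0.26  -0.05 -38.29] rows>=9.8
```

View pics/w3.png

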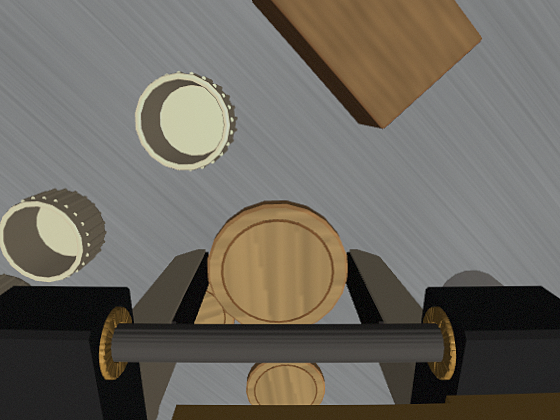

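The coaster is held level between the fingers. Carrying it to the far pan slot.

Emit:
{"fn": "carry_out", "kwargs": {
  "increments": [
    {"dx": 295,"dy": -285,"dz": 0,"wx": 0,"wy": 0,"wz": -38.3,"claw": 0.3},
    {"dx": 295,"dy": -285,"dz": 0,"wx": 0,"wy": 0,"wz": -38.3,"claw": 0.3},
    {"dx": 295,"dy": -285,"dz": 0,"wx": 0,"wy": 0,"wz": -38.3,"claw": 0.3},
    {"dx": 295,"dy": -285,"dz": 0,"wx": 0,"wy": 0,"wz": -38.3,"claw": 0.3},
    {"dx": 295,"dy": -285,"dz": 0,"wx": 0,"wy": 0,"wz": -38.3,"claw": 0.3},
    {"dx": 295,"dy": -285,"dz": 0,"wx": 0,"wy": 0,"wz": -38.3,"claw": 0.3},
    {"dx": 295,"dy": -285,"dz": 0,"wx": 0,"wy": 0,"wz": -38.3,"claw": 0.3},
    {"dx": 295,"dy": -285,"dz": 0,"wx": 0,"wy": 0,"wz": -38.3,"claw": 0.3},
    {"dx": 295,"dy": -285,"dz": 0,"wx": 0,"wy": 0,"wz": -38.3,"claw": 0.3},
    {"dx": 295,"dy": -285,"dz": 0,"wx": 0,"wy": 0,"wz": -38.3,"claw": 0.3}
  ]
}}

```text
time: 4.85
tcp_pos: [0.6534, 0.2672, 0.2785]
orientation: [-0.0, 0.748, 0.664, -0.001]
contact_force: [0.5, 0.4, -0.3]
grip_width: 0.718
```

Emit:
{"fn": "carry_out", "kwargs": {
  "increments": [
    {"dx": 0,"dy": 0,"dz": 0,"wx": 0,"wy": 0,"wz": 0,"claw": 0.3}
  ]
}}

```text
time: 4.93
tcp_pos: [0.6532, 0.2699, 0.2782]
orientation: [-0.001, 0.746, 0.665, -0.0]
contact_force: [-0.1, 0.0, 0.0]
grip_width: 0.722
```

```bash
python3 -c "
from h import *
plan(*slot(2),.193,-6.8)
"
```

```text
cur psi -6.6 tcp [0.6532 0.2699 0.2782] q6 0.47 | d [-4.9  1.6 85.2] w [-0.12 -0.03  0.23] rows>=2.0
```

Emit:
{"fn": "carry_out", "kwargs": {
  "increments": [
    {"dx": -5,"dy": 1.5,"dz": 35,"wx": 0,"wy": 0,"wz": 0,"claw": 0.3},
    {"dx": -5,"dy": 1.5,"dz": 60,"wx": 0,"wy": 0,"wz": 0,"claw": 0.3},
    {"dx": -5,"dy": 1.5,"dz": 77,"wx": 0,"wy": 0,"wz": 0,"claw": 0.3},
    {"dx": -5,"dy": 1.5,"dz": 84,"wx": 0,"wy": 0,"wz": 0,"claw": 0.3},
    {"dx": -5,"dy": 1.5,"dz": 85,"wx": 0,"wy": 0,"wz": 0,"claw": 0.3},
    {"dx": -5,"dy": 1.5,"dz": 85,"wx": 0,"wy": 0,"wz": 0,"claw": 0.3}
  ]
}}

```text
time: 5.43
tcp_pos: [0.6549, 0.2591, 0.1943]
orientation: [-0.0, 0.748, 0.664, -0.001]
contact_force: [1.0, 0.4, 0.1]
grip_width: 0.72
```

Emit:
{"fn": "carry_out", "kwargs": {
  "increments": [
    {"dx": 0,"dy": 0,"dz": 0,"wx": 0,"wy": 0,"wz": 0,"claw": 0.75},
    {"dx": 0,"dy": 0,"dz": 0,"wx": 0,"wy": 0,"wz": 0,"claw": 0.75},
    {"dx": 0,"dy": 0,"dz": 0,"wx": 0,"wy": 0,"wz": 0,"claw": 0.75},
    {"dx": 0,"dy": 0,"dz": -30,"wx": 0,"wy": 0,"wz": 0,"claw": 0.75},
    {"dx": 0,"dy": 0,"dz": -70,"wx": 0,"wy": 0,"wz": 0,"claw": 0.75},
    {"dx": 0,"dy": 0,"dz": -95,"wx": 0,"wy": 0,"wz": 0,"claw": 0.85},
    {"dx": 0,"dy": 0,"dz": -95,"wx": 0,"wy": 0,"wz": 0,"claw": 0.85}
  ]
}}

```text
time: 6.02
tcp_pos: [0.6557, 0.2596, 0.2974]
orientation: [0.002, 0.748, 0.664, 0.004]
contact_force: [0.6, 0.7, -0.3]
grip_width: 0.921
```

```bash
python3 -c "
from h import *
W=get_image('wrist');cv2.imwrite('pics/w4.png',W['color'][:,:,::-1])
print(proj(W,[[*slot(2),.013]]))
plan(.5415,-.1569,.28,-45)
"
```

```text
[[270.17691233 205.25078929]]
cur psi -6.8 tcp [0.6554 0.2595 0.294 ] q6 0.46 | d [-427.   -63.9   12.6] w [ 0.24 -0.24 38.21] rows>=10.4
```

View pics/w4.png

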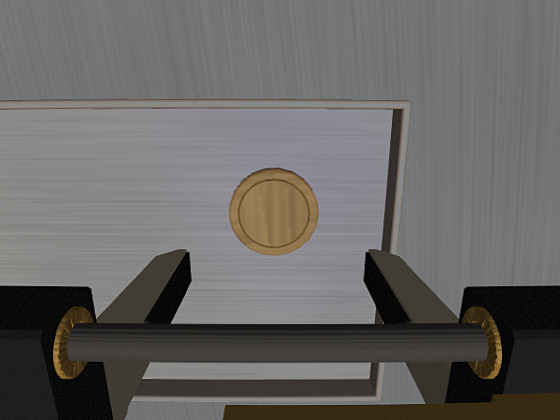

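The wrist view shows the coaster flat on the pan floor, at px (274,211), well inside the walls. Next coaster.

Emit:
{"fn": "carry_out", "kwargs": {
  "increments": [
    {"dx": -427,"dy": -64,"dz": -20,"wx": 0,"wy": 0,"wz": 38.2,"claw": 0.85},
    {"dx": -427,"dy": -64,"dz": -20,"wx": 0,"wy": 0,"wz": 38.2,"claw": 0.85},
    {"dx": -427,"dy": -64,"dz": -20,"wx": 0,"wy": 0,"wz": 38.2,"claw": 0.85},
    {"dx": -427,"dy": -64,"dz": -20,"wx": 0,"wy": 0,"wz": 38.2,"claw": 0.85},
    {"dx": -427,"dy": -64,"dz": -20,"wx": 0,"wy": 0,"wz": 38.2,"claw": 0.85},
    {"dx": -427,"dy": -64,"dz": -20,"wx": 0,"wy": 0,"wz": 38.2,"claw": 0.85},
    {"dx": -427,"dy": -64,"dz": -20,"wx": 0,"wy": 0,"wz": 38.2,"claw": 0.85},
    {"dx": -427,"dy": -64,"dz": -20,"wx": 0,"wy": 0,"wz": 38.2,"claw": 0.85},
    {"dx": -427,"dy": -64,"dz": -20,"wx": 0,"wy": 0,"wz": 38.2,"claw": 0.85},
    {"dx": -427,"dy": -64,"dz": -20,"wx": 0,"wy": 0,"wz": 38.2,"claw": 0.85}
  ]
}}

```text
time: 6.9
tcp_pos: [0.5439, -0.1438, 0.3084]
orientation: [-0.0, 0.924, 0.383, -0.0]
contact_force: [1.4, -0.2, -0.0]
grip_width: 0.926
```

Emit:
{"fn": "carry_out", "kwargs": {
  "increments": [
    {"dx": 3,"dy": -4,"dz": 0,"wx": 0,"wy": 0,"wz": 0,"claw": 0.85},
    {"dx": 3,"dy": -4,"dz": 0,"wx": 0,"wy": 0,"wz": 0,"claw": 0.85},
    {"dx": 3,"dy": -4,"dz": 0,"wx": 0,"wy": 0,"wz": 0,"claw": 0.85}
  ]
}}

```text
time: 7.15
tcp_pos: [0.5442, -0.137, 0.3085]
orientation: [-0.0, 0.924, 0.382, -0.0]
contact_force: [-0.7, 0.1, 0.6]
grip_width: 0.927
```

```bash
cat >> h.py <<'E'
def wfind(exp,kind="coaster",name=None,zt=None):
    """top centre from the wrist camera near exp"""
    W=get_image("wrist");zt=zt if zt is not None else (.010 if kind=="coaster" else .040)
    u,v=proj(W,[[*exp,zt]])[0];hsv=cv2.cvtColor(W["color"],cv2.COLOR_RGB2HSV).astype(int);H,S,V=[hsv[...,i] for i in range(3)]
    m=((H>=8)&(H<=28)&(S>70)) if kind=="coaster" else ((H>=15)&(H<=45)&(S>14)&(S<70))
    m=m.astype(np.uint8);m[315:]=0
    if kind!="coaster": m=cv2.morphologyEx(m,cv2.MORPH_CLOSE,np.ones((5,5)))
    best=None
    for c in cv2.findContours(m,cv2.RETR_EXTERNAL,cv2.CHAIN_APPROX_NONE)[0]:
        if cv2.contourArea(c)<1200: continue
        (a,b),r=cv2.minEnclosingCircle(c);e=np.hypot(a-u,b-v)
        if best is None or e<best[0]: best=(e,c,a,b,r)
    if best is None: print("none near",u,v)
    else:
        e,c,a,b,r=best;M=cv2.moments(cv2.convexHull(c));cu,cv_=M["m10"]/M["m00"],M["m01"]/M["m00"]
        z=zt/2 if kind!="coaster" else zt-.004
        p=onplane(W,cu,cv_,z);P=plane_pts(W,cv2.convexHull(c)[:,0],z);cc,rr=circ(P)
        print(kind,"px",np.round((cu,cv_),1),"exp px",np.round((u,v),1),"world",np.round(p,4),"circle",np.round(cc,4),"r",round(rr,4))
    if name: cv2.imwrite(f"pics/{name}.png",W["color"][:,:,::-1])
E
python3 -c "
from h import *
wfind((.5415,-.1569),name='w5')
plan(.5415,-.1569,.189,-45)
"
```

```text
coaster px [293.2 223.4] exp px [291.7 225.4] world [ 0.5427 -0.1576] circle [ 0.542  -0.1584] r 0.0342
cur psi -45.0 tcp [ 0.5444 -0.1365  0.3086] q6 0.49 | d [-16.5  12.4 119.6] w [-0.04  0.01  0.04] rows>=2.9
```

View pics/w5.png

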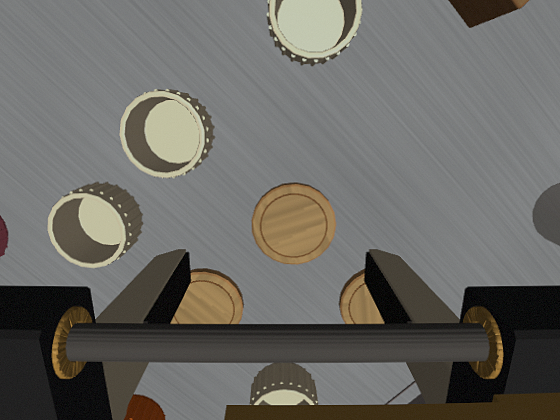

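Wrist view: coaster 2 at px (293,223) gives (0.542,-0.158), which matches the fixed cameras.

Emit:
{"fn": "carry_out", "kwargs": {
  "increments": [
    {"dx": -17,"dy": 13,"dz": 20,"wx": 0,"wy": 0,"wz": 0,"claw": 0.85},
    {"dx": -17,"dy": 13,"dz": 60,"wx": 0,"wy": 0,"wz": 0,"claw": 0.85},
    {"dx": -17,"dy": 13,"dz": 95,"wx": 0,"wy": 0,"wz": 0,"claw": 0.85},
    {"dx": -17,"dy": 13,"dz": 115,"wx": 0,"wy": 0,"wz": 0,"claw": 0.85},
    {"dx": -17,"dy": 13,"dz": 119,"wx": 0,"wy": 0,"wz": 0,"claw": 0.85},
    {"dx": -17,"dy": 13,"dz": 119,"wx": 0,"wy": 0,"wz": 0,"claw": 0.85},
    {"dx": -17,"dy": 13,"dz": 119,"wx": 0,"wy": 0,"wz": 0,"claw": 0.85}
  ]
}}

```text
time: 7.78
tcp_pos: [0.542, -0.1575, 0.1904]
orientation: [-0.0, 0.924, 0.383, -0.0]
contact_force: [-0.6, 0.1, 0.4]
grip_width: 0.928
```

```bash
python3 -c "
from h import *
plan(.542,-.1576,.189,-45)
"
```

```text
cur psi -44.9 tcp [ 0.542  -0.1575  0.1904] q6 0.46 | d [-0.1  0.1  1.4] w [-0.01  0.    0.09] rows>=0.0
```

Emit:
{"fn": "carry_out", "kwargs": {
  "increments": [
    {"dx": 0,"dy": 0,"dz": 1,"wx": 0,"wy": 0,"wz": 0,"claw": 0.3},
    {"dx": 0,"dy": 0,"dz": 1,"wx": 0,"wy": 0,"wz": 0,"claw": 0.3},
    {"dx": 0,"dy": 0,"dz": 1,"wx": 0,"wy": 0,"wz": 0,"claw": 0.3},
    {"dx": 0,"dy": 0,"dz": 1,"wx": 0,"wy": 0,"wz": 0,"claw": 0.3},
    {"dx": 0,"dy": 0,"dz": -3,"wx": 0,"wy": 0,"wz": 0,"claw": 0.3},
    {"dx": 0,"dy": 0,"dz": -30,"wx": 0,"wy": 0,"wz": 0,"claw": 0.3},
    {"dx": 0,"dy": 0,"dz": -70,"wx": 0,"wy": 0,"wz": 0,"claw": 0.3},
    {"dx": 0,"dy": 0,"dz": -90,"wx": 0,"wy": 0,"wz": 0,"claw": 0.3},
    {"dx": 0,"dy": 0,"dz": -90,"wx": 0,"wy": 0,"wz": 0,"claw": 0.3}
  ]
}}

```text
time: 8.53
tcp_pos: [0.5422, -0.1586, 0.2859]
orientation: [0.002, 0.924, 0.383, 0.003]
contact_force: [0.4, -0.8, 0.9]
grip_width: 0.72
```

```bash
python3 -c "
from h import *
plan(*slot(3),.28,-6.8)
"
```

```text
cur psi -45.0 tcp [ 0.5422 -0.1586  0.2859] q6 0.46 | d [ 285.9 -338.4    4.7] w [  0.41  -0.05 -38.2 ] rows>=10.6
```

Emit:
{"fn": "carry_out", "kwargs": {
  "increments": [
    {"dx": 286,"dy": -338,"dz": 0,"wx": 0,"wy": 0,"wz": -38.2,"claw": 0.3},
    {"dx": 286,"dy": -338,"dz": 0,"wx": 0,"wy": 0,"wz": -38.2,"claw": 0.3},
    {"dx": 286,"dy": -338,"dz": 0,"wx": 0,"wy": 0,"wz": -38.2,"claw": 0.3},
    {"dx": 286,"dy": -338,"dz": 0,"wx": 0,"wy": 0,"wz": -38.2,"claw": 0.3},
    {"dx": 286,"dy": -338,"dz": 0,"wx": 0,"wy": 0,"wz": -38.2,"claw": 0.3},
    {"dx": 286,"dy": -338,"dz": 0,"wx": 0,"wy": 0,"wz": -38.2,"claw": 0.3},
    {"dx": 286,"dy": -338,"dz": 0,"wx": 0,"wy": 0,"wz": -38.2,"claw": 0.3},
    {"dx": 286,"dy": -338,"dz": 0,"wx": 0,"wy": 0,"wz": -38.2,"claw": 0.3},
    {"dx": 286,"dy": -338,"dz": 0,"wx": 0,"wy": 0,"wz": -38.2,"claw": 0.3},
    {"dx": 286,"dy": -338,"dz": 0,"wx": 0,"wy": 0,"wz": -38.2,"claw": 0.3}
  ]
}}

```text
time: 9.37
tcp_pos: [0.5061, 0.2588, 0.2801]
orientation: [0.0, 0.748, 0.664, 0.0]
contact_force: [1.8, 0.5, 0.2]
grip_width: 0.719
```

Emit:
{"fn": "carry_out", "kwargs": {
  "increments": [
    {"dx": 0,"dy": 0,"dz": 0,"wx": 0,"wy": 0,"wz": 0,"claw": 0.3},
    {"dx": 0,"dy": 0,"dz": 0,"wx": 0,"wy": 0,"wz": 0,"claw": 0.3},
    {"dx": 0,"dy": 0,"dz": 0,"wx": 0,"wy": 0,"wz": 0,"claw": 0.3}
  ]
}}

```text
time: 9.62
tcp_pos: [0.5067, 0.2568, 0.2798]
orientation: [0.0, 0.748, 0.664, -0.0]
contact_force: [-0.4, -0.6, 0.0]
grip_width: 0.718
```

```bash
python3 -c "
from h import *
plan(*slot(3),.193,-6.8)
"
```

```text
cur psi -6.8 tcp [0.5067 0.2568 0.2798] q6 0.54 | d [25.7 -4.6 86.8] w [-0.03  0.04  0.04] rows>=2.2
```

Emit:
{"fn": "carry_out", "kwargs": {
  "increments": [
    {"dx": 23,"dy": -4.5,"dz": 25,"wx": 0,"wy": 0,"wz": 0,"claw": 0.3},
    {"dx": 23,"dy": -4.5,"dz": 55,"wx": 0,"wy": 0,"wz": 0,"claw": 0.3},
    {"dx": 23,"dy": -4.5,"dz": 75,"wx": 0,"wy": 0,"wz": 0,"claw": 0.3},
    {"dx": 23,"dy": -4.5,"dz": 84,"wx": 0,"wy": 0,"wz": 0,"claw": 0.3},
    {"dx": 23,"dy": -4.5,"dz": 86.5,"wx": 0,"wy": 0,"wz": 0,"claw": 0.3},
    {"dx": 23,"dy": -4.5,"dz": 86.5,"wx": 0,"wy": 0,"wz": 0,"claw": 0.3}
  ]
}}

```text
time: 10.12
tcp_pos: [0.5055, 0.2794, 0.194]
orientation: [-0.0, 0.748, 0.663, -0.0]
contact_force: [0.2, -0.4, -0.7]
grip_width: 0.724
```

Emit:
{"fn": "carry_out", "kwargs": {
  "increments": [
    {"dx": 0,"dy": 0,"dz": 0,"wx": 0,"wy": 0,"wz": 0,"claw": 0.75},
    {"dx": 0,"dy": 0,"dz": 0,"wx": 0,"wy": 0,"wz": 0,"claw": 0.75},
    {"dx": 0,"dy": 0,"dz": 0,"wx": 0,"wy": 0,"wz": 0,"claw": 0.75},
    {"dx": 0,"dy": 0,"dz": -30,"wx": 0,"wy": 0,"wz": 0,"claw": 0.75},
    {"dx": 0,"dy": 0,"dz": -70,"wx": 0,"wy": 0,"wz": 0,"claw": 0.75},
    {"dx": 0,"dy": 0,"dz": -95,"wx": 0,"wy": 0,"wz": 0,"claw": 0.85},
    {"dx": 0,"dy": 0,"dz": -95,"wx": 0,"wy": 0,"wz": 0,"claw": 0.85}
  ]
}}

```text
time: 10.7
tcp_pos: [0.5058, 0.2806, 0.2957]
orientation: [0.001, 0.748, 0.664, 0.004]
contact_force: [0.6, -0.8, 1.2]
grip_width: 0.919
```

```bash
python3 -c "
from h import *
wfind((.505,.28),zt=.013)
plan(.4351,-.1560,.28,-45)
"
```

```text
coaster px [274.5 211.6] exp px [272.4 213.8] world [0.5066 0.2803] circle [0.5065 0.2792] r 0.034
cur psi -6.8 tcp [0.5055 0.2805 0.2926] q6 0.58 | d [-441.8  -18.4   11.1] w [ 0.21 -0.27 38.21] rows>=10.6
```

Emit:
{"fn": "carry_out", "kwargs": {
  "increments": [
    {"dx": -442,"dy": -18,"dz": 0,"wx": 0,"wy": 0,"wz": 38.2,"claw": 0.85},
    {"dx": -442,"dy": -18,"dz": 0,"wx": 0,"wy": 0,"wz": 38.2,"claw": 0.85},
    {"dx": -442,"dy": -18,"dz": 0,"wx": 0,"wy": 0,"wz": 38.2,"claw": 0.85},
    {"dx": -442,"dy": -18,"dz": 0,"wx": 0,"wy": 0,"wz": 38.2,"claw": 0.85},
    {"dx": -442,"dy": -18,"dz": 0,"wx": 0,"wy": 0,"wz": 38.2,"claw": 0.85},
    {"dx": -442,"dy": -18,"dz": 0,"wx": 0,"wy": 0,"wz": 38.2,"claw": 0.85},
    {"dx": -442,"dy": -18,"dz": 0,"wx": 0,"wy": 0,"wz": 38.2,"claw": 0.85},
    {"dx": -442,"dy": -18,"dz": 0,"wx": 0,"wy": 0,"wz": 38.2,"claw": 0.85},
    {"dx": -442,"dy": -18,"dz": 0,"wx": 0,"wy": 0,"wz": 38.2,"claw": 0.85},
    {"dx": -442,"dy": -18,"dz": 0,"wx": 0,"wy": 0,"wz": 38.2,"claw": 0.85}
  ]
}}

```text
time: 11.58
tcp_pos: [0.4379, -0.1329, 0.2882]
orientation: [-0.0, 0.924, 0.383, -0.0]
contact_force: [1.1, 0.6, -0.1]
grip_width: 0.926
```

Emit:
{"fn": "carry_out", "kwargs": {
  "increments": [
    {"dx": -10,"dy": 0,"dz": 0,"wx": 0,"wy": 0,"wz": 0,"claw": 0.85},
    {"dx": -10,"dy": 0,"dz": 0,"wx": 0,"wy": 0,"wz": 0,"claw": 0.85},
    {"dx": -10,"dy": 0,"dz": 0,"wx": 0,"wy": 0,"wz": 0,"claw": 0.85}
  ]
}}

```text
time: 11.83
tcp_pos: [0.4317, -0.1382, 0.2882]
orientation: [-0.0, 0.924, 0.382, -0.0]
contact_force: [0.0, -0.2, -0.9]
grip_width: 0.927
```

```bash
python3 -c "
from h import *
wfind((.4351,-.1560))
plan(.4351,-.1560,.189,-45)
"
```

```text
coaster px [297.3 224. ] exp px [296.7 226.7] world [ 0.4361 -0.156 ] circle [ 0.4352 -0.1568] r 0.0342
cur psi -45.0 tcp [ 0.432  -0.1375  0.2883] q6 0.42 | d [-10.9  15.3  99.3] w [-0.03 -0.01  0.  ] rows>=2.4
```

Emit:
{"fn": "carry_out", "kwargs": {
  "increments": [
    {"dx": -11,"dy": 15.5,"dz": 20,"wx": 0,"wy": 0,"wz": 0,"claw": 0.85},
    {"dx": -11,"dy": 15.5,"dz": 55,"wx": 0,"wy": 0,"wz": 0,"claw": 0.85},
    {"dx": -11,"dy": 15.5,"dz": 80,"wx": 0,"wy": 0,"wz": 0,"claw": 0.85},
    {"dx": -11,"dy": 15.5,"dz": 95,"wx": 0,"wy": 0,"wz": 0,"claw": 0.85},
    {"dx": -11,"dy": 15.5,"dz": 99.5,"wx": 0,"wy": 0,"wz": 0,"claw": 0.85},
    {"dx": -11,"dy": 15.5,"dz": 99.5,"wx": 0,"wy": 0,"wz": 0,"claw": 0.85}
  ]
}}

```text
time: 12.38
tcp_pos: [0.4354, -0.1556, 0.1883]
orientation: [-0.001, 0.923, 0.384, -0.001]
contact_force: [0.0, 0.4, 0.5]
grip_width: 0.923
```

Emit:
{"fn": "carry_out", "kwargs": {
  "increments": [
    {"dx": 0,"dy": 0,"dz": 0.5,"wx": 0,"wy": 0,"wz": 0,"claw": 0.3},
    {"dx": 0,"dy": 0,"dz": 0.5,"wx": 0,"wy": 0,"wz": 0,"claw": 0.3},
    {"dx": 0,"dy": 0,"dz": 0.5,"wx": 0,"wy": 0,"wz": 0,"claw": 0.3},
    {"dx": 0,"dy": 0,"dz": 0.5,"wx": 0,"wy": 0,"wz": 0,"claw": 0.3},
    {"dx": 0,"dy": 0,"dz": -3,"wx": 0,"wy": 0,"wz": 0,"claw": 0.3},
    {"dx": 0,"dy": 0,"dz": -30,"wx": 0,"wy": 0,"wz": 0,"claw": 0.3},
    {"dx": 0,"dy": 0,"dz": -70,"wx": 0,"wy": 0,"wz": 0,"claw": 0.3},
    {"dx": 0,"dy": 0,"dz": -90,"wx": 0,"wy": 0,"wz": 0,"claw": 0.3},
    {"dx": 0,"dy": 0,"dz": -90,"wx": 0,"wy": 0,"wz": 0,"claw": 0.3}
  ]
}}

```text
time: 13.13
tcp_pos: [0.4358, -0.1573, 0.2846]
orientation: [0.002, 0.924, 0.383, 0.002]
contact_force: [1.3, 0.7, -0.4]
grip_width: 0.726
```

```bash
python3 -c "
from h import *
plan(*slot(0),.28,-6.8)
"
```

```text
cur psi -45.0 tcp [ 0.4358 -0.1573  0.2846] q6 0.38 | d [379.  -86.2   5. ] w [ 4.00e-01 -2.00e-02 -3.82e+01] rows>=9.3
```

Emit:
{"fn": "carry_out", "kwargs": {
  "increments": [
    {"dx": 379,"dy": -86,"dz": 2,"wx": 0,"wy": 0,"wz": -38.2,"claw": 0.3},
    {"dx": 379,"dy": -86,"dz": 2,"wx": 0,"wy": 0,"wz": -38.2,"claw": 0.3},
    {"dx": 379,"dy": -86,"dz": 2,"wx": 0,"wy": 0,"wz": -38.2,"claw": 0.3},
    {"dx": 379,"dy": -86,"dz": 2,"wx": 0,"wy": 0,"wz": -38.2,"claw": 0.3},
    {"dx": 379,"dy": -86,"dz": 2,"wx": 0,"wy": 0,"wz": -38.2,"claw": 0.3},
    {"dx": 379,"dy": -86,"dz": 2,"wx": 0,"wy": 0,"wz": -38.2,"claw": 0.3},
    {"dx": 379,"dy": -86,"dz": 2,"wx": 0,"wy": 0,"wz": -38.2,"claw": 0.3},
    {"dx": 379,"dy": -86,"dz": 2,"wx": 0,"wy": 0,"wz": -38.2,"claw": 0.3},
    {"dx": 379,"dy": -86,"dz": 2,"wx": 0,"wy": 0,"wz": -38.2,"claw": 0.3},
    {"dx": 379,"dy": -86,"dz": 2,"wx": 0,"wy": 0,"wz": -38.2,"claw": 0.3}
  ]
}}

```text
time: 13.97
tcp_pos: [0.6438, 0.1758, 0.2763]
orientation: [-0.0, 0.747, 0.665, 0.0]
contact_force: [1.2, -0.4, -0.6]
grip_width: 0.724
```

Emit:
{"fn": "carry_out", "kwargs": {
  "increments": [
    {"dx": 0,"dy": 0,"dz": 0,"wx": 0,"wy": 0,"wz": 0,"claw": 0.3},
    {"dx": 0,"dy": 0,"dz": 0,"wx": 0,"wy": 0,"wz": 0,"claw": 0.3},
    {"dx": 0,"dy": 0,"dz": 0,"wx": 0,"wy": 0,"wz": 0,"claw": 0.3}
  ]
}}

```text
time: 14.22
tcp_pos: [0.6419, 0.1711, 0.2769]
orientation: [-0.0, 0.748, 0.664, -0.0]
contact_force: [0.6, -0.7, -0.1]
grip_width: 0.724
```

```bash
python3 -c "
from h import *
plan(.643,.170,.193,-6.8)
"
```

```text
cur psi -6.8 tcp [0.6419 0.1711 0.2769] q6 0.34 | d [-0.9  1.3 83.9] w [-0.04  0.03 -0.01] rows>=2.0
```

Emit:
{"fn": "carry_out", "kwargs": {
  "increments": [
    {"dx": -1,"dy": 1,"dz": 35,"wx": 0,"wy": 0,"wz": 0,"claw": 0.3},
    {"dx": -1,"dy": 1,"dz": 60,"wx": 0,"wy": 0,"wz": 0,"claw": 0.3},
    {"dx": -1,"dy": 1,"dz": 76,"wx": 0,"wy": 0,"wz": 0,"claw": 0.3},
    {"dx": -1,"dy": 1,"dz": 83,"wx": 0,"wy": 0,"wz": 0,"claw": 0.3},
    {"dx": -1,"dy": 1,"dz": 84.5,"wx": 0,"wy": 0,"wz": 0,"claw": 0.3},
    {"dx": -1,"dy": 1,"dz": 84.5,"wx": 0,"wy": 0,"wz": 0,"claw": 0.3}
  ]
}}

```text
time: 14.72
tcp_pos: [0.6431, 0.17, 0.1932]
orientation: [0.0, 0.748, 0.664, 0.0]
contact_force: [-0.2, -0.1, -0.4]
grip_width: 0.727
```

Emit:
{"fn": "carry_out", "kwargs": {
  "increments": [
    {"dx": 0,"dy": 0,"dz": 0,"wx": 0,"wy": 0,"wz": 0,"claw": 0.75},
    {"dx": 0,"dy": 0,"dz": 0,"wx": 0,"wy": 0,"wz": 0,"claw": 0.75},
    {"dx": 0,"dy": 0,"dz": 0,"wx": 0,"wy": 0,"wz": 0,"claw": 0.75},
    {"dx": 0,"dy": 0,"dz": -30,"wx": 0,"wy": 0,"wz": 0,"claw": 0.75},
    {"dx": 0,"dy": 0,"dz": -70,"wx": 0,"wy": 0,"wz": 0,"claw": 0.75},
    {"dx": 0,"dy": 0,"dz": -95,"wx": 0,"wy": 0,"wz": 0,"claw": 0.85},
    {"dx": 0,"dy": 0,"dz": -95,"wx": 0,"wy": 0,"wz": 0,"claw": 0.85}
  ]
}}

```text
time: 15.3
tcp_pos: [0.6439, 0.1709, 0.2949]
orientation: [0.002, 0.748, 0.664, 0.004]
contact_force: [-0.5, -1.0, 0.3]
grip_width: 0.915
```

```bash
python3 -c "
from h import *
wfind((.643,.17),zt=.013)
plan(.544,-.2605,.28,-45)
"
```

```text
coaster px [273.5 211.7] exp px [272.1 213.8] world [0.6441 0.1703] circle [0.644  0.1692] r 0.034
cur psi -6.8 tcp [0.6436 0.1709 0.2917] q6 0.34 | d [-440.2  -47.9   10.6] w [ 0.26 -0.21 38.21] rows>=10.6
```

Emit:
{"fn": "carry_out", "kwargs": {
  "increments": [
    {"dx": -440,"dy": -48,"dz": 0,"wx": 0,"wy": 0,"wz": 38.2,"claw": 0.85},
    {"dx": -440,"dy": -48,"dz": 0,"wx": 0,"wy": 0,"wz": 38.2,"claw": 0.85},
    {"dx": -440,"dy": -48,"dz": 0,"wx": 0,"wy": 0,"wz": 38.2,"claw": 0.85},
    {"dx": -440,"dy": -48,"dz": 0,"wx": 0,"wy": 0,"wz": 38.2,"claw": 0.85},
    {"dx": -440,"dy": -48,"dz": 0,"wx": 0,"wy": 0,"wz": 38.2,"claw": 0.85},
    {"dx": -440,"dy": -48,"dz": 0,"wx": 0,"wy": 0,"wz": 38.2,"claw": 0.85},
    {"dx": -440,"dy": -48,"dz": 0,"wx": 0,"wy": 0,"wz": 38.2,"claw": 0.85},
    {"dx": -440,"dy": -48,"dz": 0,"wx": 0,"wy": 0,"wz": 38.2,"claw": 0.85},
    {"dx": -440,"dy": -48,"dz": 0,"wx": 0,"wy": 0,"wz": 38.2,"claw": 0.85},
    {"dx": -440,"dy": -48,"dz": 0,"wx": 0,"wy": 0,"wz": 38.2,"claw": 0.85}
  ]
}}

```text
time: 16.18
tcp_pos: [0.5482, -0.2369, 0.2868]
orientation: [-0.0, 0.924, 0.383, -0.0]
contact_force: [0.2, -0.1, 0.3]
grip_width: 0.93
```

Emit:
{"fn": "carry_out", "kwargs": {
  "increments": [
    {"dx": -14,"dy": 12,"dz": 0,"wx": 0,"wy": 0,"wz": 0,"claw": 0.85},
    {"dx": -14,"dy": 12,"dz": 0,"wx": 0,"wy": 0,"wz": 0,"claw": 0.85},
    {"dx": -14,"dy": 12,"dz": 0,"wx": 0,"wy": 0,"wz": 0,"claw": 0.85}
  ]
}}

```text
time: 16.43
tcp_pos: [0.5475, -0.2544, 0.2867]
orientation: [-0.001, 0.924, 0.382, -0.0]
contact_force: [0.1, 0.1, 0.2]
grip_width: 0.93
```

```bash
python3 -c "
from h import *
wfind((.544,-.2605))
plan(.544,-.2605,.189,-45)
"
```

```text
coaster px [280.4 221.3] exp px [279.2 222.8] world [ 0.5445 -0.2612] circle [ 0.5436 -0.262 ] r 0.0341
cur psi -45.0 tcp [ 0.5477 -0.2534  0.2868] q6 0.31 | d [-7.6  2.5 97.8] w [-0.07  0.01 -0.03] rows>=2.4
```

Emit:
{"fn": "carry_out", "kwargs": {
  "increments": [
    {"dx": -8,"dy": 2.5,"dz": 30,"wx": 0,"wy": 0,"wz": 0,"claw": 0.85},
    {"dx": -8,"dy": 2.5,"dz": 60,"wx": 0,"wy": 0,"wz": 0,"claw": 0.85},
    {"dx": -8,"dy": 2.5,"dz": 85,"wx": 0,"wy": 0,"wz": 0,"claw": 0.85},
    {"dx": -8,"dy": 2.5,"dz": 95,"wx": 0,"wy": 0,"wz": 0,"claw": 0.85},
    {"dx": -8,"dy": 2.5,"dz": 97.5,"wx": 0,"wy": 0,"wz": 0,"claw": 0.85},
    {"dx": -8,"dy": 2.5,"dz": 97.5,"wx": 0,"wy": 0,"wz": 0,"claw": 0.85}
  ]
}}

```text
time: 16.98
tcp_pos: [0.5443, -0.2603, 0.1904]
orientation: [-0.0, 0.924, 0.383, -0.0]
contact_force: [0.9, 0.2, 0.9]
grip_width: 0.924
```

Emit:
{"fn": "carry_out", "kwargs": {
  "increments": [
    {"dx": 0,"dy": 0,"dz": 0.5,"wx": 0,"wy": 0,"wz": 0,"claw": 0.3},
    {"dx": 0,"dy": 0,"dz": 0.5,"wx": 0,"wy": 0,"wz": 0,"claw": 0.3},
    {"dx": 0,"dy": 0,"dz": 0.5,"wx": 0,"wy": 0,"wz": 0,"claw": 0.3},
    {"dx": 0,"dy": 0,"dz": 0.5,"wx": 0,"wy": 0,"wz": 0,"claw": 0.3},
    {"dx": 0,"dy": 0,"dz": -3,"wx": 0,"wy": 0,"wz": 0,"claw": 0.3},
    {"dx": 0,"dy": 0,"dz": -30,"wx": 0,"wy": 0,"wz": 0,"claw": 0.3},
    {"dx": 0,"dy": 0,"dz": -70,"wx": 0,"wy": 0,"wz": 0,"claw": 0.3},
    {"dx": 0,"dy": 0,"dz": -90,"wx": 0,"wy": 0,"wz": 0,"claw": 0.3},
    {"dx": 0,"dy": 0,"dz": -90,"wx": 0,"wy": 0,"wz": 0,"claw": 0.3}
  ]
}}

```text
time: 17.73
tcp_pos: [0.5446, -0.2614, 0.2861]
orientation: [0.003, 0.924, 0.383, 0.002]
contact_force: [-0.6, -0.3, 0.9]
grip_width: 0.717
```

```bash
python3 -c "
from h import *
plan(.494,.188,.28,-6.8)
"
```

```text
cur psi -45.0 tcp [ 0.5446 -0.2614  0.2861] q6 0.30 | d [ 282.  -353.6    4.3] w [ 4.20e-01  2.00e-02 -3.82e+01] rows>=10.8
```

Emit:
{"fn": "carry_out", "kwargs": {
  "increments": [
    {"dx": 282,"dy": -354,"dz": 0,"wx": 0,"wy": 0,"wz": -38.2,"claw": 0.3},
    {"dx": 282,"dy": -354,"dz": 0,"wx": 0,"wy": 0,"wz": -38.2,"claw": 0.3},
    {"dx": 282,"dy": -354,"dz": 0,"wx": 0,"wy": 0,"wz": -38.2,"claw": 0.3},
    {"dx": 282,"dy": -354,"dz": 0,"wx": 0,"wy": 0,"wz": -38.2,"claw": 0.3},
    {"dx": 282,"dy": -354,"dz": 0,"wx": 0,"wy": 0,"wz": -38.2,"claw": 0.3},
    {"dx": 282,"dy": -354,"dz": 0,"wx": 0,"wy": 0,"wz": -38.2,"claw": 0.3},
    {"dx": 282,"dy": -354,"dz": 0,"wx": 0,"wy": 0,"wz": -38.2,"claw": 0.3},
    {"dx": 282,"dy": -354,"dz": 0,"wx": 0,"wy": 0,"wz": -38.2,"claw": 0.3},
    {"dx": 282,"dy": -354,"dz": 0,"wx": 0,"wy": 0,"wz": -38.2,"claw": 0.3},
    {"dx": 282,"dy": -354,"dz": 0,"wx": 0,"wy": 0,"wz": -38.2,"claw": 0.3}
  ]
}}

```text
time: 18.57
tcp_pos: [0.4962, 0.1549, 0.2802]
orientation: [0.0, 0.748, 0.664, 0.0]
contact_force: [1.3, -0.0, 0.2]
grip_width: 0.722
```

Emit:
{"fn": "carry_out", "kwargs": {
  "increments": [
    {"dx": 20,"dy": -5,"dz": 0,"wx": 0,"wy": 0,"wz": 0,"claw": 0.3},
    {"dx": 20,"dy": -5,"dz": 0,"wx": 0,"wy": 0,"wz": 0,"claw": 0.3},
    {"dx": 20,"dy": -5,"dz": 0,"wx": 0,"wy": 0,"wz": 0,"claw": 0.3}
  ]
}}

```text
time: 18.82
tcp_pos: [0.4941, 0.1743, 0.2799]
orientation: [-0.0, 0.747, 0.665, -0.0]
contact_force: [-0.3, 0.2, -0.4]
grip_width: 0.724
```

```bash
python3 -c "
from h import *
plan(.494,.188,.193,-6.8)
"
```

```text
cur psi -6.7 tcp [0.4941 0.1743 0.2799] q6 0.41 | d [13.6 -1.7 86.9] w [-0.03  0.02  0.13] rows>=2.1
```

Emit:
{"fn": "carry_out", "kwargs": {
  "increments": [
    {"dx": 13.5,"dy": -1.5,"dz": 30,"wx": 0,"wy": 0,"wz": 0,"claw": 0.3},
    {"dx": 13.5,"dy": -1.5,"dz": 60,"wx": 0,"wy": 0,"wz": 0,"claw": 0.3},
    {"dx": 13.5,"dy": -1.5,"dz": 78,"wx": 0,"wy": 0,"wz": 0,"claw": 0.3},
    {"dx": 13.5,"dy": -1.5,"dz": 86,"wx": 0,"wy": 0,"wz": 0,"claw": 0.3},
    {"dx": 13.5,"dy": -1.5,"dz": 87,"wx": 0,"wy": 0,"wz": 0,"claw": 0.3},
    {"dx": 13.5,"dy": -1.5,"dz": 87,"wx": 0,"wy": 0,"wz": 0,"claw": 0.3}
  ]
}}

```text
time: 19.32
tcp_pos: [0.4949, 0.1862, 0.1933]
orientation: [-0.0, 0.748, 0.664, -0.0]
contact_force: [0.5, -0.6, -0.0]
grip_width: 0.724
```

Emit:
{"fn": "carry_out", "kwargs": {
  "increments": [
    {"dx": 0,"dy": 0,"dz": 0,"wx": 0,"wy": 0,"wz": 0,"claw": 0.75},
    {"dx": 0,"dy": 0,"dz": 0,"wx": 0,"wy": 0,"wz": 0,"claw": 0.75},
    {"dx": 0,"dy": 0,"dz": 0,"wx": 0,"wy": 0,"wz": 0,"claw": 0.75},
    {"dx": 0,"dy": 0,"dz": -30,"wx": 0,"wy": 0,"wz": 0,"claw": 0.75},
    {"dx": 0,"dy": 0,"dz": -70,"wx": 0,"wy": 0,"wz": 0,"claw": 0.75},
    {"dx": 0,"dy": 0,"dz": -110,"wx": 0,"wy": 0,"wz": 0,"claw": 0.85},
    {"dx": 0,"dy": 0,"dz": -130,"wx": 0,"wy": 0,"wz": 0,"claw": 0.85},
    {"dx": 0,"dy": 0,"dz": -130,"wx": 0,"wy": 0,"wz": 0,"claw": 0.85}
  ]
}}

```text
time: 19.98
tcp_pos: [0.495, 0.1872, 0.3293]
orientation: [0.002, 0.748, 0.664, 0.004]
contact_force: [0.3, -0.3, 0.1]
grip_width: 0.922
```

```bash
python3 -c "
from h import *
wfind((.494,.188),zt=.013,name='w6')
r,res=find('ram')
for x in res: print(np.round(x,4))
for n in r:
  for b in r[n]:
    if .35<b[5]<.75 and -.35<b[6]<.1: print(n,np.round(b,3))
d=get_image('scene');crop(d,180,110,400,350,2.5,'pics/s6.png')
plan(.655,-.056,.30,-45)
"
```

```text
coaster px [274.5 201.7] exp px [272.2 200.3] world [0.4957 0.1855] circle [0.4956 0.1844] r 0.0339
[ 0.6548 -0.0585 -0.027  -4.2023]
[ 0.529  -0.041   0.3049 -3.5328]
[ 0.4376 -0.0466  0.6738 -3.3282]
[ 0.4212 -0.2667 -0.0122 -3.2987]
scene [ 2.26138e+02  2.23447e+02  2.10000e+01  2.20000e+01  3.55500e+02
  6.55000e-01 -6.10000e-02]
scene [ 2.63282e+02  2.04249e+02  2.00000e+01  2.20000e+01  3.34500e+02
  5.29000e-01 -4.30000e-02]
scene [3.36704e+02 2.00733e+02 4.30000e+01 4.30000e+01 1.30800e+03 3.50000e-01
 9.20000e-02]
scene [ 2.85007e+02  1.87363e+02  1.90000e+01  2.20000e+01  3.19000e+02
  4.38000e-01 -4.80000e-02]
scene [ 2.46473e+02  1.44364e+02  1.80000e+01  2.00000e+01  2.73000e+02
  4.21000e-01 -2.68000e-01]
side [ 2.52140e+02  3.53346e+02  2.90000e+01  3.40000e+01  7.68000e+02
  4.21000e-01 -2.65000e-01]
side [ 2.43281e+02  2.73827e+02  2.50000e+01  2.70000e+01  5.11000e+02
  4.37000e-01 -4.50000e-02]
side [ 2.78713e+02  2.65621e+02  2.40000e+01  2.60000e+01  4.82500e+02
  5.29000e-01 -3.90000e-02]
side [ 3.28436e+02  2.61647e+02  2.40000e+01  2.60000e+01  4.85000e+02
  6.55000e-01 -5.60000e-02]
cur psi -6.8 tcp [0.4944 0.187  0.3221] q6 0.43 | d [-222.2  188.3   22. ] w [-0.05  0.05 38.2 ] rows>=7.0
```

View pics/w6.png

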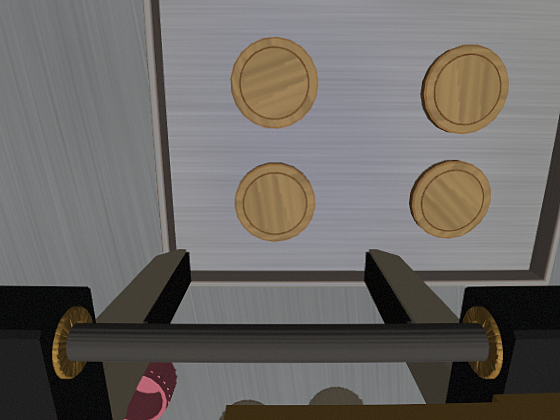

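View pics/s6.png

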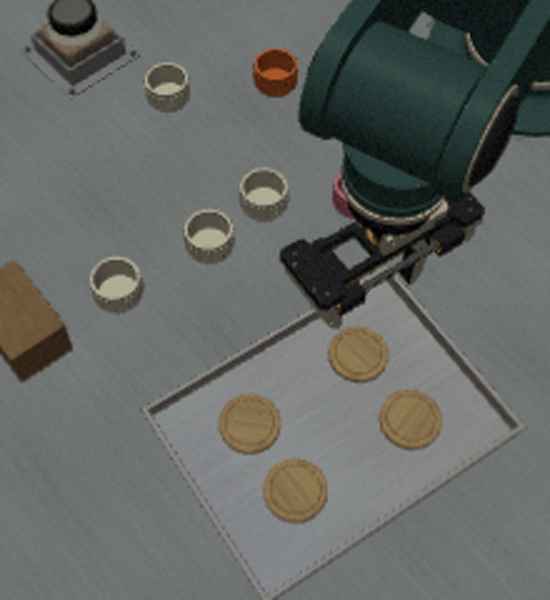

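All four coasters lie flat and side by side in the pan, at scene crop px (250,424),(296,490),(358,354),(411,419). The four white ramekins haven't moved. Next, ramekin 1 at scene px (226,223): it's white, not orange or pink.

Emit:
{"fn": "carry_out", "kwargs": {
  "increments": [
    {"dx": -222,"dy": 188,"dz": 20,"wx": 0,"wy": 0,"wz": 38.2,"claw": 0.9},
    {"dx": -222,"dy": 188,"dz": 20,"wx": 0,"wy": 0,"wz": 38.2,"claw": 0.9},
    {"dx": -222,"dy": 188,"dz": 20,"wx": 0,"wy": 0,"wz": 38.2,"claw": 0.9},
    {"dx": -222,"dy": 188,"dz": 20,"wx": 0,"wy": 0,"wz": 38.2,"claw": 0.9},
    {"dx": -222,"dy": 188,"dz": 20,"wx": 0,"wy": 0,"wz": 38.2,"claw": 0.9},
    {"dx": -222,"dy": 188,"dz": 20,"wx": 0,"wy": 0,"wz": 38.2,"claw": 0.9},
    {"dx": -222,"dy": 188,"dz": 20,"wx": 0,"wy": 0,"wz": 38.2,"claw": 0.9},
    {"dx": -222,"dy": 188,"dz": 20,"wx": 0,"wy": 0,"wz": 38.2,"claw": 0.9},
    {"dx": -222,"dy": 188,"dz": 20,"wx": 0,"wy": 0,"wz": 38.2,"claw": 0.9},
    {"dx": -222,"dy": 188,"dz": 20,"wx": 0,"wy": 0,"wz": 38.2,"claw": 0.9}
  ]
}}

```text
time: 21.02
tcp_pos: [0.6548, -0.0556, 0.3017]
orientation: [-0.001, 0.924, 0.383, -0.001]
contact_force: [-0.1, 1.0, 0.3]
grip_width: 0.949
```

```bash
python3 -c "
from h import *
wfind((.655,-.0575),'ram',name='w7')
plan(.655,-.0575,.196,-45)
"
```

```text
ram px [281.4 216.3] exp px [279.  221.4] world [ 0.6546 -0.0605] circle [ 0.6538 -0.0612] r 0.0334
cur psi -45.0 tcp [ 0.6546 -0.055   0.3023] q6 0.66 | d [ -1.4   2.2 106.3] w [-0.07  0.05  0.03] rows>=2.5
```

View pics/w7.png

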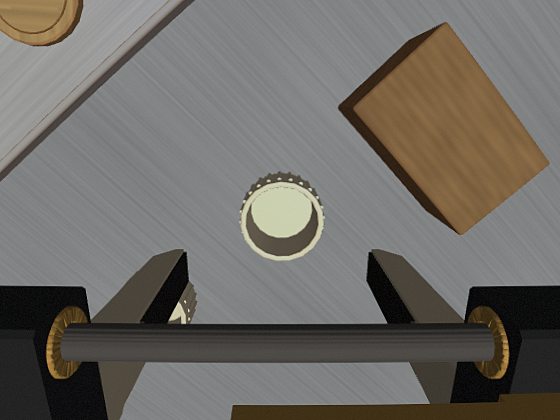

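The ramekin rim is centred at px (282,221) against the predicted (279,221), so only about 2 mm to correct. Grasping it.

Emit:
{"fn": "carry_out", "kwargs": {
  "increments": [
    {"dx": -1.5,"dy": 3.5,"dz": 40,"wx": 0,"wy": 0,"wz": 0,"claw": 0.9},
    {"dx": -1.5,"dy": 3.5,"dz": 75,"wx": 0,"wy": 0,"wz": 0,"claw": 0.9},
    {"dx": -1.5,"dy": 3.5,"dz": 98,"wx": 0,"wy": 0,"wz": 0,"claw": 0.9},
    {"dx": -1.5,"dy": 3.5,"dz": 106,"wx": 0,"wy": 0,"wz": 0,"claw": 0.9},
    {"dx": -1.5,"dy": 3.5,"dz": 106,"wx": 0,"wy": 0,"wz": 0,"claw": 0.9},
    {"dx": -1.5,"dy": 3.5,"dz": 106,"wx": 0,"wy": 0,"wz": 0,"claw": 0.9},
    {"dx": -1.5,"dy": 3.5,"dz": 106,"wx": 0,"wy": 0,"wz": 0,"claw": 0.9}
  ]
}}

```text
time: 21.65
tcp_pos: [0.6569, -0.0588, 0.1996]
orientation: [0.001, 0.924, 0.383, 0.001]
contact_force: [-0.1, 0.9, 0.2]
grip_width: 0.953
```

```bash
python3 -c "
from h import *
plan(.656,-.0585,.196,-45)
W=get_image('wrist');cv2.imwrite('pics/w8.png',W['color'][:,:,::-1])
"
```

```text
cur psi -45.0 tcp [ 0.6569 -0.0588  0.1996] q6 0.66 | d [-0.4 -0.8  3.6] w [ 0.13 -0.1   0.04] rows>=0.1
```

View pics/w8.png

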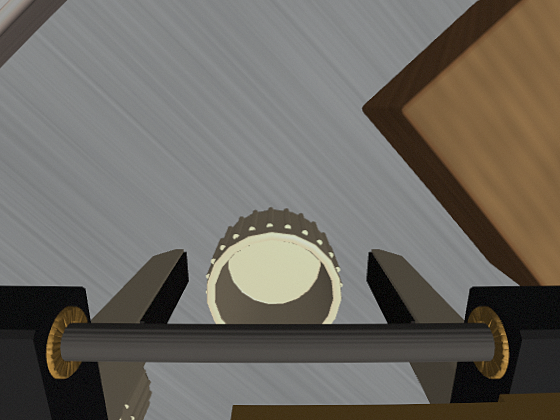

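Emit:
{"fn": "carry_out", "kwargs": {
  "increments": [
    {"dx": 0,"dy": -1,"dz": 3,"wx": 0,"wy": 0,"wz": 0,"claw": 0.9},
    {"dx": 0,"dy": -1,"dz": 3,"wx": 0,"wy": 0,"wz": 0,"claw": 0.1},
    {"dx": 0,"dy": -1,"dz": 3,"wx": 0,"wy": 0,"wz": 0,"claw": 0.1},
    {"dx": 0,"dy": -1,"dz": 3,"wx": 0,"wy": 0,"wz": 0,"claw": 0.1},
    {"dx": 0,"dy": -1,"dz": 3,"wx": 0,"wy": 0,"wz": 0,"claw": 0.1}
  ]
}}

```text
time: 22.12
tcp_pos: [0.6557, -0.0585, 0.1943]
orientation: [0.0, 0.924, 0.383, 0.0]
contact_force: [0.3, 0.0, 0.1]
grip_width: 0.709
```

Emit:
{"fn": "carry_out", "kwargs": {
  "increments": [
    {"dx": 0,"dy": 0,"dz": -5,"wx": 0,"wy": 0,"wz": 0,"claw": 0.1},
    {"dx": 0,"dy": 0,"dz": -30,"wx": 0,"wy": 0,"wz": 0,"claw": 0.1},
    {"dx": 0,"dy": 0,"dz": -70,"wx": 0,"wy": 0,"wz": 0,"claw": 0.1},
    {"dx": 0,"dy": 0,"dz": -95,"wx": 0,"wy": 0,"wz": 0,"claw": 0.1},
    {"dx": 0,"dy": 0,"dz": -95,"wx": 0,"wy": 0,"wz": 0,"claw": 0.1}
  ]
}}

```text
time: 22.53
tcp_pos: [0.6565, -0.0586, 0.2961]
orientation: [0.002, 0.924, 0.383, 0.003]
contact_force: [0.6, 0.5, -0.2]
grip_width: 0.618
```

```bash
python3 -c "
from h import *
plan(.655,.259,.292,-6.8)
W=get_image('wrist');cv2.imwrite('pics/w9.png',W['color'][:,:,::-1])
"
```

```text
cur psi -45.0 tcp [ 0.6565 -0.0586  0.2961] q6 0.66 | d [ 223.5 -225.6    3.8] w [  0.44  -0.15 -38.2 ] rows>=7.6
```

View pics/w9.png

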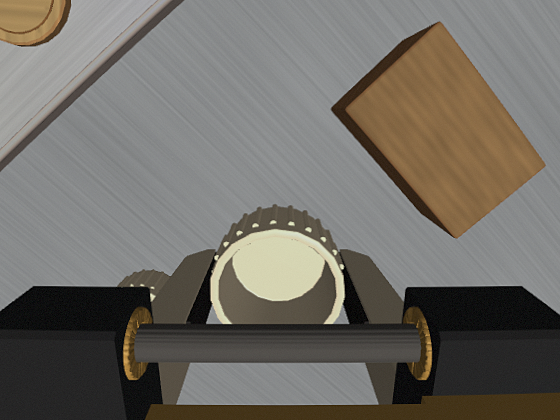

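Emit:
{"fn": "carry_out", "kwargs": {
  "increments": [
    {"dx": 223,"dy": -225,"dz": 0,"wx": 0,"wy": 0,"wz": -38.2,"claw": 0.1},
    {"dx": 223,"dy": -225,"dz": 0,"wx": 0,"wy": 0,"wz": -38.2,"claw": 0.1},
    {"dx": 223,"dy": -225,"dz": 0,"wx": 0,"wy": 0,"wz": -38.2,"claw": 0.1},
    {"dx": 223,"dy": -225,"dz": 0,"wx": 0,"wy": 0,"wz": -38.2,"claw": 0.1},
    {"dx": 223,"dy": -225,"dz": 0,"wx": 0,"wy": 0,"wz": -38.2,"claw": 0.1},
    {"dx": 223,"dy": -225,"dz": 0,"wx": 0,"wy": 0,"wz": -38.2,"claw": 0.1},
    {"dx": 223,"dy": -225,"dz": 0,"wx": 0,"wy": 0,"wz": -38.2,"claw": 0.1},
    {"dx": 223,"dy": -225,"dz": 0,"wx": 0,"wy": 0,"wz": -38.2,"claw": 0.1},
    {"dx": 223,"dy": -225,"dz": 0,"wx": 0,"wy": 0,"wz": -38.2,"claw": 0.1},
    {"dx": 223,"dy": -225,"dz": 0,"wx": 0,"wy": 0,"wz": -38.2,"claw": 0.1}
  ]
}}

```text
time: 23.42
tcp_pos: [0.6539, 0.2596, 0.2877]
orientation: [-0.0, 0.747, 0.665, -0.001]
contact_force: [-1.2, -0.4, -1.0]
grip_width: 0.619
```

Emit:
{"fn": "carry_out", "kwargs": {
  "increments": [
    {"dx": 0,"dy": 0,"dz": 40,"wx": 0,"wy": 0,"wz": 0,"claw": 0.1},
    {"dx": 0,"dy": 0,"dz": 40,"wx": 0,"wy": 0,"wz": 0,"claw": 0.1},
    {"dx": 0,"dy": 0,"dz": 40,"wx": 0,"wy": 0,"wz": 0,"claw": 0.1}
  ]
}}

```text
time: 23.67
tcp_pos: [0.6539, 0.2571, 0.2471]
orientation: [-0.001, 0.748, 0.664, -0.002]
contact_force: [1.3, 0.3, -0.0]
grip_width: 0.617
```

```bash
python3 -c "
from h import *
plan(.655,.259,.213,-6.8)
D=get_image('side');crop(D,210,140,350,245,5,'pics/sd1.png')
D=get_image('scene');crop(D,200,190,400,350,4,'pics/sc1.png')
o=get_obs();p=o['tcp_pos'];print(proj(D,[[p[0],p[1],p[2]-.2]]))
"
```

```text
cur psi -6.9 tcp [0.6539 0.2571 0.2471] q6 0.46 | d [ 2.1  1.  34.1] w [-0.24  0.13 -0.05] rows>=0.8
[[298.16493638 299.6963932 ]]
```

View pics/sd1.png

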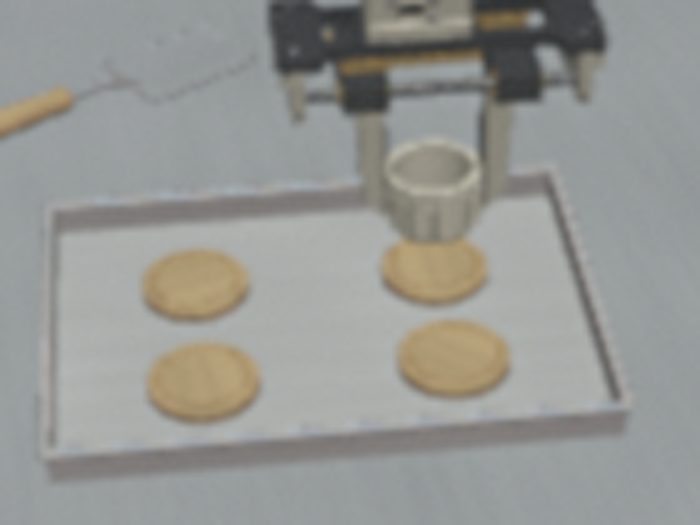

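View pics/sc1.png

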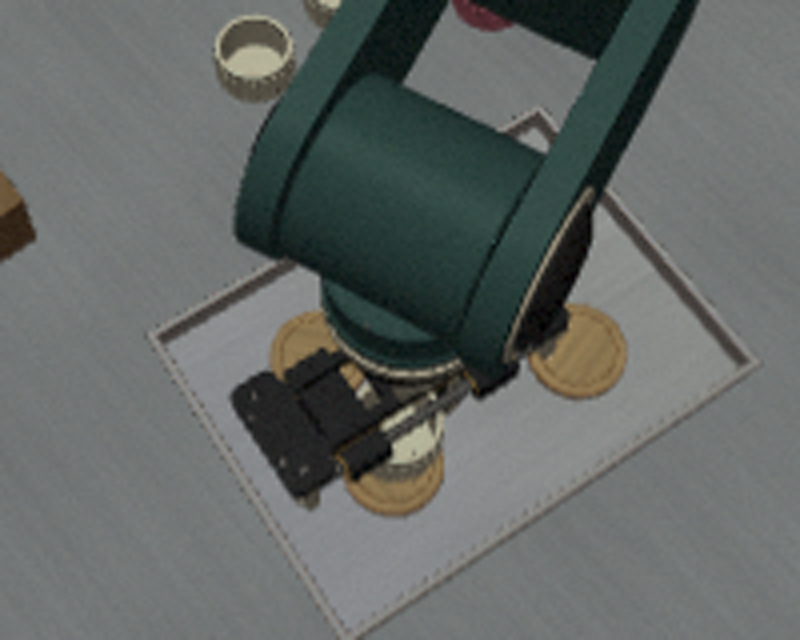

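```bash
cat >> h.py <<'E'
def toolpx(W,x,y,z):
    o=get_obs();return proj(W,[o["tcp_pos"]+off(x/1e3,y/1e3,z/1e3)])[0]
E
python3 -c "
from h import *
W=get_image('wrist')
im=W['color'][:,:,::-1].copy()
t=np.linspace(0,2*np.pi,60)
for dx in (-3,0,3):
    p=np.array([toolpx(W,dx+29*np.cos(a),29*np.sin(a),160) for a in t]);cv2.polylines(im,[np.round(p).astype(int)],True,(0,0,255) if dx==0 else (255,0,0),1)
cv2.imwrite('pics/w10.png',im[180:340,180:380].repeat(4,0).repeat(4,1)[:600])
wfind((.655,.259),zt=.013)
"
```

```text
coaster px [276.5 208.9] exp px [275.8 229.2] world [0.6569 0.2709] circle [0.6557 0.2585] r 0.0336
```

View pics/w10.png

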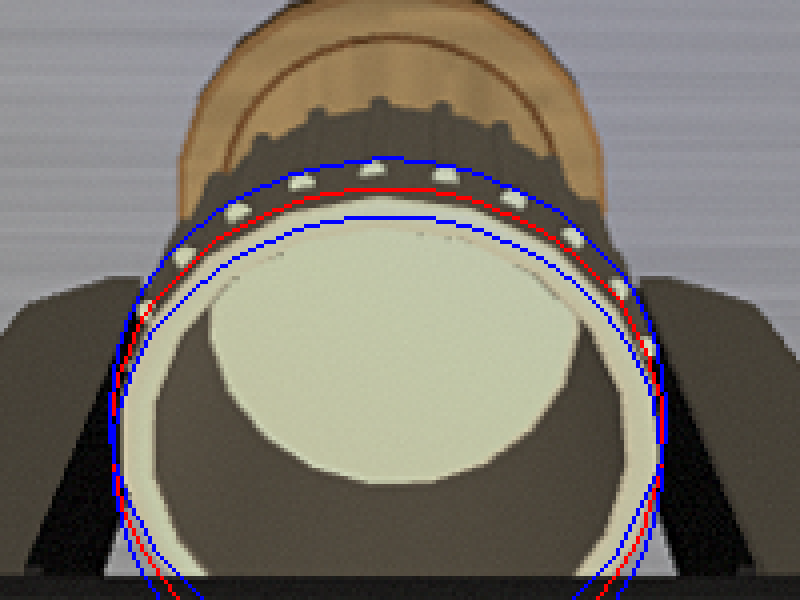

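The in-hand ramekin is centred within about 1 mm and the coaster below is at (0.6557,0.2585). Lowering.

Emit:
{"fn": "carry_out", "kwargs": {
  "increments": [
    {"dx": 2,"dy": 1.5,"dz": 15,"wx": 0,"wy": 0,"wz": 0,"claw": 0.1},
    {"dx": 2,"dy": 1.5,"dz": 24,"wx": 0,"wy": 0,"wz": 0,"claw": 0.1},
    {"dx": 2,"dy": 1.5,"dz": 29,"wx": 0,"wy": 0,"wz": 0,"claw": 0.1},
    {"dx": 2,"dy": 1.5,"dz": 31,"wx": 0,"wy": 0,"wz": 0,"claw": 0.1},
    {"dx": 2,"dy": 1.5,"dz": 31,"wx": 0,"wy": 0,"wz": 0,"claw": 0.1},
    {"dx": 2,"dy": 1.5,"dz": 31,"wx": 0,"wy": 0,"wz": 0,"claw": 0.1}
  ]
}}

```text
time: 24.37
tcp_pos: [0.656, 0.2602, 0.2182]
orientation: [-0.0, 0.748, 0.664, -0.0]
contact_force: [0.4, -0.1, -1.0]
grip_width: 0.617
```

Emit:
{"fn": "carry_out", "kwargs": {
  "increments": [
    {"dx": 0,"dy": 0,"dz": 1,"wx": 0,"wy": 0,"wz": 0,"claw": 0.1},
    {"dx": 0,"dy": 0,"dz": 1,"wx": 0,"wy": 0,"wz": 0,"claw": 0.1}
  ]
}}

```text
time: 24.53
tcp_pos: [0.656, 0.2602, 0.2175]
orientation: [0.0, 0.748, 0.664, 0.0]
contact_force: [0.4, -0.2, -1.7]
grip_width: 0.62
```

```bash
python3 -c "
from h import *
plan(.6555,.259,.213,-6.8)
D=get_image('side');crop(D,250,140,350,215,7,'pics/sd2.png')
"
```

```text
cur psi -6.8 tcp [0.656  0.2602 0.2175] q6 0.46 | d [-1.2 -0.4  4.5] w [ 0.02 -0.01  0.01] rows>=0.1
```

View pics/sd2.png

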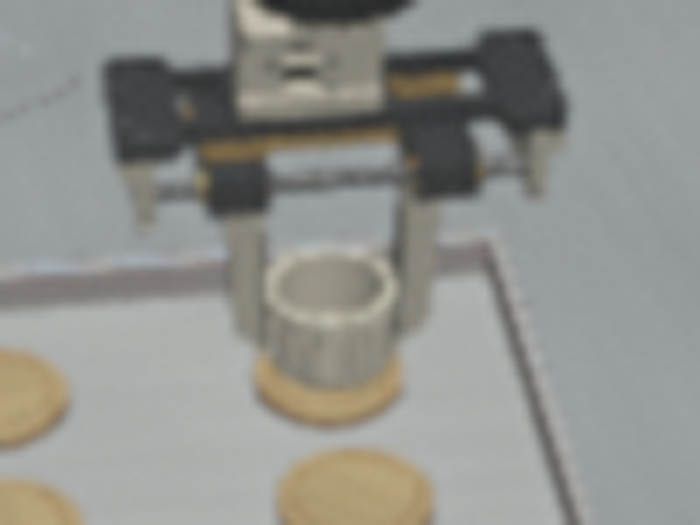

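Emit:
{"fn": "carry_out", "kwargs": {
  "increments": [
    {"dx": -1,"dy": 0,"dz": 1,"wx": 0,"wy": 0,"wz": 0,"claw": 0.1},
    {"dx": -1,"dy": 0,"dz": 2,"wx": 0,"wy": 0,"wz": 0,"claw": 0.1},
    {"dx": -1,"dy": 0,"dz": 2,"wx": 0,"wy": 0,"wz": 0,"claw": 0.1}
  ]
}}

```text
time: 24.83
tcp_pos: [0.6558, 0.259, 0.215]
orientation: [-0.0, 0.748, 0.664, -0.0]
contact_force: [-0.7, 0.1, -1.1]
grip_width: 0.616
```

Emit:
{"fn": "carry_out", "kwargs": {
  "increments": [
    {"dx": 0,"dy": 0,"dz": 1,"wx": 0,"wy": 0,"wz": 0,"claw": 0.1},
    {"dx": 0,"dy": 0,"dz": 1,"wx": 0,"wy": 0,"wz": 0,"claw": 0.1}
  ]
}}

```text
time: 25.0
tcp_pos: [0.6558, 0.2591, 0.214]
orientation: [-0.0, 0.748, 0.664, -0.0]
contact_force: [-0.2, 0.3, -0.0]
grip_width: 0.616
```

Emit:
{"fn": "carry_out", "kwargs": {
  "increments": [
    {"dx": 0,"dy": 0,"dz": 1,"wx": 0,"wy": 0,"wz": 0,"claw": 0.1},
    {"dx": 0,"dy": 0,"dz": 1,"wx": 0,"wy": 0,"wz": 0,"claw": 0.1}
  ]
}}

```text
time: 25.17
tcp_pos: [0.6559, 0.2591, 0.2133]
orientation: [0.0, 0.748, 0.664, 0.0]
contact_force: [-0.9, -0.3, -0.1]
grip_width: 0.616
```

Emit:
{"fn": "carry_out", "kwargs": {
  "increments": [
    {"dx": 0,"dy": 0,"dz": 1,"wx": 0,"wy": 0,"wz": 0,"claw": 0.1},
    {"dx": 0,"dy": 0,"dz": 1,"wx": 0,"wy": 0,"wz": 0,"claw": 0.1}
  ]
}}

```text
time: 25.33
tcp_pos: [0.6559, 0.2592, 0.2131]
orientation: [0.0, 0.748, 0.664, 0.0]
contact_force: [-2.7, -0.2, 7.1]
grip_width: 0.62
```

Emit:
{"fn": "carry_out", "kwargs": {
  "increments": [
    {"dx": 0,"dy": 0,"dz": 1,"wx": 0,"wy": 0,"wz": 0,"claw": 0.1},
    {"dx": 0,"dy": 0,"dz": 1,"wx": 0,"wy": 0,"wz": 0,"claw": 0.1}
  ]
}}

```text
time: 25.5
tcp_pos: [0.656, 0.2593, 0.213]
orientation: [0.0, 0.748, 0.664, 0.0]
contact_force: [-6.6, -2.8, 14.7]
grip_width: 0.618
```

```bash
python3 -c "
from h import *
D=get_image('side');crop(D,250,140,350,215,7,'pics/sd3.png')
"
```

```text
(no output)
```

View pics/sd3.png

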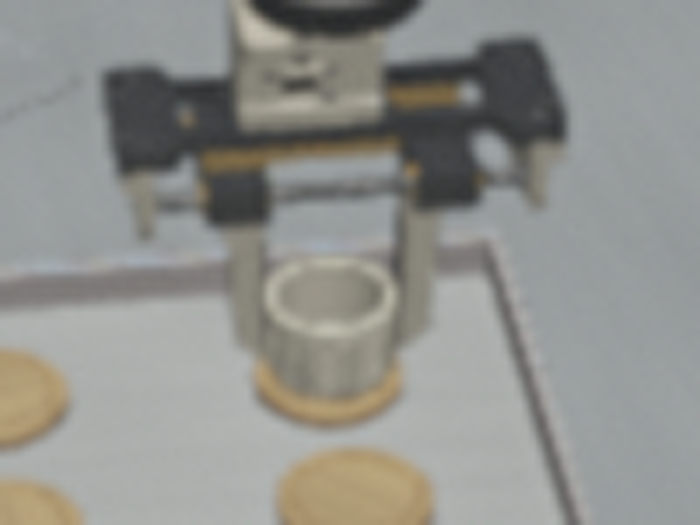

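Contact is confirmed (force rising at TCP z = 0.213). Easing off, releasing and withdrawing.

Emit:
{"fn": "carry_out", "kwargs": {
  "increments": [
    {"dx": 0,"dy": 0,"dz": -1.5,"wx": 0,"wy": 0,"wz": 0,"claw": 0.1},
    {"dx": 0,"dy": 0,"dz": -1.5,"wx": 0,"wy": 0,"wz": 0,"claw": 0.7},
    {"dx": 0,"dy": 0,"dz": -1.5,"wx": 0,"wy": 0,"wz": 0,"claw": 0.7},
    {"dx": 0,"dy": 0,"dz": -1.5,"wx": 0,"wy": 0,"wz": 0,"claw": 0.7},
    {"dx": 0,"dy": 0,"dz": -1.5,"wx": 0,"wy": 0,"wz": 0,"claw": 0.7},
    {"dx": 0,"dy": 0,"dz": -20,"wx": 0,"wy": 0,"wz": 0,"claw": 0.7},
    {"dx": 0,"dy": 0,"dz": -60,"wx": 0,"wy": 0,"wz": 0,"claw": 0.7},
    {"dx": 0,"dy": 0,"dz": -95,"wx": 0,"wy": 0,"wz": 0,"claw": 0.7},
    {"dx": 0,"dy": 0,"dz": -95,"wx": 0,"wy": 0,"wz": 0,"claw": 0.7}
  ]
}}

```text
time: 26.3
tcp_pos: [0.6566, 0.2594, 0.3144]
orientation: [0.002, 0.748, 0.664, 0.004]
contact_force: [0.9, -0.1, 1.6]
grip_width: 0.85
```

```bash
python3 -c "
from h import *
W=get_image('wrist');cv2.imwrite('pics/w11.png',W['color'][:,:,::-1])
plan(.529,-.041,.29,-45)
"
```

```text
cur psi -6.8 tcp [0.6564 0.2593 0.3109] q6 0.46 | d [-313.3  -91.    19.4] w [ 0.27 -0.27 38.2 ] rows>=7.8
```

View pics/w11.png

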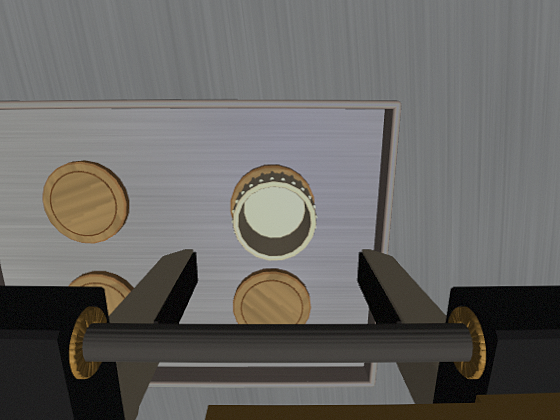

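Ramekin 1 stands upright on its coaster (rim px (274,220), coaster behind at (272,203)). Next, ramekin 2, the white one at scene px (263,204).

Emit:
{"fn": "carry_out", "kwargs": {
  "increments": [
    {"dx": -313,"dy": -91,"dz": 5,"wx": 0,"wy": 0,"wz": 38.2,"claw": 0.7},
    {"dx": -313,"dy": -91,"dz": 5,"wx": 0,"wy": 0,"wz": 38.2,"claw": 0.7},
    {"dx": -313,"dy": -91,"dz": 5,"wx": 0,"wy": 0,"wz": 38.2,"claw": 0.7},
    {"dx": -313,"dy": -91,"dz": 5,"wx": 0,"wy": 0,"wz": 38.2,"claw": 0.7},
    {"dx": -313,"dy": -91,"dz": 5,"wx": 0,"wy": 0,"wz": 38.2,"claw": 0.7},
    {"dx": -313,"dy": -91,"dz": 5,"wx": 0,"wy": 0,"wz": 38.2,"claw": 0.7},
    {"dx": -313,"dy": -91,"dz": 5,"wx": 0,"wy": 0,"wz": 38.2,"claw": 0.7},
    {"dx": -313,"dy": -91,"dz": 5,"wx": 0,"wy": 0,"wz": 38.2,"claw": 0.7},
    {"dx": -313,"dy": -91,"dz": 5,"wx": 0,"wy": 0,"wz": 38.2,"claw": 0.7},
    {"dx": -313,"dy": -91,"dz": 5,"wx": 0,"wy": 0,"wz": 38.2,"claw": 0.7}
  ]
}}

```text
time: 27.18
tcp_pos: [0.5279, -0.0421, 0.3005]
orientation: [-0.0, 0.924, 0.381, -0.0]
contact_force: [-0.4, 0.1, -0.0]
grip_width: 0.85
```

Emit:
{"fn": "carry_out", "kwargs": {
  "increments": [
    {"dx": 0,"dy": 0,"dz": 0,"wx": 0,"wy": 0,"wz": 0,"claw": 0.7},
    {"dx": 0,"dy": 0,"dz": 0,"wx": 0,"wy": 0,"wz": 0,"claw": 0.7}
  ]
}}

```text
time: 27.35
tcp_pos: [0.5288, -0.04, 0.3008]
orientation: [-0.0, 0.924, 0.383, -0.0]
contact_force: [0.1, 0.2, 0.2]
grip_width: 0.854
```

```bash
cat >> h.py <<'E'
def rim(exp,zt=.040,name=None):
    "bright rim ellipse in the wrist view: outer bright hull near exp -> circle on z=zt"
    W=get_image("wrist");u,v=proj(W,[[*exp,zt]])[0];im=W["color"].astype(int);hsv=cv2.cvtColor(W["color"],cv2.COLOR_RGB2HSV).astype(int)
    m=((im.min(2)>150)&(hsv[...,1]>15)&(hsv[...,0]>=15)&(hsv[...,0]<=45)).astype(np.uint8);m[318:]=0
    best=None
    for c in cv2.findContours(m,cv2.RETR_EXTERNAL,cv2.CHAIN_APPROX_NONE)[0]:
        if cv2.contourArea(cv2.convexHull(c))<1500: continue
        a,b=cv2.minEnclosingCircle(c)[0];e=np.hypot(a-u,b-v)
        if best is None or e<best[0]: best=(e,c)
    if name: cv2.imwrite(f"pics/{name}.png",W["color"][:,:,::-1])
    if best is None: print("no rim",u,v);return
    h=cv2.convexHull(best[1])[:,0];h=h[h[:,1]<315];P=plane_pts(W,h,zt);cc,rr=circ(P);res=np.abs(np.linalg.norm(P-cc,axis=1)-rr).max()
    print("rim px",np.round(h.mean(0),1),"exp",np.round((u,v),1),"world",np.round(cc,4),"r",round(rr,4),"res",round(res,4))
E
python3 -c "
from h import *
rim((.529,-.041),name='w12')
plan(.529,-.041,.196,-45)
"
```

```text
rim px [274.8 223.3] exp [277.4 221.3] world [ 0.531  -0.0425] r 0.0282 res 0.0013
cur psi -44.9 tcp [ 0.5289 -0.0399  0.3008] q6 0.66 | d [ -0.6   0.9 104.8] w [-0.03  0.01  0.08] rows>=2.5
```

View pics/w12.png

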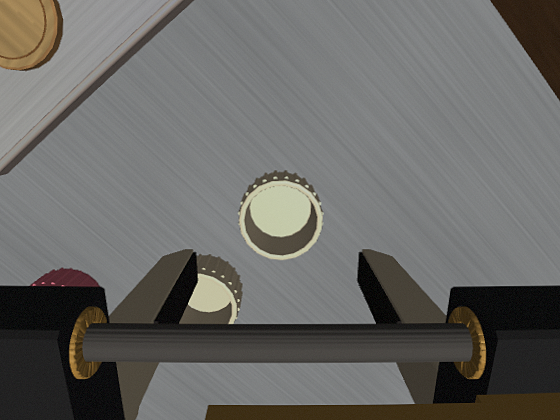

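Emit:
{"fn": "carry_out", "kwargs": {
  "increments": [
    {"dx": -0.5,"dy": 2.5,"dz": 40,"wx": 0,"wy": 0,"wz": 0,"claw": 0.7},
    {"dx": -0.5,"dy": 2.5,"dz": 75,"wx": 0,"wy": 0,"wz": 0,"claw": 0.7},
    {"dx": -0.5,"dy": 2.5,"dz": 97,"wx": 0,"wy": 0,"wz": 0,"claw": 0.7},
    {"dx": -0.5,"dy": 2.5,"dz": 104,"wx": 0,"wy": 0,"wz": 0,"claw": 0.7},
    {"dx": -0.5,"dy": 2.5,"dz": 105,"wx": 0,"wy": 0,"wz": 0,"claw": 0.7},
    {"dx": -0.5,"dy": 2.5,"dz": 105,"wx": 0,"wy": 0,"wz": 0,"claw": 0.1},
    {"dx": -0.5,"dy": 2.5,"dz": 105,"wx": 0,"wy": 0,"wz": 0,"claw": 0.1},
    {"dx": -0.5,"dy": 2.5,"dz": 105,"wx": 0,"wy": 0,"wz": 0,"claw": 0.1},
    {"dx": -0.5,"dy": 2.5,"dz": 105,"wx": 0,"wy": 0,"wz": 0,"claw": 0.1},
    {"dx": -0.5,"dy": 2.5,"dz": 105,"wx": 0,"wy": 0,"wz": 0,"claw": 0.1}
  ]
}}

```text
time: 28.23
tcp_pos: [0.5302, -0.043, 0.1976]
orientation: [0.0, 0.924, 0.383, 0.001]
contact_force: [-0.9, 1.0, 6.3]
grip_width: 0.618
```

Emit:
{"fn": "carry_out", "kwargs": {
  "increments": [
    {"dx": 0,"dy": 0,"dz": 0,"wx": 0,"wy": 0,"wz": 0,"claw": 0.1},
    {"dx": 0,"dy": 0,"dz": 0,"wx": 0,"wy": 0,"wz": 0,"claw": 0.1}
  ]
}}

```text
time: 28.4
tcp_pos: [0.5303, -0.043, 0.1977]
orientation: [0.0, 0.924, 0.383, 0.001]
contact_force: [-0.7, 1.9, 5.5]
grip_width: 0.612
```

Emit:
{"fn": "carry_out", "kwargs": {
  "increments": [
    {"dx": 0,"dy": 0,"dz": -5,"wx": 0,"wy": 0,"wz": 0,"claw": 0.1},
    {"dx": 0,"dy": 0,"dz": -30,"wx": 0,"wy": 0,"wz": 0,"claw": 0.1},
    {"dx": 0,"dy": 0,"dz": -70,"wx": 0,"wy": 0,"wz": 0,"claw": 0.1},
    {"dx": 0,"dy": 0,"dz": -95,"wx": 0,"wy": 0,"wz": 0,"claw": 0.1},
    {"dx": 0,"dy": 0,"dz": -95,"wx": 0,"wy": 0,"wz": 0,"claw": 0.1}
  ]
}}

```text
time: 28.82
tcp_pos: [0.5306, -0.0431, 0.2978]
orientation: [0.002, 0.924, 0.383, 0.004]
contact_force: [0.8, 0.6, 0.6]
grip_width: 0.615
```

```bash
python3 -c "
from h import *
plan(.506,.28,.292,-6.8)
"
```

```text
cur psi -45.0 tcp [ 0.5306 -0.0431  0.2978] q6 0.66 | d [ 211.1 -245.9    5.2] w [  0.45  -0.15 -38.2 ] rows>=7.8
```

Emit:
{"fn": "carry_out", "kwargs": {
  "increments": [
    {"dx": 211,"dy": -246,"dz": 0,"wx": 0,"wy": 0,"wz": -38.2,"claw": 0.1},
    {"dx": 211,"dy": -246,"dz": 0,"wx": 0,"wy": 0,"wz": -38.2,"claw": 0.1},
    {"dx": 211,"dy": -246,"dz": 0,"wx": 0,"wy": 0,"wz": -38.2,"claw": 0.1},
    {"dx": 211,"dy": -246,"dz": 0,"wx": 0,"wy": 0,"wz": -38.2,"claw": 0.1},
    {"dx": 211,"dy": -246,"dz": 0,"wx": 0,"wy": 0,"wz": -38.2,"claw": 0.1},
    {"dx": 211,"dy": -246,"dz": 0,"wx": 0,"wy": 0,"wz": -38.2,"claw": 0.1},
    {"dx": 211,"dy": -246,"dz": 0,"wx": 0,"wy": 0,"wz": -38.2,"claw": 0.1},
    {"dx": 211,"dy": -246,"dz": 0,"wx": 0,"wy": 0,"wz": -38.2,"claw": 0.1},
    {"dx": 211,"dy": -246,"dz": 0,"wx": 0,"wy": 0,"wz": -38.2,"claw": 0.1},
    {"dx": 211,"dy": -246,"dz": 0,"wx": 0,"wy": 0,"wz": -38.2,"claw": 0.1}
  ]
}}

```text
time: 29.65
tcp_pos: [0.5046, 0.2815, 0.2908]
orientation: [-0.0, 0.747, 0.665, -0.0]
contact_force: [-0.2, -0.4, -0.5]
grip_width: 0.616
```

Emit:
{"fn": "carry_out", "kwargs": {
  "increments": [
    {"dx": 0,"dy": 0,"dz": 40,"wx": 0,"wy": 0,"wz": 0,"claw": 0.1},
    {"dx": 0,"dy": 0,"dz": 40,"wx": 0,"wy": 0,"wz": 0,"claw": 0.1},
    {"dx": 0,"dy": 0,"dz": 40,"wx": 0,"wy": 0,"wz": 0,"claw": 0.1},
    {"dx": 0,"dy": 0,"dz": 40,"wx": 0,"wy": 0,"wz": 0,"claw": 0.1}
  ]
}}

```text
time: 29.98
tcp_pos: [0.5054, 0.2794, 0.2523]
orientation: [0.0, 0.748, 0.664, 0.0]
contact_force: [0.0, 0.3, -0.4]
grip_width: 0.615
```

```bash
cat >> h.py <<'E'
def hold(name,zr=160):
    W=get_image('wrist');im=W['color'][:,:,::-1].copy();t=np.linspace(0,2*np.pi,60)
    for dx in (-3,0,3):
        p=np.array([toolpx(W,dx+29*np.cos(a),29*np.sin(a),zr) for a in t]);cv2.polylines(im,[np.round(p).astype(int)],True,(0,0,255) if dx==0 else (255,0,0),1)
    cv2.imwrite(f'pics/{name}.png',im[180:330,180:380].repeat(4,0).repeat(4,1))
E
python3 -c "
from h import *
plan(.506,.28,.211,-6.8)
hold('h2',157.7);wfind((.506,.28),zt=.013)
"
```

```text
cur psi -6.9 tcp [0.5054 0.2794 0.2523] q6 0.58 | d [ 0.6  0.5 41.3] w [ 0.01  0.   -0.05] rows>=1.0
coaster px [277.3 209. ] exp px [276.3 229.6] world [0.5081 0.2922] circle [0.5066 0.2799] r 0.0337
```

View pics/h2.png

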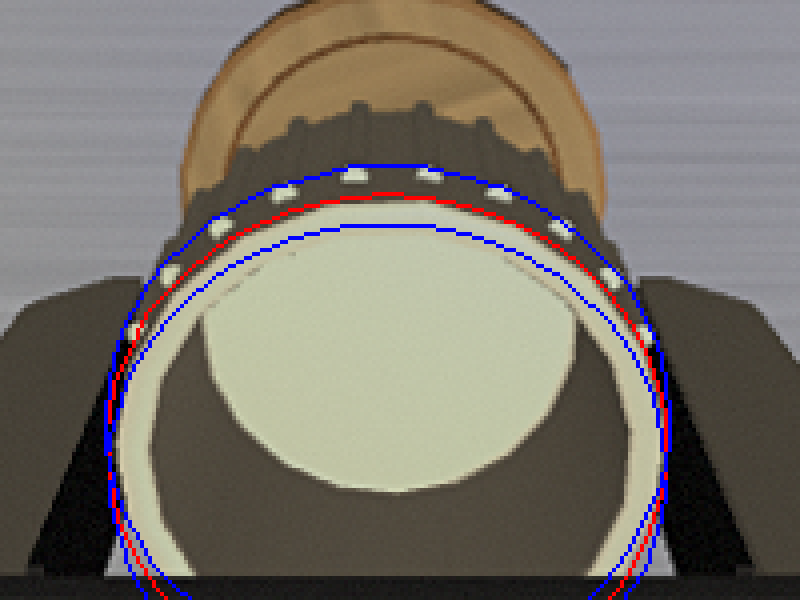

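Emit:
{"fn": "carry_out", "kwargs": {
  "increments": [
    {"dx": 1,"dy": 0.8,"dz": 18,"wx": 0,"wy": 0,"wz": 0,"claw": 0.1},
    {"dx": 1,"dy": 0.8,"dz": 30,"wx": 0,"wy": 0,"wz": 0,"claw": 0.1},
    {"dx": 1,"dy": 0.8,"dz": 37,"wx": 0,"wy": 0,"wz": 0,"claw": 0.1},
    {"dx": 1,"dy": 0.8,"dz": 40,"wx": 0,"wy": 0,"wz": 0,"claw": 0.1},
    {"dx": 1,"dy": 0.8,"dz": 41,"wx": 0,"wy": 0,"wz": 0,"claw": 0.1},
    {"dx": 1,"dy": 0.8,"dz": 41,"wx": 0,"wy": 0,"wz": 0,"claw": 0.1},
    {"dx": 1,"dy": 0.8,"dz": 41,"wx": 0,"wy": 0,"wz": 0,"claw": 0.1}
  ]
}}

```text
time: 30.67
tcp_pos: [0.5062, 0.281, 0.2107]
orientation: [0.0, 0.748, 0.664, 0.0]
contact_force: [-0.2, -0.8, 0.6]
grip_width: 0.613
```

Emit:
{"fn": "carry_out", "kwargs": {
  "increments": [
    {"dx": 0,"dy": 0,"dz": 0.7,"wx": 0,"wy": 0,"wz": 0,"claw": 0.1},
    {"dx": 0,"dy": 0,"dz": 0.7,"wx": 0,"wy": 0,"wz": 0,"claw": 0.1}
  ]
}}

```text
time: 30.83
tcp_pos: [0.5062, 0.281, 0.2106]
orientation: [0.0, 0.748, 0.664, 0.0]
contact_force: [-5.3, -2.6, 9.3]
grip_width: 0.611
```

Contact felt at z = 0.2106, as predicted. Releasing.

Emit:
{"fn": "carry_out", "kwargs": {
  "increments": [
    {"dx": 0,"dy": 0,"dz": -1,"wx": 0,"wy": 0,"wz": 0,"claw": 0.1},
    {"dx": 0,"dy": 0,"dz": -1,"wx": 0,"wy": 0,"wz": 0,"claw": 0.7},
    {"dx": 0,"dy": 0,"dz": -1,"wx": 0,"wy": 0,"wz": 0,"claw": 0.7},
    {"dx": 0,"dy": 0,"dz": -1,"wx": 0,"wy": 0,"wz": 0,"claw": 0.7},
    {"dx": 0,"dy": 0,"dz": -1,"wx": 0,"wy": 0,"wz": 0,"claw": 0.7},
    {"dx": 0,"dy": 0,"dz": -20,"wx": 0,"wy": 0,"wz": 0,"claw": 0.7},
    {"dx": 0,"dy": 0,"dz": -60,"wx": 0,"wy": 0,"wz": 0,"claw": 0.7},
    {"dx": 0,"dy": 0,"dz": -95,"wx": 0,"wy": 0,"wz": 0,"claw": 0.7},
    {"dx": 0,"dy": 0,"dz": -95,"wx": 0,"wy": 0,"wz": 0,"claw": 0.7}
  ]
}}

```text
time: 31.58
tcp_pos: [0.5068, 0.2814, 0.3119]
orientation: [0.001, 0.748, 0.664, 0.004]
contact_force: [0.2, -0.1, 1.2]
grip_width: 0.848
```

```bash
python3 -c "
from h import *
W=get_image('wrist');cv2.imwrite('pics/w13.png',W['color'][:,:,::-1])
rim((.506,.281),.053)
r,res=find('ram')
for x in res: print(np.round(x,4))
plan(.4376,-.0466,.29,-45)
"
```

```text
rim px [274.7 219.6] exp [273.5 224.1] world [0.5071 0.2807] r 0.0281 res 0.0012
[ 0.4376 -0.0467  0.5937 -3.289 ]
[ 0.4212 -0.2667  0.0878 -3.1559]
cur psi -6.8 tcp [0.5059 0.2809 0.3034] q6 0.58 | d [-333.3  -29.    13.7] w [-0.04  0.05 38.21] rows>=8.0
```

View pics/w13.png

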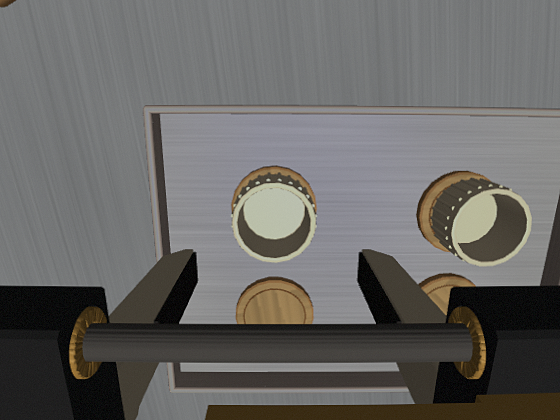

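Emit:
{"fn": "carry_out", "kwargs": {
  "increments": [
    {"dx": -333,"dy": -29,"dz": 3,"wx": 0,"wy": 0,"wz": 38.2,"claw": 0.7},
    {"dx": -333,"dy": -29,"dz": 3,"wx": 0,"wy": 0,"wz": 38.2,"claw": 0.7},
    {"dx": -333,"dy": -29,"dz": 3,"wx": 0,"wy": 0,"wz": 38.2,"claw": 0.7},
    {"dx": -333,"dy": -29,"dz": 3,"wx": 0,"wy": 0,"wz": 38.2,"claw": 0.7},
    {"dx": -333,"dy": -29,"dz": 3,"wx": 0,"wy": 0,"wz": 38.2,"claw": 0.7},
    {"dx": -333,"dy": -29,"dz": 3,"wx": 0,"wy": 0,"wz": 38.2,"claw": 0.7},
    {"dx": -333,"dy": -29,"dz": 3,"wx": 0,"wy": 0,"wz": 38.2,"claw": 0.7},
    {"dx": -333,"dy": -29,"dz": 3,"wx": 0,"wy": 0,"wz": 38.2,"claw": 0.7},
    {"dx": -333,"dy": -29,"dz": 3,"wx": 0,"wy": 0,"wz": 38.2,"claw": 0.7},
    {"dx": -333,"dy": -29,"dz": 3,"wx": 0,"wy": 0,"wz": 38.2,"claw": 0.7}
  ]
}}

```text
time: 32.62
tcp_pos: [0.4373, -0.048, 0.3004]
orientation: [-0.0, 0.925, 0.381, -0.001]
contact_force: [-0.0, 1.4, 0.2]
grip_width: 0.855
```

Emit:
{"fn": "carry_out", "kwargs": {
  "increments": [
    {"dx": 0,"dy": 0,"dz": 0,"wx": 0,"wy": 0,"wz": 0,"claw": 0.7},
    {"dx": 0,"dy": 0,"dz": 0,"wx": 0,"wy": 0,"wz": 0,"claw": 0.7},
    {"dx": 0,"dy": 0,"dz": 0,"wx": 0,"wy": 0,"wz": 0,"claw": 0.7}
  ]
}}

```text
time: 32.87
tcp_pos: [0.4381, -0.045, 0.3011]
orientation: [-0.0, 0.923, 0.384, -0.0]
contact_force: [0.2, -0.2, -0.1]
grip_width: 0.85
```

```bash
python3 -c "
from h import *
rim((.4376,-.0466),name='w14')
plan(.438,-.0475,.196,-45)
"
```

```text
rim px [279.1 220.4] exp [277.4 222.4] world [ 0.4398 -0.0474] r 0.0283 res 0.0013
cur psi -44.9 tcp [ 0.4381 -0.0451  0.3012] q6 0.62 | d [ -1.8   1.7 105.2] w [-0.04  0.02  0.13] rows>=2.5
```

View pics/w14.png

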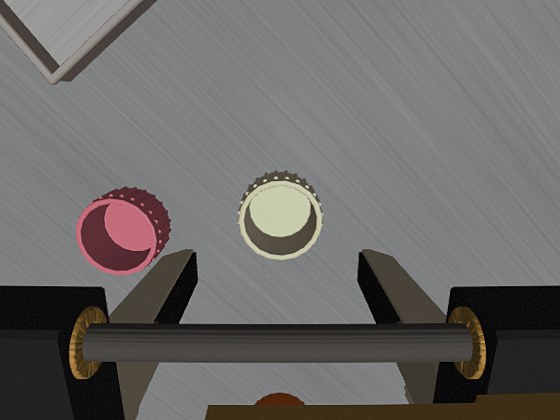

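The white ramekin 3 is at px (281,220); its pink neighbour at (124,232) is clear of the left finger's path.

Emit:
{"fn": "carry_out", "kwargs": {
  "increments": [
    {"dx": -1.2,"dy": 2.2,"dz": 40,"wx": 0,"wy": 0,"wz": 0,"claw": 0.7},
    {"dx": -1.2,"dy": 2.2,"dz": 75,"wx": 0,"wy": 0,"wz": 0,"claw": 0.7},
    {"dx": -1.2,"dy": 2.2,"dz": 97,"wx": 0,"wy": 0,"wz": 0,"claw": 0.7},
    {"dx": -1.2,"dy": 2.2,"dz": 104,"wx": 0,"wy": 0,"wz": 0,"claw": 0.7},
    {"dx": -1.2,"dy": 2.2,"dz": 105,"wx": 0,"wy": 0,"wz": 0,"claw": 0.7},
    {"dx": -1.2,"dy": 2.2,"dz": 105,"wx": 0,"wy": 0,"wz": 0,"claw": 0.1},
    {"dx": -1.2,"dy": 2.2,"dz": 105,"wx": 0,"wy": 0,"wz": 0,"claw": 0.1},
    {"dx": -1.2,"dy": 2.2,"dz": 105,"wx": 0,"wy": 0,"wz": 0,"claw": 0.1},
    {"dx": -1.2,"dy": 2.2,"dz": 105,"wx": 0,"wy": 0,"wz": 0,"claw": 0.1},
    {"dx": -1.2,"dy": 2.2,"dz": 105,"wx": 0,"wy": 0,"wz": 0,"claw": 0.1}
  ]
}}

```text
time: 33.75
tcp_pos: [0.4389, -0.0486, 0.1978]
orientation: [0.0, 0.924, 0.383, 0.001]
contact_force: [-1.8, 1.7, 6.4]
grip_width: 0.606
```

Emit:
{"fn": "carry_out", "kwargs": {
  "increments": [
    {"dx": 0,"dy": 0,"dz": 0,"wx": 0,"wy": 0,"wz": 0,"claw": 0.1},
    {"dx": 0,"dy": 0,"dz": 0,"wx": 0,"wy": 0,"wz": 0,"claw": 0.1}
  ]
}}

```text
time: 33.92
tcp_pos: [0.4389, -0.0486, 0.1978]
orientation: [0.0, 0.924, 0.383, 0.001]
contact_force: [-2.4, 1.9, 7.3]
grip_width: 0.607
```

Emit:
{"fn": "carry_out", "kwargs": {
  "increments": [
    {"dx": 0,"dy": 0,"dz": -5,"wx": 0,"wy": 0,"wz": 0,"claw": 0.1},
    {"dx": 0,"dy": 0,"dz": -30,"wx": 0,"wy": 0,"wz": 0,"claw": 0.1},
    {"dx": 0,"dy": 0,"dz": -70,"wx": 0,"wy": 0,"wz": 0,"claw": 0.1},
    {"dx": 0,"dy": 0,"dz": -95,"wx": 0,"wy": 0,"wz": 0,"claw": 0.1},
    {"dx": 0,"dy": 0,"dz": -95,"wx": 0,"wy": 0,"wz": 0,"claw": 0.1}
  ]
}}

```text
time: 34.33
tcp_pos: [0.4392, -0.0488, 0.2976]
orientation: [0.002, 0.924, 0.383, 0.003]
contact_force: [0.7, -0.8, -0.3]
grip_width: 0.605
```

```bash
python3 -c "
from h import *
plan(.6438,.170,.292,-6.8)
"
```

```text
cur psi -45.0 tcp [ 0.4392 -0.0488  0.2976] q6 0.62 | d [299.3 -10.1   6.9] w [  0.43  -0.12 -38.2 ] rows>=7.2
```

Emit:
{"fn": "carry_out", "kwargs": {
  "increments": [
    {"dx": 299,"dy": -10,"dz": 0,"wx": 0,"wy": 0,"wz": -38.2,"claw": 0.1},
    {"dx": 299,"dy": -10,"dz": 0,"wx": 0,"wy": 0,"wz": -38.2,"claw": 0.1},
    {"dx": 299,"dy": -10,"dz": 0,"wx": 0,"wy": 0,"wz": -38.2,"claw": 0.1},
    {"dx": 299,"dy": -10,"dz": 0,"wx": 0,"wy": 0,"wz": -38.2,"claw": 0.1},
    {"dx": 299,"dy": -10,"dz": 0,"wx": 0,"wy": 0,"wz": -38.2,"claw": 0.1},
    {"dx": 299,"dy": -10,"dz": 0,"wx": 0,"wy": 0,"wz": -38.2,"claw": 0.1},
    {"dx": 299,"dy": -10,"dz": 0,"wx": 0,"wy": 0,"wz": -38.2,"claw": 0.1},
    {"dx": 299,"dy": -10,"dz": 0,"wx": 0,"wy": 0,"wz": -38.2,"claw": 0.1},
    {"dx": 299,"dy": -10,"dz": 0,"wx": 0,"wy": 0,"wz": -38.2,"claw": 0.1},
    {"dx": 299,"dy": -10,"dz": 0,"wx": 0,"wy": 0,"wz": -38.2,"claw": 0.1}
  ]
}}

```text
time: 35.17
tcp_pos: [0.6427, 0.1699, 0.2907]
orientation: [-0.0, 0.748, 0.664, -0.001]
contact_force: [-0.2, 0.0, -1.1]
grip_width: 0.607
```

Emit:
{"fn": "carry_out", "kwargs": {
  "increments": [
    {"dx": 0,"dy": 0,"dz": 40,"wx": 0,"wy": 0,"wz": 0,"claw": 0.1},
    {"dx": 0,"dy": 0,"dz": 40,"wx": 0,"wy": 0,"wz": 0,"claw": 0.1},
    {"dx": 0,"dy": 0,"dz": 40,"wx": 0,"wy": 0,"wz": 0,"claw": 0.1},
    {"dx": 0,"dy": 0,"dz": 40,"wx": 0,"wy": 0,"wz": 0,"claw": 0.1}
  ]
}}

```text
time: 35.5
tcp_pos: [0.6426, 0.1692, 0.253]
orientation: [0.0, 0.748, 0.664, 0.0]
contact_force: [0.5, 0.2, -0.9]
grip_width: 0.608
```

```bash
python3 -c "
from h import *
plan(.6438,.170,.211,-6.8)
hold('h3',157.7);wfind((.644,.17),zt=.013)
"
```

```text
cur psi -6.8 tcp [0.6426 0.1692 0.253 ] q6 0.34 | d [ 1.  1. 42.] w [ 0.03 -0.01 -0.04] rows>=1.0
coaster px [277.6 208.6] exp px [277.2 228.7] world [0.6457 0.1819] circle [0.6441 0.1698] r 0.0337
```

View pics/h3.png

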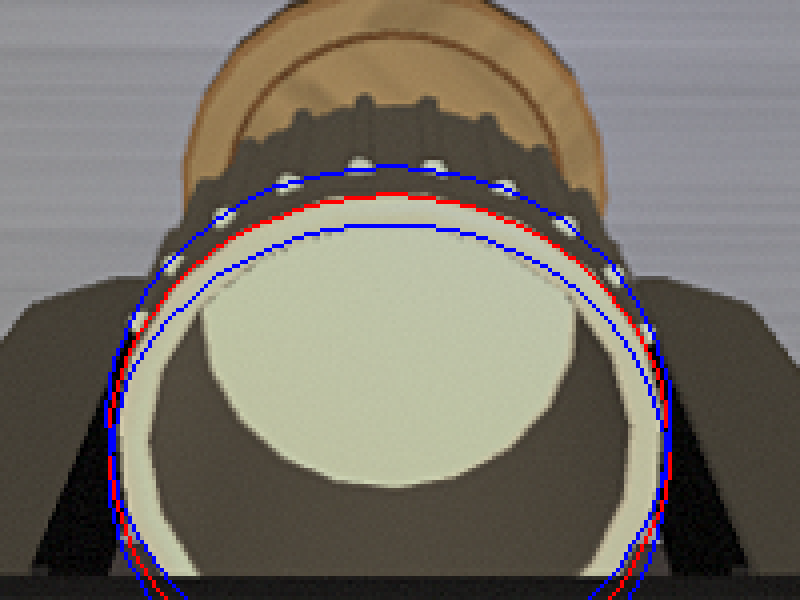

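Centred in the hand within half a millimetre. Lowering, checking force, then releasing.

Emit:
{"fn": "carry_out", "kwargs": {
  "increments": [
    {"dx": 0.8,"dy": 1.2,"dz": 18,"wx": 0,"wy": 0,"wz": 0,"claw": 0.1},
    {"dx": 0.8,"dy": 1.2,"dz": 30,"wx": 0,"wy": 0,"wz": 0,"claw": 0.1},
    {"dx": 0.8,"dy": 1.2,"dz": 37,"wx": 0,"wy": 0,"wz": 0,"claw": 0.1},
    {"dx": 0.8,"dy": 1.2,"dz": 40,"wx": 0,"wy": 0,"wz": 0,"claw": 0.1},
    {"dx": 0.8,"dy": 1.2,"dz": 41.5,"wx": 0,"wy": 0,"wz": 0,"claw": 0.1},
    {"dx": 0.8,"dy": 1.2,"dz": 41.5,"wx": 0,"wy": 0,"wz": 0,"claw": 0.1},
    {"dx": 0.8,"dy": 1.2,"dz": 41.5,"wx": 0,"wy": 0,"wz": 0,"claw": 0.1}
  ]
}}

```text
time: 36.18
tcp_pos: [0.6442, 0.1705, 0.2108]
orientation: [0.0, 0.748, 0.664, 0.0]
contact_force: [-3.2, -1.5, 5.1]
grip_width: 0.601
```

Emit:
{"fn": "carry_out", "kwargs": {
  "increments": [
    {"dx": 0,"dy": 0,"dz": 0.7,"wx": 0,"wy": 0,"wz": 0,"claw": 0.1},
    {"dx": 0,"dy": 0,"dz": 0.7,"wx": 0,"wy": 0,"wz": 0,"claw": 0.1}
  ]
}}

```text
time: 36.35
tcp_pos: [0.6442, 0.1706, 0.2108]
orientation: [0.0, 0.748, 0.664, 0.0]
contact_force: [-7.6, -1.9, 12.4]
grip_width: 0.608
```

Emit:
{"fn": "carry_out", "kwargs": {
  "increments": [
    {"dx": 0,"dy": 0,"dz": -1.5,"wx": 0,"wy": 0,"wz": 0,"claw": 0.1},
    {"dx": 0,"dy": 0,"dz": -1.5,"wx": 0,"wy": 0,"wz": 0,"claw": 0.7},
    {"dx": 0,"dy": 0,"dz": -1.5,"wx": 0,"wy": 0,"wz": 0,"claw": 0.7},
    {"dx": 0,"dy": 0,"dz": -1.5,"wx": 0,"wy": 0,"wz": 0,"claw": 0.7},
    {"dx": 0,"dy": 0,"dz": -1.5,"wx": 0,"wy": 0,"wz": 0,"claw": 0.7},
    {"dx": 0,"dy": 0,"dz": -20,"wx": 0,"wy": 0,"wz": 0,"claw": 0.7},
    {"dx": 0,"dy": 0,"dz": -60,"wx": 0,"wy": 0,"wz": 0,"claw": 0.7},
    {"dx": 0,"dy": 0,"dz": -95,"wx": 0,"wy": 0,"wz": 0,"claw": 0.7},
    {"dx": 0,"dy": 0,"dz": -95,"wx": 0,"wy": 0,"wz": 0,"claw": 0.7}
  ]
}}

```text
time: 37.1
tcp_pos: [0.645, 0.1708, 0.3123]
orientation: [0.002, 0.748, 0.664, 0.004]
contact_force: [0.4, -0.5, 0.0]
grip_width: 0.844
```

```bash
python3 -c "
from h import *
W=get_image('wrist');cv2.imwrite('pics/w15.png',W['color'][:,:,::-1])
rim((.644,.17),.053)
r,res=find('ram')
for x in res: print(np.round(x,4))
plan(.4212,-.2667,.30,-45)
"
```

```text
rim px [271.3 224.3] exp [273.  224.1] world [0.6454 0.1709] r 0.0281 res 0.0012
[ 0.6516  0.2508  5.786  11.1623]
[ 0.5052  0.2843 -1.0107 -7.0544]
[ 0.4212 -0.2672  0.0663 -4.1735]
cur psi -6.8 tcp [0.644  0.1705 0.3031] q6 0.34 | d [-460.5 -169.5    3.6] w [-0.06  0.05 38.2 ] rows>=11.8
```

View pics/w15.png

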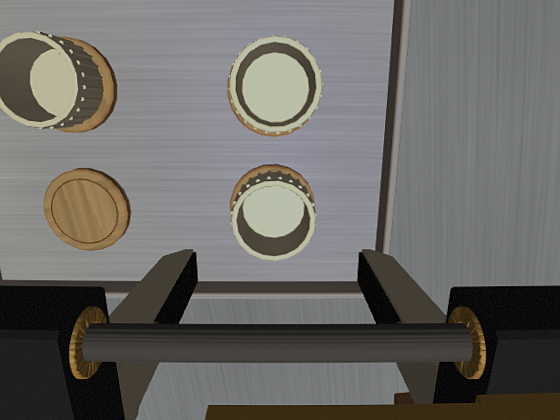

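Three sets stand upright. Next, ramekin 4, the white one at scene px (247,144); the orange one at (290,139) is left alone.

Emit:
{"fn": "carry_out", "kwargs": {
  "increments": [
    {"dx": -460,"dy": -170,"dz": 0,"wx": 0,"wy": 0,"wz": 38.2,"claw": 0.7},
    {"dx": -460,"dy": -170,"dz": 0,"wx": 0,"wy": 0,"wz": 38.2,"claw": 0.7},
    {"dx": -460,"dy": -170,"dz": 0,"wx": 0,"wy": 0,"wz": 38.2,"claw": 0.7},
    {"dx": -460,"dy": -170,"dz": 0,"wx": 0,"wy": 0,"wz": 38.2,"claw": 0.7},
    {"dx": -460,"dy": -170,"dz": 0,"wx": 0,"wy": 0,"wz": 38.2,"claw": 0.7},
    {"dx": -460,"dy": -170,"dz": 0,"wx": 0,"wy": 0,"wz": 38.2,"claw": 0.7},
    {"dx": -460,"dy": -170,"dz": 0,"wx": 0,"wy": 0,"wz": 38.2,"claw": 0.7},
    {"dx": -460,"dy": -170,"dz": 0,"wx": 0,"wy": 0,"wz": 38.2,"claw": 0.7},
    {"dx": -460,"dy": -170,"dz": 0,"wx": 0,"wy": 0,"wz": 38.2,"claw": 0.7},
    {"dx": -460,"dy": -170,"dz": 0,"wx": 0,"wy": 0,"wz": 38.2,"claw": 0.7}
  ]
}}

```text
time: 38.13
tcp_pos: [0.453, -0.2017, 0.3029]
orientation: [-0.001, 0.924, 0.383, -0.001]
contact_force: [0.9, -0.8, 0.0]
grip_width: 0.849
```

```bash
python3 -c "
from h import *
plan(.4212,-.267,.30,-45)
"
```

```text
cur psi -45.0 tcp [ 0.453  -0.2017  0.3029] q6 0.31 | d [-68.6  23.6   2.9] w [-0.1   0.03  0.02] rows>=1.7
```

Emit:
{"fn": "carry_out", "kwargs": {
  "increments": [
    {"dx": -65,"dy": 23,"dz": 0,"wx": 0,"wy": 0,"wz": 0,"claw": 0.7},
    {"dx": -65,"dy": 23,"dz": 0,"wx": 0,"wy": 0,"wz": 0,"claw": 0.7},
    {"dx": -65,"dy": 23,"dz": 0,"wx": 0,"wy": 0,"wz": 0,"claw": 0.7},
    {"dx": -65,"dy": 23,"dz": 0,"wx": 0,"wy": 0,"wz": 0,"claw": 0.7},
    {"dx": -65,"dy": 23,"dz": 0,"wx": 0,"wy": 0,"wz": 0,"claw": 0.7}
  ]
}}

```text
time: 38.55
tcp_pos: [0.4248, -0.2624, 0.3033]
orientation: [-0.001, 0.924, 0.383, -0.0]
contact_force: [-1.0, 0.3, -0.2]
grip_width: 0.85
```

```bash
python3 -c "
from h import *
rim((.4212,-.267),name='w16')
plan(.4215,-.2675,.196,-45)
"
```

```text
rim px [277.7 223.2] exp [277.7 227.5] world [ 0.4236 -0.2666] r 0.0284 res 0.0015
cur psi -45.0 tcp [ 0.4251 -0.2621  0.3035] q6 0.18 | d [ -6.4   1.5 107.5] w [-0.08  0.    0.03] rows>=2.6
```

View pics/w16.png

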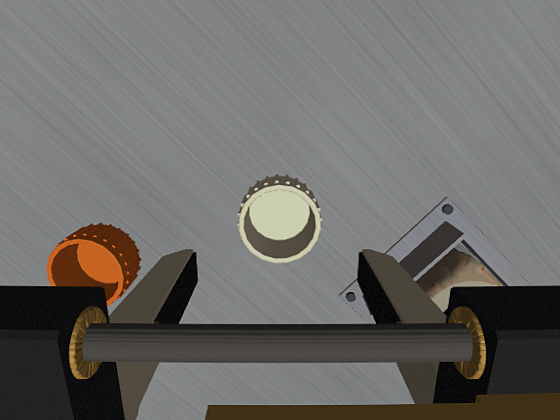

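Emit:
{"fn": "carry_out", "kwargs": {
  "increments": [
    {"dx": -5.5,"dy": 1.6,"dz": 35,"wx": 0,"wy": 0,"wz": 0,"claw": 0.7},
    {"dx": -5.5,"dy": 1.6,"dz": 72,"wx": 0,"wy": 0,"wz": 0,"claw": 0.7},
    {"dx": -5.5,"dy": 1.6,"dz": 98,"wx": 0,"wy": 0,"wz": 0,"claw": 0.7},
    {"dx": -5.5,"dy": 1.6,"dz": 106,"wx": 0,"wy": 0,"wz": 0,"claw": 0.7},
    {"dx": -5.5,"dy": 1.6,"dz": 107,"wx": 0,"wy": 0,"wz": 0,"claw": 0.7},
    {"dx": -5.5,"dy": 1.6,"dz": 107,"wx": 0,"wy": 0,"wz": 0,"claw": 0.1},
    {"dx": -5.5,"dy": 1.6,"dz": 107,"wx": 0,"wy": 0,"wz": 0,"claw": 0.1},
    {"dx": -5.5,"dy": 1.6,"dz": 107,"wx": 0,"wy": 0,"wz": 0,"claw": 0.1},
    {"dx": -5.5,"dy": 1.6,"dz": 107,"wx": 0,"wy": 0,"wz": 0,"claw": 0.1},
    {"dx": -5.5,"dy": 1.6,"dz": 107,"wx": 0,"wy": 0,"wz": 0,"claw": 0.1}
  ]
}}

```text
time: 39.43
tcp_pos: [0.4224, -0.2678, 0.1988]
orientation: [0.001, 0.924, 0.383, 0.001]
contact_force: [-0.2, 1.6, 8.2]
grip_width: 0.608
```

Emit:
{"fn": "carry_out", "kwargs": {
  "increments": [
    {"dx": 0,"dy": 0,"dz": 0,"wx": 0,"wy": 0,"wz": 0,"claw": 0.1},
    {"dx": 0,"dy": 0,"dz": 0,"wx": 0,"wy": 0,"wz": 0,"claw": 0.1}
  ]
}}

```text
time: 39.6
tcp_pos: [0.4224, -0.2678, 0.1988]
orientation: [0.001, 0.924, 0.383, 0.001]
contact_force: [-0.7, 1.6, 7.7]
grip_width: 0.609
```

Emit:
{"fn": "carry_out", "kwargs": {
  "increments": [
    {"dx": 0,"dy": 0,"dz": -5,"wx": 0,"wy": 0,"wz": 0,"claw": 0.1},
    {"dx": 0,"dy": 0,"dz": -30,"wx": 0,"wy": 0,"wz": 0,"claw": 0.1},
    {"dx": 0,"dy": 0,"dz": -70,"wx": 0,"wy": 0,"wz": 0,"claw": 0.1},
    {"dx": 0,"dy": 0,"dz": -95,"wx": 0,"wy": 0,"wz": 0,"claw": 0.1},
    {"dx": 0,"dy": 0,"dz": -95,"wx": 0,"wy": 0,"wz": 0,"claw": 0.1}
  ]
}}

```text
time: 40.02
tcp_pos: [0.4226, -0.2681, 0.2987]
orientation: [0.003, 0.924, 0.383, 0.002]
contact_force: [-1.0, 0.2, -0.6]
grip_width: 0.609
```

```bash
python3 -c "
from h import *
plan(.4955,.1862,.295,-6.8)
"
```

```text
cur psi -45.0 tcp [ 0.4226 -0.2681  0.2987] q6 0.17 | d [ 372.8 -269.7    2.1] w [  0.46   0.08 -38.2 ] rows>=11.0
```

Emit:
{"fn": "carry_out", "kwargs": {
  "increments": [
    {"dx": 373,"dy": -270,"dz": 0,"wx": 0,"wy": 0,"wz": -38.2,"claw": 0.1},
    {"dx": 373,"dy": -270,"dz": 0,"wx": 0,"wy": 0,"wz": -38.2,"claw": 0.1},
    {"dx": 373,"dy": -270,"dz": 0,"wx": 0,"wy": 0,"wz": -38.2,"claw": 0.1},
    {"dx": 373,"dy": -270,"dz": 0,"wx": 0,"wy": 0,"wz": -38.2,"claw": 0.1},
    {"dx": 373,"dy": -270,"dz": 0,"wx": 0,"wy": 0,"wz": -38.2,"claw": 0.1},
    {"dx": 373,"dy": -270,"dz": 0,"wx": 0,"wy": 0,"wz": -38.2,"claw": 0.1},
    {"dx": 373,"dy": -270,"dz": 0,"wx": 0,"wy": 0,"wz": -38.2,"claw": 0.1},
    {"dx": 373,"dy": -270,"dz": 0,"wx": 0,"wy": 0,"wz": -38.2,"claw": 0.1},
    {"dx": 373,"dy": -270,"dz": 0,"wx": 0,"wy": 0,"wz": -38.2,"claw": 0.1},
    {"dx": 373,"dy": -270,"dz": 0,"wx": 0,"wy": 0,"wz": -38.2,"claw": 0.1}
  ]
}}

```text
time: 40.85
tcp_pos: [0.4875, 0.1459, 0.2924]
orientation: [0.0, 0.748, 0.664, 0.0]
contact_force: [1.4, -1.2, -1.0]
grip_width: 0.608
```

```bash
python3 -c "
from h import *
plan(.4955,.1862,.252,-6.8)
"
```

```text
cur psi -6.8 tcp [0.4875 0.1459 0.2924] q6 0.36 | d [40.9  3.1 40.4] w [ 0.03 -0.01  0.01] rows>=1.4
```

Emit:
{"fn": "carry_out", "kwargs": {
  "increments": [
    {"dx": 37,"dy": 3,"dz": 10,"wx": 0,"wy": 0,"wz": 0,"claw": 0.1},
    {"dx": 37,"dy": 3,"dz": 30,"wx": 0,"wy": 0,"wz": 0,"claw": 0.1},
    {"dx": 37,"dy": 3,"dz": 40,"wx": 0,"wy": 0,"wz": 0,"claw": 0.1},
    {"dx": 37,"dy": 3,"dz": 40,"wx": 0,"wy": 0,"wz": 0,"claw": 0.1},
    {"dx": 37,"dy": 3,"dz": 40,"wx": 0,"wy": 0,"wz": 0,"claw": 0.1}
  ]
}}

```text
time: 41.27
tcp_pos: [0.4951, 0.1793, 0.2521]
orientation: [-0.0, 0.748, 0.664, -0.001]
contact_force: [-0.2, 0.8, -1.0]
grip_width: 0.611
```

```bash
python3 -c "
from h import *
plan(.4955,.1858,.212,-6.8)
hold('h4',158.8);wfind((.4955,.1858),zt=.013)
"
```

```text
cur psi -6.8 tcp [0.4951 0.1793 0.2521] q6 0.42 | d [ 6.5 -0.4 40.1] w [-0.06  0.04 -0.04] rows>=1.0
coaster px [273.9 202.6] exp px [275.  220.1] world [0.4961 0.196 ] circle [0.4955 0.1849] r 0.0338
```

View pics/h4.png

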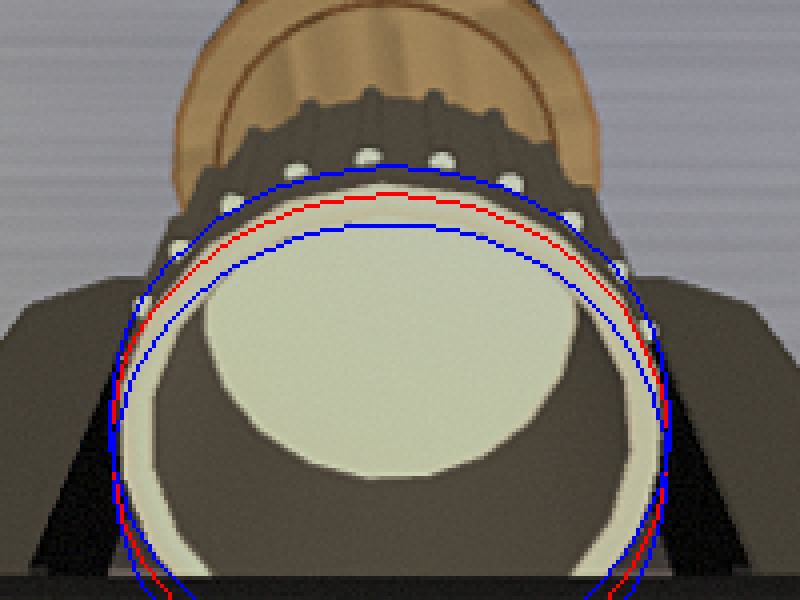

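In the hand the ramekin sits about 1 mm forward (+x); I'll compensate in the placing shift.

Emit:
{"fn": "carry_out", "kwargs": {
  "increments": [
    {"dx": 5.2,"dy": 0.2,"dz": 15,"wx": 0,"wy": 0,"wz": 0,"claw": 0.1},
    {"dx": 5.2,"dy": 0.2,"dz": 28,"wx": 0,"wy": 0,"wz": 0,"claw": 0.1},
    {"dx": 5.2,"dy": 0.2,"dz": 35,"wx": 0,"wy": 0,"wz": 0,"claw": 0.1},
    {"dx": 5.2,"dy": 0.2,"dz": 38,"wx": 0,"wy": 0,"wz": 0,"claw": 0.1},
    {"dx": 5.2,"dy": 0.2,"dz": 39.5,"wx": 0,"wy": 0,"wz": 0,"claw": 0.1},
    {"dx": 5.2,"dy": 0.2,"dz": 39.5,"wx": 0,"wy": 0,"wz": 0,"claw": 0.1},
    {"dx": 5.2,"dy": 0.2,"dz": 39.5,"wx": 0,"wy": 0,"wz": 0,"claw": 0.1}
  ]
}}

```text
time: 41.95
tcp_pos: [0.4962, 0.1852, 0.2133]
orientation: [0.0, 0.748, 0.664, 0.0]
contact_force: [0.4, -0.7, -0.9]
grip_width: 0.604
```

Emit:
{"fn": "carry_out", "kwargs": {
  "increments": [
    {"dx": 0,"dy": 0,"dz": 0.7,"wx": 0,"wy": 0,"wz": 0,"claw": 0.1},
    {"dx": 0,"dy": 0,"dz": 0.7,"wx": 0,"wy": 0,"wz": 0,"claw": 0.1}
  ]
}}

```text
time: 42.12
tcp_pos: [0.4962, 0.1853, 0.2125]
orientation: [0.0, 0.748, 0.664, 0.0]
contact_force: [0.0, 0.1, -0.5]
grip_width: 0.612
```

Emit:
{"fn": "carry_out", "kwargs": {
  "increments": [
    {"dx": -0.5,"dy": 0,"dz": 1,"wx": 0,"wy": 0,"wz": 0,"claw": 0.1},
    {"dx": -0.5,"dy": 0,"dz": 1,"wx": 0,"wy": 0,"wz": 0,"claw": 0.1}
  ]
}}

```text
time: 42.28
tcp_pos: [0.4962, 0.1849, 0.2118]
orientation: [-0.0, 0.748, 0.664, 0.0]
contact_force: [-2.1, 1.3, 5.2]
grip_width: 0.611
```

Emit:
{"fn": "carry_out", "kwargs": {
  "increments": [
    {"dx": 0,"dy": 0,"dz": -0.5,"wx": 0,"wy": 0,"wz": 0,"claw": 0.1},
    {"dx": 0,"dy": 0,"dz": -0.5,"wx": 0,"wy": 0,"wz": 0,"claw": 0.7},
    {"dx": 0,"dy": 0,"dz": -0.5,"wx": 0,"wy": 0,"wz": 0,"claw": 0.7},
    {"dx": 0,"dy": 0,"dz": -0.5,"wx": 0,"wy": 0,"wz": 0,"claw": 0.7},
    {"dx": 0,"dy": 0,"dz": -0.5,"wx": 0,"wy": 0,"wz": 0,"claw": 0.7},
    {"dx": 0,"dy": 0,"dz": -20,"wx": 0,"wy": 0,"wz": 0,"claw": 0.7},
    {"dx": 0,"dy": 0,"dz": -60,"wx": 0,"wy": 0,"wz": 0,"claw": 0.7},
    {"dx": 0,"dy": 0,"dz": -100,"wx": 0,"wy": 0,"wz": 0,"claw": 0.7},
    {"dx": 0,"dy": 0,"dz": -130,"wx": 0,"wy": 0,"wz": 0,"claw": 0.7},
    {"dx": 0,"dy": 0,"dz": -130,"wx": 0,"wy": 0,"wz": 0,"claw": 0.8}
  ]
}}

```text
time: 43.12
tcp_pos: [0.4965, 0.1849, 0.348]
orientation: [0.002, 0.748, 0.664, 0.004]
contact_force: [0.2, 0.6, 0.4]
grip_width: 0.884
```

```bash
python3 -c "
from h import *
W=get_image('wrist');cv2.imwrite('pics/w17.png',W['color'][:,:,::-1])
rim((.4955,.1855),.053)
D=get_image('side');crop(D,200,140,350,245,5,'pics/sd4.png')
o=get_obs();print(o['joints'])
plan(.4655,-.4143,.33,-45)
"
```

```text
rim px [276.1 207.6] exp [273.2 208. ] world [0.497  0.1857] r 0.0281 res 0.0006
[ 3.08337348e-01 -1.80970737e-01  1.83530668e+00 -1.34295396e-05
  1.48734718e+00  4.26965529e-01]
cur psi -6.8 tcp [0.4959 0.1847 0.3407] q6 0.43 | d [-598.4   40.7   10.7] w [-0.   0.  38.2] rows>=14.4
```

View pics/w17.png

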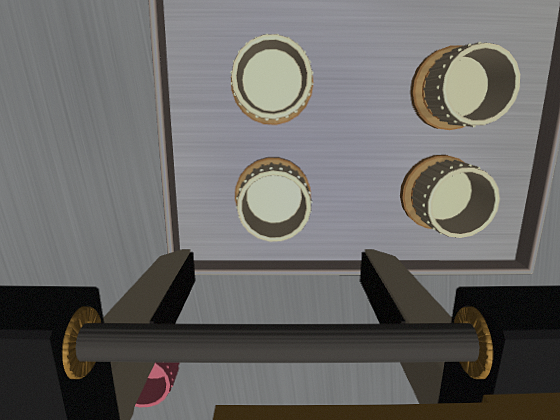

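View pics/sd4.png

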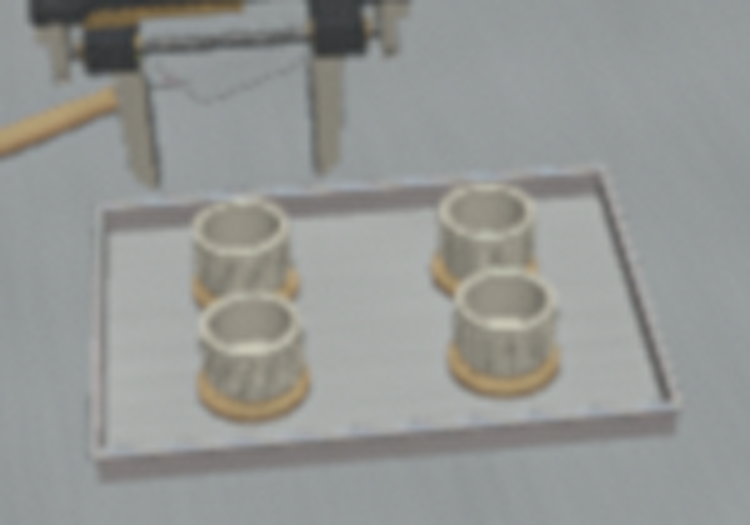

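All four ramekins stand upright on their coasters (side crop px (242,255),(252,350),(485,238),(503,335)), so the sets are complete. Now the jar lid.

Emit:
{"fn": "carry_out", "kwargs": {
  "increments": [
    {"dx": -598,"dy": 41,"dz": -5,"wx": 0,"wy": 0,"wz": 126,"claw": 0.8},
    {"dx": -598,"dy": 41,"dz": -5,"wx": 0,"wy": 0,"wz": 126,"claw": 0.8},
    {"dx": -598,"dy": 41,"dz": -5,"wx": 0,"wy": 0,"wz": 126,"claw": 0.8},
    {"dx": -598,"dy": 41,"dz": -5,"wx": 0,"wy": 0,"wz": 126,"claw": 0.8},
    {"dx": -598,"dy": 41,"dz": -5,"wx": 0,"wy": 0,"wz": 126,"claw": 0.8},
    {"dx": -598,"dy": 41,"dz": -5,"wx": 0,"wy": 0,"wz": 126,"claw": 0.8},
    {"dx": -598,"dy": 41,"dz": -5,"wx": 0,"wy": 0,"wz": 126,"claw": 0.8},
    {"dx": -598,"dy": 41,"dz": -5,"wx": 0,"wy": 0,"wz": 126,"claw": 0.8},
    {"dx": -598,"dy": 41,"dz": -5,"wx": 0,"wy": 0,"wz": 126,"claw": 0.8},
    {"dx": -598,"dy": 41,"dz": -5,"wx": 0,"wy": 0,"wz": 126,"claw": 0.8}
  ]
}}

```text
time: 44.1
tcp_pos: [0.4743, -0.2334, 0.3429]
orientation: [-0.001, 0.995, 0.098, -0.001]
contact_force: [1.2, -0.9, 0.1]
grip_width: 0.9
```

```bash
python3 -c "
from h import *
plan(.4655,-.4143,.34,-133)
"
```

```text
cur psi -78.8 tcp [ 0.4743 -0.2334  0.3429] q6 0.87 | d [-43.8 175.7   2.7] w [-3.000e-02  1.200e-01  5.422e+01] rows>=7.6
```

Emit:
{"fn": "carry_out", "kwargs": {
  "increments": [
    {"dx": -43,"dy": 172,"dz": 0,"wx": 0,"wy": 0,"wz": 54.2,"claw": 0.8},
    {"dx": -43,"dy": 172,"dz": 0,"wx": 0,"wy": 0,"wz": 54.2,"claw": 0.8},
    {"dx": -43,"dy": 172,"dz": 0,"wx": 0,"wy": 0,"wz": 54.2,"claw": 0.8},
    {"dx": -43,"dy": 172,"dz": 0,"wx": 0,"wy": 0,"wz": 54.2,"claw": 0.8},
    {"dx": -43,"dy": 172,"dz": 0,"wx": 0,"wy": 0,"wz": 54.2,"claw": 0.8},
    {"dx": -43,"dy": 172,"dz": 0,"wx": 0,"wy": 0,"wz": 54.2,"claw": 0.8},
    {"dx": -43,"dy": 172,"dz": 0,"wx": 0,"wy": 0,"wz": 54.2,"claw": 0.8},
    {"dx": -43,"dy": 172,"dz": 0,"wx": 0,"wy": 0,"wz": 54.2,"claw": 0.8},
    {"dx": -43,"dy": 172,"dz": 0,"wx": 0,"wy": 0,"wz": 54.2,"claw": 0.8},
    {"dx": -43,"dy": 172,"dz": 0,"wx": 0,"wy": 0,"wz": 54.2,"claw": 0.8}
  ]
}}

```text
time: 44.93
tcp_pos: [0.4675, -0.4084, 0.3431]
orientation: [-0.0, 0.932, -0.362, -0.001]
contact_force: [0.1, 0.0, 0.6]
grip_width: 0.899
```

```bash
python3 -c "
from h import *
plan(.4655,-.4143,.256,-133)
W=get_image('wrist');im=W['color'][:,:,::-1].copy()
t=np.linspace(0,2*np.pi,60)
p=proj(W,np.c_[.4655+.032*np.cos(t),-.4143+.032*np.sin(t),0*t+.082]);cv2.polylines(im,[np.round(p).astype(int)],True,(0,0,255),1)
cv2.imwrite('pics/w18.png',im)
"
```

```text
cur psi -132.5 tcp [ 0.4675 -0.4084  0.3431] q6 1.55 | d [ 2.6  5.7 87.1] w [-0.    0.12  0.54] rows>=2.1
```

View pics/w18.png

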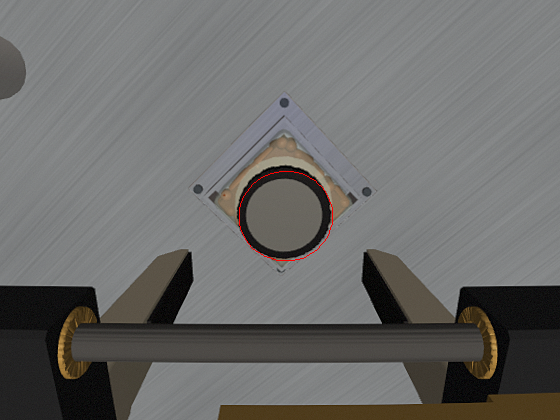

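The lid's top disc centre, px (284.5,215.5), coincides with the projected (285,216), so the position is good. The white neck is visible behind it. Descending to the lid.

Emit:
{"fn": "carry_out", "kwargs": {
  "increments": [
    {"dx": 2.5,"dy": 5.5,"dz": 20,"wx": 0,"wy": 0,"wz": 0.5,"claw": 0.8},
    {"dx": 2.5,"dy": 5.5,"dz": 50,"wx": 0,"wy": 0,"wz": 0.5,"claw": 0.8},
    {"dx": 2.5,"dy": 5.5,"dz": 75,"wx": 0,"wy": 0,"wz": 0.5,"claw": 0.8},
    {"dx": 2.5,"dy": 5.5,"dz": 86,"wx": 0,"wy": 0,"wz": 0.5,"claw": 0.8},
    {"dx": 2.5,"dy": 5.5,"dz": 88,"wx": 0,"wy": 0,"wz": 0.5,"claw": 0.8},
    {"dx": 2.5,"dy": 5.5,"dz": 88,"wx": 0,"wy": 0,"wz": 0.5,"claw": 0.8},
    {"dx": 2.5,"dy": 5.5,"dz": 88,"wx": 0,"wy": 0,"wz": 0.5,"claw": 0.8}
  ]
}}

```text
time: 45.57
tcp_pos: [0.466, -0.4144, 0.2581]
orientation: [0.0, 0.93, -0.367, 0.001]
contact_force: [0.1, -0.5, 0.7]
grip_width: 0.899
```

```bash
python3 -c "
from h import *
plan(.4655,-.4143,.2545,-133)
W=get_image('wrist');im=W['color'][:,:,::-1].copy()
t=np.linspace(0,2*np.pi,60)
p=proj(W,np.c_[.4655+.032*np.cos(t),-.4143+.032*np.sin(t),0*t+.082]);cv2.polylines(im,[np.round(p).astype(int)],True,(0,0,255),1)
cv2.imwrite('pics/w19.png',im)
"
```

```text
cur psi -133.1 tcp [ 0.466  -0.4144  0.2581] q6 1.55 | d [-0.5  0.3  3.6] w [ 0.   -0.09 -0.07] rows>=0.1
```

View pics/w19.png

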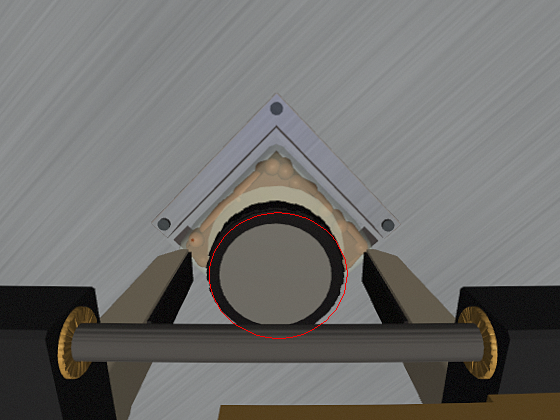

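Emit:
{"fn": "carry_out", "kwargs": {
  "increments": [
    {"dx": 0,"dy": -1,"dz": 3,"wx": 0,"wy": 0,"wz": 0,"claw": 0.8},
    {"dx": 0,"dy": -1,"dz": 3,"wx": 0,"wy": 0,"wz": 0,"claw": 0.8},
    {"dx": 0,"dy": -1,"dz": 3,"wx": 0,"wy": 0,"wz": 0,"claw": 0.2},
    {"dx": 0,"dy": -1,"dz": 3,"wx": 0,"wy": 0,"wz": 0,"claw": 0.2},
    {"dx": 0,"dy": -1,"dz": 3,"wx": 0,"wy": 0,"wz": 0,"claw": 0.2},
    {"dx": 0,"dy": -1,"dz": 3,"wx": 0,"wy": 0,"wz": 0,"claw": 0.2},
    {"dx": 0,"dy": -1,"dz": 3,"wx": 0,"wy": 0,"wz": 0,"claw": 0.2},
    {"dx": 0,"dy": -1,"dz": 3,"wx": 0,"wy": 0,"wz": 0,"claw": 0.2}
  ]
}}

```text
time: 46.28
tcp_pos: [0.4664, -0.4135, 0.2538]
orientation: [0.0, 0.93, -0.367, 0.0]
contact_force: [-1.3, 0.8, 2.5]
grip_width: 0.688
```

Gripped at 64 mm wide with little side force. Starting the anticlockwise turn (wz negative), with the tool rising along the thread lead.

Emit:
{"fn": "carry_out", "kwargs": {
  "increments": [
    {"dx": 0,"dy": 0,"dz": -0.2,"wx": 0,"wy": 0,"wz": -6,"claw": 0.2},
    {"dx": 0,"dy": 0,"dz": -0.4,"wx": 0,"wy": 0,"wz": -12,"claw": 0.2},
    {"dx": 0,"dy": 0,"dz": -0.6,"wx": 0,"wy": 0,"wz": -18,"claw": 0.2},
    {"dx": 0,"dy": 0,"dz": -0.8,"wx": 0,"wy": 0,"wz": -24,"claw": 0.2},
    {"dx": 0,"dy": 0,"dz": -1.0,"wx": 0,"wy": 0,"wz": -30,"claw": 0.2}
  ]
}}

```text
time: 46.7
tcp_pos: [0.4663, -0.4135, 0.2545]
orientation: [-0.0, 0.994, -0.112, -0.0]
contact_force: [-0.4, 0.8, -0.8]
grip_width: 0.692
```

```bash
python3 -c "
from h import *
plan(.4664,-.4135,.2548,-103);o=get_obs();print(o['contact_force'],o['moment'])
W=get_image('wrist');cv2.imwrite('pics/w20.png',W['color'][:,:,::-1])
"
```

```text
cur psi -102.8 tcp [ 0.4663 -0.4135  0.2545] q6 1.03 | d [ 0.1 -0.  -0.3] w [-0.    0.01  0.18] rows>=0.0
[-0.37956835  0.76889626 -0.76355546] [0.08741875 0.04684827 0.01102093]
```

View pics/w20.png

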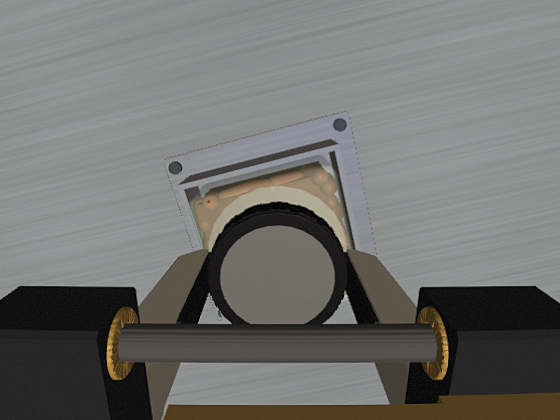

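Turning smoothly with negligible force. Continuing.

Emit:
{"fn": "carry_out", "kwargs": {
  "increments": [
    {"dx": 0,"dy": 0,"dz": -0.2,"wx": 0,"wy": 0,"wz": -7,"claw": 0.2},
    {"dx": 0,"dy": 0,"dz": -0.5,"wx": 0,"wy": 0,"wz": -14,"claw": 0.2},
    {"dx": 0,"dy": 0,"dz": -0.7,"wx": 0,"wy": 0,"wz": -21,"claw": 0.2},
    {"dx": 0,"dy": 0,"dz": -0.9,"wx": 0,"wy": 0,"wz": -28,"claw": 0.2},
    {"dx": 0,"dy": 0,"dz": -1.2,"wx": 0,"wy": 0,"wz": -35,"claw": 0.2},
    {"dx": 0,"dy": 0,"dz": -1.4,"wx": 0,"wy": 0,"wz": -42,"claw": 0.2},
    {"dx": 0,"dy": 0,"dz": -1.6,"wx": 0,"wy": 0,"wz": -49,"claw": 0.2},
    {"dx": 0,"dy": 0,"dz": -1.9,"wx": 0,"wy": 0,"wz": -56,"claw": 0.2},
    {"dx": 0,"dy": 0,"dz": -2.1,"wx": 0,"wy": 0,"wz": -63,"claw": 0.2},
    {"dx": 0,"dy": 0,"dz": -2.3,"wx": 0,"wy": 0,"wz": -70,"claw": 0.2}
  ]
}}

```text
time: 47.58
tcp_pos: [0.4663, -0.4135, 0.2568]
orientation: [-0.0, 0.879, 0.478, -0.0]
contact_force: [-0.0, -0.0, -0.1]
grip_width: 0.69
```

Emit:
{"fn": "carry_out", "kwargs": {
  "increments": [
    {"dx": 0,"dy": 0,"dz": -0.2,"wx": 0,"wy": 0,"wz": -7,"claw": 0.2},
    {"dx": 0,"dy": 0,"dz": -0.5,"wx": 0,"wy": 0,"wz": -14,"claw": 0.2},
    {"dx": 0,"dy": 0,"dz": -0.7,"wx": 0,"wy": 0,"wz": -21,"claw": 0.2},
    {"dx": 0,"dy": 0,"dz": -0.9,"wx": 0,"wy": 0,"wz": -28,"claw": 0.2},
    {"dx": 0,"dy": 0,"dz": -1.2,"wx": 0,"wy": 0,"wz": -35,"claw": 0.2},
    {"dx": 0,"dy": 0,"dz": -1.4,"wx": 0,"wy": 0,"wz": -42,"claw": 0.2},
    {"dx": 0,"dy": 0,"dz": -1.6,"wx": 0,"wy": 0,"wz": -49,"claw": 0.2},
    {"dx": 0,"dy": 0,"dz": -1.9,"wx": 0,"wy": 0,"wz": -56,"claw": 0.2},
    {"dx": 0,"dy": 0,"dz": -2.1,"wx": 0,"wy": 0,"wz": -63,"claw": 0.2},
    {"dx": 0,"dy": 0,"dz": -2.3,"wx": 0,"wy": 0,"wz": -70,"claw": 0.2}
  ]
}}

```text
time: 48.42
tcp_pos: [0.4663, -0.4135, 0.2591]
orientation: [-0.0, 0.446, 0.895, 0.0]
contact_force: [-1.6, 0.5, -0.3]
grip_width: 0.686
```

```bash
python3 -c "
from h import *
plan(.4664,-.4135,.2595,37);o=get_obs();print(o['contact_force'],o['moment'])
W=get_image('wrist');cv2.imwrite('pics/w21.png',W['color'][:,:,::-1])
"
```

```text
cur psi 37.1 tcp [ 0.4663 -0.4135  0.2591] q6 -1.41 | d [-0.   0.  -0.4] w [-0.   -0.01  0.07] rows>=0.0
[-1.5519399   0.50352579 -0.30679899] [ 0.02097059 -0.17799218 -0.03632017]
```

View pics/w21.png

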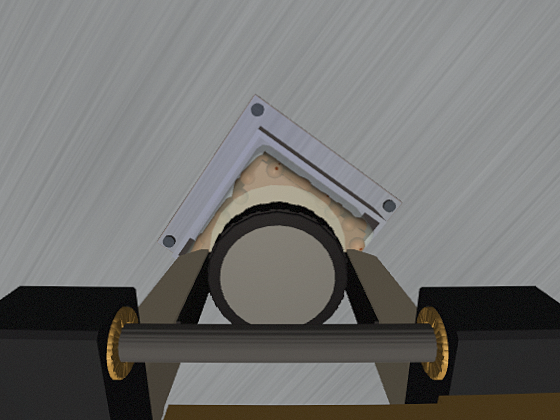

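Turned 170° and risen 5.3 mm. Testing the lift gently.

Emit:
{"fn": "carry_out", "kwargs": {
  "increments": [
    {"dx": 0,"dy": 0,"dz": -1,"wx": 0,"wy": 0,"wz": -3,"claw": 0.2},
    {"dx": 0,"dy": 0,"dz": -2,"wx": 0,"wy": 0,"wz": -3,"claw": 0.2},
    {"dx": 0,"dy": 0,"dz": -2,"wx": 0,"wy": 0,"wz": -3,"claw": 0.2}
  ]
}}

```text
time: 48.72
tcp_pos: [0.4664, -0.4135, 0.2614]
orientation: [0.0, 0.426, 0.905, -0.0]
contact_force: [0.8, 0.0, 0.7]
grip_width: 0.686
```

No pull-back force, so it's free. Lifting clear.

Emit:
{"fn": "carry_out", "kwargs": {
  "increments": [
    {"dx": 0,"dy": 0,"dz": -5,"wx": 0,"wy": 0,"wz": 0,"claw": 0.2},
    {"dx": 0,"dy": 0,"dz": -15,"wx": 0,"wy": 0,"wz": 0,"claw": 0.2},
    {"dx": 0,"dy": 0,"dz": -35,"wx": 0,"wy": 0,"wz": 0,"claw": 0.2},
    {"dx": 0,"dy": 0,"dz": -60,"wx": 0,"wy": 0,"wz": 0,"claw": 0.2},
    {"dx": 0,"dy": 0,"dz": -60,"wx": 0,"wy": 0,"wz": 0,"claw": 0.2},
    {"dx": 0,"dy": 0,"dz": -60,"wx": 0,"wy": 0,"wz": 0,"claw": 0.2}
  ]
}}

```text
time: 49.22
tcp_pos: [0.4665, -0.4136, 0.3236]
orientation: [0.002, 0.424, 0.906, -0.001]
contact_force: [0.9, 0.6, -0.7]
grip_width: 0.686
```

```bash
python3 -c "
from h import *
plan(.55,-.14,.32,0)
W=get_image('wrist');cv2.imwrite('pics/w22.png',W['color'][:,:,::-1])
S=get_image('scene');crop(S,160,80,320,200,5,'pics/s22.png')
"
```

```text
cur psi 39.8 tcp [ 0.4665 -0.4136  0.3236] q6 -1.46 | d [156.7 239.3   3.2] w [ 0.08  0.17 39.8 ] rows>=6.9
```

View pics/w22.png

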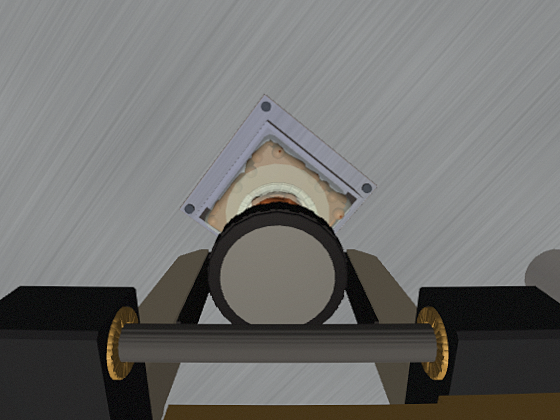

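View pics/s22.png

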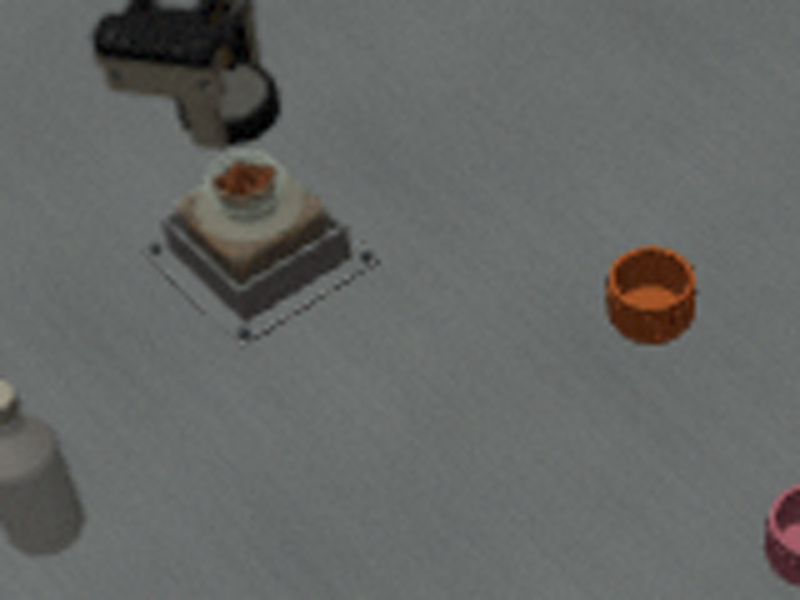

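The lid is off: the open neck with almonds shows at crop px (245,180), and the level lid is in the gripper. Moving it to clear counter at about (0.55,-0.14).

Emit:
{"fn": "carry_out", "kwargs": {
  "increments": [
    {"dx": 157,"dy": 239,"dz": 0,"wx": 0,"wy": 0,"wz": 40,"claw": 0.2},
    {"dx": 157,"dy": 239,"dz": 0,"wx": 0,"wy": 0,"wz": 40,"claw": 0.2},
    {"dx": 157,"dy": 239,"dz": 0,"wx": 0,"wy": 0,"wz": 40,"claw": 0.2},
    {"dx": 157,"dy": 239,"dz": 0,"wx": 0,"wy": 0,"wz": 40,"claw": 0.2},
    {"dx": 157,"dy": 239,"dz": 0,"wx": 0,"wy": 0,"wz": 40,"claw": 0.2},
    {"dx": 157,"dy": 239,"dz": 0,"wx": 0,"wy": 0,"wz": 40,"claw": 0.2},
    {"dx": 157,"dy": 239,"dz": 0,"wx": 0,"wy": 0,"wz": 40,"claw": 0.2},
    {"dx": 157,"dy": 239,"dz": 0,"wx": 0,"wy": 0,"wz": 40,"claw": 0.2},
    {"dx": 157,"dy": 239,"dz": 0,"wx": 0,"wy": 0,"wz": 40,"claw": 0.2},
    {"dx": 157,"dy": 239,"dz": 0,"wx": 0,"wy": 0,"wz": 40,"claw": 0.2}
  ]
}}

```text
time: 50.15
tcp_pos: [0.549, -0.1398, 0.3205]
orientation: [-0.0, 0.708, 0.707, -0.0]
contact_force: [-0.1, -1.1, -0.4]
grip_width: 0.689
```

```bash
python3 -c "
from h import *
plan(.55,-.14,.188,0)
"
```

```text
cur psi -0.1 tcp [ 0.549  -0.1398  0.3205] q6 -0.29 | d [ -0.2   1.2 132.5] w [-0.07 -0.   -0.07] rows>=3.2
```

Emit:
{"fn": "carry_out", "kwargs": {
  "increments": [
    {"dx": 0,"dy": 0,"dz": 35,"wx": 0,"wy": 0,"wz": 0,"claw": 0.2},
    {"dx": 0,"dy": 0,"dz": 70,"wx": 0,"wy": 0,"wz": 0,"claw": 0.2},
    {"dx": 0,"dy": 0,"dz": 100,"wx": 0,"wy": 0,"wz": 0,"claw": 0.2},
    {"dx": 0,"dy": 0,"dz": 120,"wx": 0,"wy": 0,"wz": 0,"claw": 0.2},
    {"dx": 0,"dy": 0,"dz": 128,"wx": 0,"wy": 0,"wz": 0,"claw": 0.2},
    {"dx": 0,"dy": 0,"dz": 130,"wx": 0,"wy": 0,"wz": 0,"claw": 0.2},
    {"dx": 0,"dy": 0,"dz": 130,"wx": 0,"wy": 0,"wz": 0,"claw": 0.2},
    {"dx": 0,"dy": 0,"dz": 130,"wx": 0,"wy": 0,"wz": 0,"claw": 0.2}
  ]
}}

```text
time: 50.82
tcp_pos: [0.5494, -0.1404, 0.1927]
orientation: [0.001, 0.708, 0.706, 0.0]
contact_force: [0.4, 0.2, -0.7]
grip_width: 0.689
```

Emit:
{"fn": "carry_out", "kwargs": {
  "increments": [
    {"dx": 0,"dy": 0,"dz": 1,"wx": 0,"wy": 0,"wz": 0,"claw": 0.2},
    {"dx": 0,"dy": 0,"dz": 1,"wx": 0,"wy": 0,"wz": 0,"claw": 0.2}
  ]
}}

```text
time: 50.98
tcp_pos: [0.5493, -0.14, 0.1913]
orientation: [0.001, 0.708, 0.706, 0.0]
contact_force: [-0.0, -0.3, -0.3]
grip_width: 0.693
```

Emit:
{"fn": "carry_out", "kwargs": {
  "increments": [
    {"dx": 0,"dy": 0,"dz": 1.5,"wx": 0,"wy": 0,"wz": 0,"claw": 0.2},
    {"dx": 0,"dy": 0,"dz": 2,"wx": 0,"wy": 0,"wz": 0,"claw": 0.2},
    {"dx": 0,"dy": 0,"dz": 2,"wx": 0,"wy": 0,"wz": 0,"claw": 0.2}
  ]
}}

```text
time: 51.23
tcp_pos: [0.5491, -0.1397, 0.1882]
orientation: [0.0, 0.708, 0.706, 0.0]
contact_force: [0.5, 0.9, 0.0]
grip_width: 0.689
```

Emit:
{"fn": "carry_out", "kwargs": {
  "increments": [
    {"dx": 0,"dy": 0,"dz": 0.7,"wx": 0,"wy": 0,"wz": 0,"claw": 0.2},
    {"dx": 0,"dy": 0,"dz": 0.7,"wx": 0,"wy": 0,"wz": 0,"claw": 0.2}
  ]
}}

```text
time: 51.4
tcp_pos: [0.5491, -0.1398, 0.1877]
orientation: [0.0, 0.708, 0.706, 0.0]
contact_force: [-1.9, 0.0, 2.7]
grip_width: 0.689
```

Contact. Releasing and withdrawing upwards.

Emit:
{"fn": "carry_out", "kwargs": {
  "increments": [
    {"dx": 0,"dy": 0,"dz": 0,"wx": 0,"wy": 0,"wz": 0,"claw": 0.7},
    {"dx": 0,"dy": 0,"dz": 0,"wx": 0,"wy": 0,"wz": 0,"claw": 0.7},
    {"dx": 0,"dy": 0,"dz": 0,"wx": 0,"wy": 0,"wz": 0,"claw": 0.7},
    {"dx": 0,"dy": 0,"dz": 0,"wx": 0,"wy": 0,"wz": 0,"claw": 0.7},
    {"dx": 0,"dy": 0,"dz": -15,"wx": 0,"wy": 0,"wz": 0,"claw": 0.7},
    {"dx": 0,"dy": 0,"dz": -50,"wx": 0,"wy": 0,"wz": 0,"claw": 0.7},
    {"dx": 0,"dy": 0,"dz": -90,"wx": 0,"wy": 0,"wz": 0,"claw": 0.7},
    {"dx": 0,"dy": 0,"dz": -130,"wx": 0,"wy": 0,"wz": 0,"claw": 0.7},
    {"dx": 0,"dy": 0,"dz": -160,"wx": 0,"wy": 0,"wz": 0,"claw": 0.7},
    {"dx": 0,"dy": 0,"dz": -160,"wx": 0,"wy": 0,"wz": 0,"claw": 0.7}
  ]
}}

```text
time: 52.23
tcp_pos: [0.5495, -0.1399, 0.3547]
orientation: [0.004, 0.708, 0.706, 0.002]
contact_force: [1.0, 0.7, 0.1]
grip_width: 0.848
```

```bash
python3 -c "
from h import *
for n in ('wrist','scene','side'):
  d=get_image(n);cv2.imwrite(f'pics/e_{n}.png',d['color'][:,:,::-1])
"
```

```text
(no output)
```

View pics/e_wrist.png

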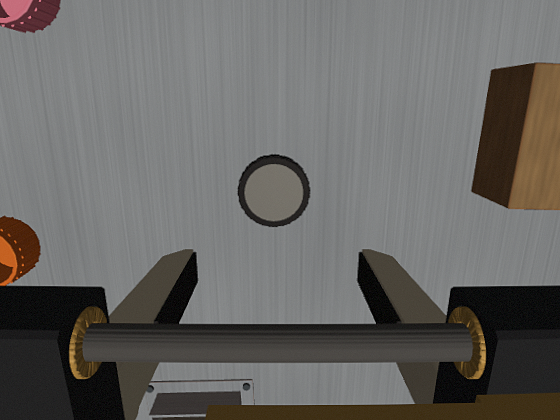

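View pics/e_side.png

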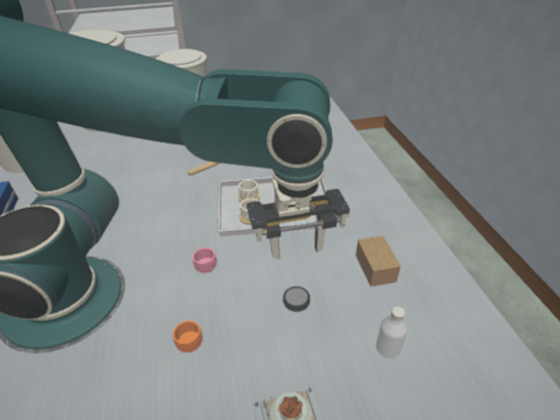

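View pics/e_scene.png

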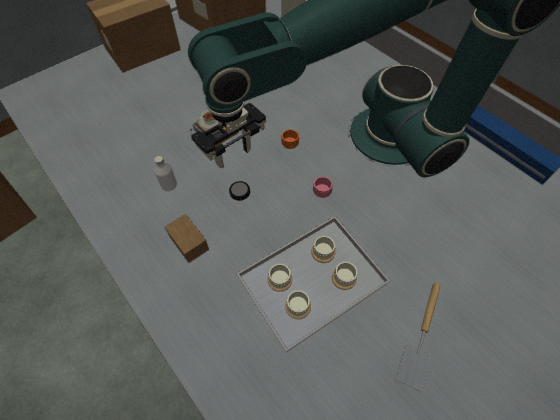

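The lid lies flat, top up, at wrist px (274,191), and the jar is open. Time is plentiful, so I'll look at the pan from above to check that each ramekin is centred.

Emit:
{"fn": "carry_out", "kwargs": {
  "increments": [
    {"dx": 290,"dy": 25,"dz": -30,"wx": 0,"wy": 0,"wz": 6.8,"claw": 0.7},
    {"dx": 290,"dy": 25,"dz": -30,"wx": 0,"wy": 0,"wz": 6.8,"claw": 0.7},
    {"dx": 290,"dy": 25,"dz": -30,"wx": 0,"wy": 0,"wz": 6.8,"claw": 0.7},
    {"dx": 290,"dy": 25,"dz": -30,"wx": 0,"wy": 0,"wz": 6.8,"claw": 0.7},
    {"dx": 290,"dy": 25,"dz": -30,"wx": 0,"wy": 0,"wz": 6.8,"claw": 0.7},
    {"dx": 290,"dy": 25,"dz": -30,"wx": 0,"wy": 0,"wz": 6.8,"claw": 0.7},
    {"dx": 290,"dy": 25,"dz": -30,"wx": 0,"wy": 0,"wz": 6.8,"claw": 0.7},
    {"dx": 290,"dy": 25,"dz": -30,"wx": 0,"wy": 0,"wz": 6.8,"claw": 0.7},
    {"dx": 290,"dy": 25,"dz": -30,"wx": 0,"wy": 0,"wz": 6.8,"claw": 0.7},
    {"dx": 290,"dy": 25,"dz": -30,"wx": 0,"wy": 0,"wz": 6.8,"claw": 0.7}
  ]
}}

```text
time: 53.22
tcp_pos: [0.5746, 0.1501, 0.3758]
orientation: [-0.0, 0.748, 0.663, -0.001]
contact_force: [-0.1, -0.9, 0.4]
grip_width: 0.853
```

```bash
python3 -c "
from h import *
t=np.linspace(0,2*np.pi,80)
W=get_image('wrist');im=W['color'][:,:,::-1].copy()
hsv=cv2.cvtColor(W['color'],cv2.COLOR_RGB2HSV).astype(int)
for p in [(.656,.2592),(.5065,.2805),(.6443,.1703),(.4958,.1855)]:
    rim(p,.053)
    # coaster edge fit: project circle z=.011 candidates; gather orange px near
    u,v=proj(W,[[*p,.013]])[0]
    m=((hsv[...,0]>=8)&(hsv[...,0]<=24)&(hsv[...,1]>70)).astype(np.uint8);ys,xs=np.nonzero(m);k=np.hypot(xs-u,ys-v)<60
    pts=np.c_[xs[k],ys[k]]
    if len(pts)>20:
        h=cv2.convexHull(pts.astype(np.int32))[:,0];P=plane_pts(W,h,.008);g=np.abs(np.linalg.norm(P-np.array(p),axis=1)-.034)<.006
        if g.sum()>5: print('  coaster',np.round(circ(P[g])[0],4),round(circ(P[g])[1],4))
    q=proj(W,np.c_[p[0]+.034*np.cos(t),p[1]+.034*np.sin(t),0*t+.013]);cv2.polylines(im,[np.round(q).astype(int)],True,(255,0,0),1)
    q=proj(W,np.c_[p[0]+.029*np.cos(t),p[1]+.029*np.sin(t),0*t+.053]);cv2.polylines(im,[np.round(q).astype(int)],True,(0,0,255),1)
cv2.imwrite('pics/e2.png',im)
"
```

```text
rim px [365.4  47.1] exp [365.1  47. ] world [0.6572 0.2585] r 0.0284 res 0.0013
  coaster [0.6582 0.2592] 0.0354
rim px [168.7  42. ] exp [167.5  42.7] world [0.5072 0.2805] r 0.0282 res 0.0011
  coaster [0.505  0.2801] 0.0352
rim px [355.3 161.3] exp [356.8 162.7] world [0.6452 0.1707] r 0.0283 res 0.0015
  coaster [0.6459 0.1681] 0.0349
rim px [179.  166.8] exp [177.  166.4] world [0.4972 0.1856] r 0.0281 res 0.0015
  coaster [0.4942 0.184 ] 0.0348
```

View pics/e2.png

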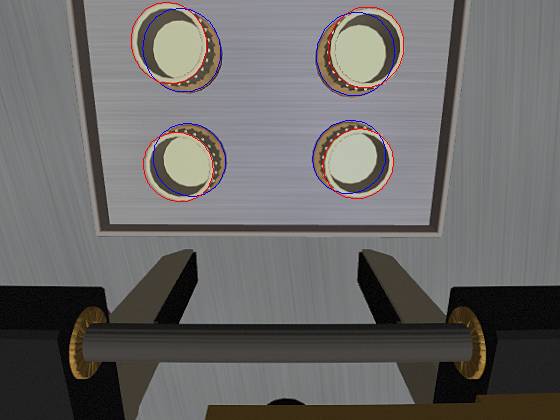

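Each rim and coaster matches its expected circle, with centres agreeing within about 1–3 mm (the coaster fits use partial arcs). The gripper is clear of everything. Handing in.

```bash
python3 -c "
from h import *
print(job_done())"
```

```text
the job is handed in; nothing more can be done
None
```

The job is handed in at about 53 s of the 210 s. All four coasters found lie flat in the pan, with one white ramekin upright on each. After that I unscrewed the almond jar's lid and laid it flat, top side up, on the bare counter at about (0.55, -0.14).

- **Pan:** the last overhead view showed the four ramekin rims within about 1.5 mm of where I aimed them. The coaster outlines, fitted from the part still visible, agreed to within 1–3 mm.
- **Jar and lid:** the lid was free after a turn of about 173°. The later views show the jar open and the lid lying flat, away from both jar and pan.
- **Left alone:** the bottle, carton and spatula, plus the orange and pink ramekins, were still in place in the last views. No knocked-aside coaster or ramekin showed up in the checks.
- **Disagreements:** the two fixed cameras differed by up to 10 mm in y on the coasters. I used the average, which the wrist camera confirmed to about 1–2 mm. The first coaster landed 6 mm from its planned slot, so I placed its ramekin on the measured position.

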